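# Clamp a grooved base in the vise and fit its divider panels

## Robot

A 7-joint arm with a two-finger parallel gripper is mounted at the origin on the work surface. World frame = base frame: x ahead of the robot, y to its left, z up, the work surface at z = 0. Lengths are in m, angles in rad, forces in N, time in s.
With the tool pointing down it reaches from about 0.4 to 0.85 m from the base axis. Payload 4.5 kg.
Tool frame: the origin (TCP) lies between the finger pads; the fingertips stand 22 mm ahead of it and the grasp point (between the pads) lies 3 mm ahead of it; z points along the fingers, y is the line along which they close (so a half turn about z gives the same grasp; the last joint's range is limited). The gripper opens to 85 mm and grips with 20 to 120 N. Pads are 22 mm wide; open, the fingers measure 114 mm over their backs; the gripper's body (76 mm by 85 mm) begins 54 mm behind the grasp point. The pads swing forward as they close: fully open they stand 13 mm farther back than shut.
Start: joints at [-1.171, 0.689, -0.195, 1.565, 0.157, 0.902, -0.215], TCP at [0.224, 0.584, 0.232] pointing down, gripper open.
Joint ranges: [-3.01, 3.01], [-0.46, 2.08], [-1.47, 1.51], [0.13, 2.56], [-1, 4.14], [0.04, 2.09], [-2.66, 2.66]. Speed limits (rad/s): [2.57, 2.57, 3.14, 3.14, 3.14, 3.14, 3.14].

## Interface

Orientations are given as a unit quaternion [w, x, y, z].
In Python, from station import robot gives the robot as it stands. The module is installed in compiled form; this text tells all that it offers.
- The arm moves only by the tool apply_moves, never from a script. Its argument "commands" is a list of rows, each an object with "claw": the finger opening in mm, from 0 to 85.4; "dp": the shift along the tool's x, y, z in units of 25 mm (1.0 is 25 mm), a list of three; "rotation": the turn, a rotation vector about the tool's x, y, z in units of 5 degrees (1.0 is 5 degrees), a list of three. A call has exactly 10 rows; each row is the pose to reach, as a shift and turn from the pose commanded when the call began, along the tool's axes at that moment; what a row does not reach only later rows make up. A row lasts 1/10 s, in which the tool goes at most 50 mm and 8.59 degrees, less where a joint would pass 70% of its speed; a pose out of reach is approached as far as the arm can. A call with a gripper value outside its range is refused whole. The fingers move at their own pace and stop on an object; "newtons" is the grip in N (left out, the last holds). Time passes only in rows, so rows that repeat a pose let the fingers close, or fill a call up. It gives the time, the measured TCP pose, the force, the opening and the grip force at its end, in the units of the state.
- robot.read_state(): the state, without advancing time (a new reading comes with each control period).
- robot.read_camera(name): name is "scene" or "top" or "wrist"; returns a dict with "color" (384x512x3 uint8, red, green, blue), "vfov" (degrees; the focal length in pixels is half the picture's height over the tangent of half this angle, whatever the lens; pixels are square), "cx", "cy" (the principal point, pixels), "extrinsics" (4x4, takes a point from world to camera coordinates). Camera axes: x right, y down, z forward; pixel columns grow to the right and rows downward; lengths in m; the calibration is good to about 2 mm. A picture is of the moment at which its call begins. There is no depth.
- robot.close_job(): hands the job in; it is judged then, once.
The state is a dict: "t": time; "qpos": joint angles; "dq": joint speeds; "effort": joint torques, N m; "ee_pos": TCP position; "eef_rot": TCP orientation; "force": force on the tool from outside, world axes, zero at the start; "torque": the same for the moment, N m; "width": finger opening in m; "finger_force": force on a finger pad.
Only numpy, scipy, OpenCV 4.12 (cv2) and the standard library are available. Lean on these libraries where they do the work, as an engineer would, in place of code of your own. Each camera call takes 0.05 s, during which the arm holds its last target. There are 200 camera calls.

## Task

First clear the vise's crank: slide the glass carafe, standing on the table and without lifting or tipping it, from its round cork mat onto the middle of the other cork mat. Then set the grooved wooden base down on the vise's bed, grooves up and midway along the jaws, and crank the vise until the jaw holds it firmly. Last, move every panel from the rack into the clamped base, each upright and fully down in a groove of its own and centred across the base; leave the mug, jar and book alone.

Things in the scene. Friction and masses are not known exactly. Their poses are not given: they have to be found in the camera images.
- vise: grey vise fixed to the table. Origin: centre of its underside, at table height; x along the screw from crank (-x) to fixed jaw (+x), z up. Body 200 x 100 mm, flat bed 50 mm above the table; jaws 100 mm wide (y), tops 81 to 83 mm above the table. Fixed jaw's face at x = +70 mm. Screw block at x -100 to -80 mm, 83 mm high. Screw axis 68 mm above the table.
- jaw: sliding jaw of the vise, axes as the vise. Its clamping face is 11 mm towards -x from this origin. The origin coincides with the vise's when fully open (81 mm between jaws) and moves towards +x as the vise closes, 10 mm per crank turn, at most 45 mm. Starts 62 to 78 mm open.
- crank (a joint): crank angle, rad, 0 (open) to 28; 1.59 mm jaw travel per rad. At 0 the crank arm points up. It grows, closing the vise, turned clockwise seen from the crank end (looking along the vise's +x): from up towards the vise's -y side, then down. About 2 N at the handle turn it; it stiffens as the jaw meets the base; 5 to 10 N more grip it firmly. Stays where left (self-locking).
- crank_grip (a point): middle of the crank's black handle: a free-spinning round sleeve, 18 mm thick, 52 mm long, parallel to the screw and sticking out from the vise (vise x -178 to -126 mm, middle -152). It runs on a circle of 38 mm radius about the screw axis, not along it (lowest 30 mm above the table); pinch it from above, fingers at its two sides, at any crank angle.
- base: loose light-wood organiser base, 150 (x) x 45 (y) x 60 (z) mm, 0.25 kg, origin: centre of its underside. Four grooves across its top along y at x = -57, -19, 19, 57 mm, 10.5 mm wide, 20 mm deep (floor 40 mm above the origin). It goes in with its 45 mm width between the jaws (its y along the vise's x, either way round), 27 mm standing above the jaws: hold it there, mid-length.
- rack: dark steel rack fixed to the table, 165 (x) x 70 (y) x 36 (z) mm, origin at the centre of its underside. Four slots at x = -60, -20, 20, 60 mm, 10 mm wide, floor 6 mm and fins up to 36 mm above the table. Panels stand in it with their thickness along x.
- panel1: wooden divider panel, 8 (x) x 70 (y) x 90 (z) mm, 50 g, origin at the centre of its lower edge, z up; stands in the rack at first. All panels are alike; two to four are present. Pinch it by its top edge across its thickness.
- panel2: wooden divider panel, 8 (x) x 70 (y) x 90 (z) mm, 50 g, origin at the centre of its lower edge, z up; stands in the rack at first. All panels are alike; two to four are present. Pinch it by its top edge across its thickness.
- panel3: wooden divider panel, 8 (x) x 70 (y) x 90 (z) mm, 50 g, origin at the centre of its lower edge, z up; stands in the rack at first. All panels are alike; two to four are present. Pinch it by its top edge across its thickness.
- panel4: wooden divider panel, 8 (x) x 70 (y) x 90 (z) mm, 50 g, origin at the centre of its lower edge, z up; stands in the rack at first. All panels are alike; two to four are present. Pinch it by its top edge across its thickness.
- carafe: smoky glass carafe capped by its upturned tumbler, one rigid bottom-heavy piece, 0.45 kg, 164 mm tall, origin: centre of its underside (foot 84 mm wide). Belly 100 mm wide at 36 mm height; upright cylinder of 52 mm diameter from 88 to 150 mm height: pinch it low there, best with the fingers closing along the direction of travel (pulled crosswise it may slip).
- mat_near: round cork mat, 116 mm wide, flat (about 1 mm, nothing to bump into), beside the crank; the carafe stands on it at first. Origin at its centre.
- mat_far: the other round cork mat, 116 mm wide, flat, with a dark dot at its centre (origin); the carafe's goal.
- mug: white mug, 80 mm wide, 90 mm high, bystander. Origin at the centre of its underside.
- jar: small glass jar, 60 mm wide, 75 mm high, bystander. Origin at the centre of its underside.
- book: grey closed book lying flat, 100 x 140 x 22 mm, bystander. Origin at the centre of its underside.

How it is judged:
On the way, in this order (a step that is already met when the one before it is completed fails the run):
1. the carafe stands on the middle of the far mat (horizontal distance between carafe and mat_far below 0.015 m and height (world z) of carafe below 0.004 m and angle between carafe's own z axis and vertical below 0.1 rad), for 0.2 s.
2. the base sits on the vise's bed, midway along the jaws, gripped by the jaw (contact force between jaw and base above 8 N and angle between the y axis of base and the x axis of vise, either way round below 0.08 rad and z of base in the frame of vise between 0.046 and 0.054 m and y of base in the frame of vise between -0.015 and 0.015 m and angle between base's own z axis and vertical below 0.06 rad), for 0.3 s.
3. all panels stand fully down in grooves of the clamped base (all of step 2 and z of panel1 in the frame of base between 0.035 and 0.045 m and y of panel1 in the frame of base between -0.01 and 0.01 m and x of panel1 in the frame of base between -0.07 and 0.07 m and angle between each of panel1, panel2, panel3, panel4's own z axis and vertical below 0.2 rad and z of panel2 in the frame of base between 0.035 and 0.045 m and y of panel2 in the frame of base between -0.01 and 0.01 m and x of panel2 in the frame of base between -0.07 and 0.07 m and z of panel3 in the frame of base between 0.035 and 0.045 m and y of panel3 in the frame of base between -0.01 and 0.01 m and x of panel3 in the frame of base between -0.07 and 0.07 m and z of panel4 in the frame of base between 0.035 and 0.045 m and y of panel4 in the frame of base between -0.01 and 0.01 m and x of panel4 in the frame of base between -0.07 and 0.07 m), for 0.2 s.
At the end, for the whole second after the job is handed in: Carafe upright, within 15 mm of the far mat's middle; base on the vise bed, square to the jaws, within 15 mm of their middle, pressed by the jaw with over 8 N; every panel upright in a groove, within 5 mm of its floor, centred across the base within 10 mm; all at rest (all of step 1 and all of step 3 and linear speed of each of panel1, panel2, panel3, panel4, carafe, base below 0.02 m/s); the robot touches nothing.
It fails at once if the carafe is lifted off the table (more than 15 mm) (height (world z) of carafe above 0.015 m).
It fails at once if the carafe is tipped (more than 0.6 rad) (angle between carafe's own z axis and vertical above 0.6 rad).
It fails at once if the mug is disturbed (moved more than 30 mm) (distance of mug from where it was at the start of the episode above 0.03 m).
It fails at once if the jar is disturbed (moved more than 30 mm) (distance of jar from where it was at the start of the episode above 0.03 m).
It fails at once if the book is disturbed (moved more than 30 mm) (distance of book from where it was at the start of the episode above 0.03 m).
Of panel1, panel2, panel3, panel4 only 2 to 4 are there at a start; the rules pass over those that are not, and their reading is None.
At some moment in a run one of carafe, base may be knocked a few centimetres aside while the robot is not near it.
It also fails if it takes over 210 s, if anything falls off the work surface, if the arm or the gripper's body presses on something with over 40 N, if the wrist force passes 120 N, or if a joint passes its speed limit or range.

## Working session

There is one attempt and no reset: what is moved stays moved. The work goes in short steps, Python scripts to look and compute and a tool call to move; the robot and the scene stay as the last step left them, time stands still between calls to the robot, and variables do not carry over. Pictures are saved under pics/ and viewed, at most 14 in all, crops included, and the job is handed in when it is done.

Besides the shell and the picture viewer there is one more tool, called after "Emit:" as name(argument=value, ...) on one line, values as JSON. apply_moves: Moves the arm, as the interface text tells. Its arguments: {"type":"object","properties":{"commands":{"type":"array"},"newtons":{"type":"number"}},"required":["commands"]}

```bash
mkdir -p pics
cat > h.py <<'E'
import numpy as np, cv2, json
from scipy.spatial.transform import Rotation as R
from station import robot
def cam(n,save=None):
    c=robot.read_camera(n)
    if save: cv2.imwrite('pics/'+save,cv2.cvtColor(c['color'],cv2.COLOR_RGB2BGR))
    return c
def K(c):
    f=c['color'].shape[0]/2/np.tan(np.radians(c['vfov'])/2); return f
def ray(c,u,v,z):
    f=K(c);E=np.array(c['extrinsics']);Rm=E[:3,:3];o=-Rm.T@E[:3,3]
    d=Rm.T@np.array([(u-c['cx'])/f,(v-c['cy'])/f,1]); return o+d*(z-o[2])/d[2]
def proj(c,p):
    E=np.array(c['extrinsics']);q=E[:3,:3]@np.array(p)+E[:3,3];f=K(c)
    return c['cx']+f*q[0]/q[2],c['cy']+f*q[1]/q[2]
def rot(s): w=s['eef_rot'];return R.from_quat([w[1],w[2],w[3],w[0]])
E
python3 - <<'E'
from h import *
s=robot.read_state();print(s)
for n in('top','scene','wrist'):
    c=cam(n);cv2.imwrite('pics/%s0.png'%n,cv2.resize(cv2.cvtColor(c['color'],cv2.COLOR_RGB2BGR),(768,576),interpolation=cv2.INTER_CUBIC))
    np.save(n+'0.npy',c,allow_pickle=True)
    print(n,c['vfov'],c['cx'],c['cy'],np.round(c['extrinsics'],3).tolist())
E
```

```text
{'t': 0.0, 'qpos': array([-1.17117313,  0.69002544, -0.19451435,  1.56635186,  0.15729864,
        0.90248434, -0.21510512]), 'dq': array([-0.00105857, -0.00020615, -0.00084007, -0.00060204,  0.00162251,
       -0.0010675 , -0.00036054]), 'effort': array([-1.34300702e-03, -5.39614213e+01, -1.26657497e+00, -1.58541745e+01,
        9.23848565e-03,  9.53521812e-03, -3.48392248e-06]), 'ee_pos': array([0.22338689, 0.58301725, 0.23105609]), 'eef_rot': array([-1.06841693e-04,  1.81854113e-01,  9.83325074e-01, -9.32502734e-04]), 'force': array([0.49315482, 0.38972832, 0.17612069]), 'torque': array([ 0.02804329,  0.00055014, -0.00508266]), 'finger_force': 0.0, 'width': 0.08556562962814382}
top 44.75998801702076 248.61259848964738 194.0236585513187 [[0.006, -1.0, 0.002, -0.054], [-0.981, -0.006, -0.192, 0.596], [0.192, -0.001, -0.981, 1.148], [0.0, 0.0, 0.0, 1.0]]
scene 44.13494320279035 255.2034880830974 199.64187997096695 [[-0.31, 0.951, 0.009, 0.231], [0.656, 0.221, -0.722, -0.339], [-0.688, -0.217, -0.692, 1.711], [0.0, 0.0, 0.0, 1.0]]
wrist 66.95719033953752 253.67810027568402 192.05477614340177 [[0.357, 0.934, -0.002, -0.624], [0.888, -0.339, 0.31, -0.041], [0.289, -0.113, -0.951, 0.381], [0.0, 0.0, 0.0, 1.0]]
```

View pics/top0.png

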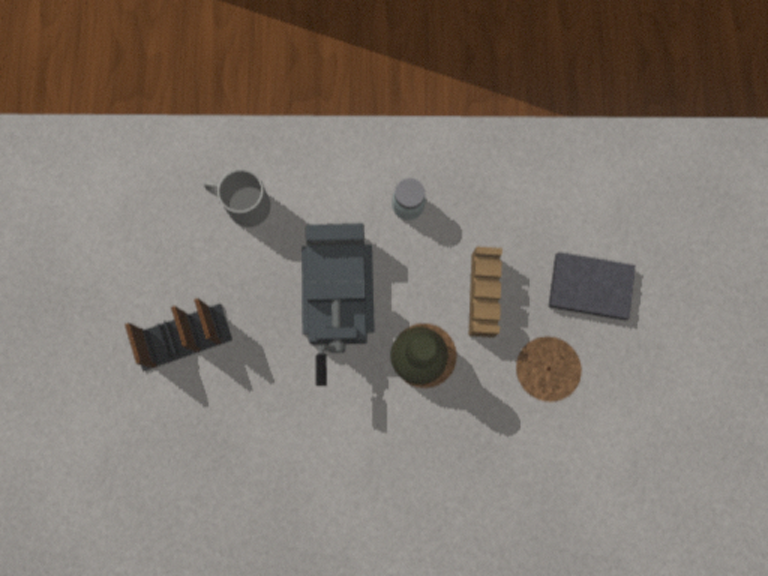

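View pics/scene0.png

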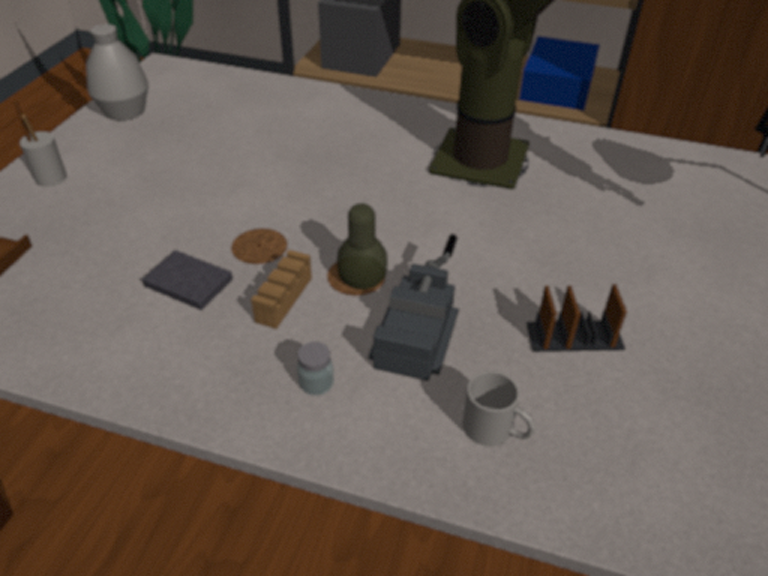

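The top view shows three panels in the rack (slots 1, 3 and 4), with the rack centre at about (180,337). The vise is centred near (337,290) with its crank toward the robot and the handle at (321,370). The carafe is at (420,355), the far mat at (549,369) and the base at (486,291). The scene view agrees.

Run:
```python
from h import *
t=np.load('top0.npy',allow_pickle=True).item();s=np.load('scene0.npy',allow_pickle=True).item()
def crop(c,x0,y0,w,h,k):
    im=cv2.cvtColor(c['color'],cv2.COLOR_RGB2BGR)[y0:y0+h,x0:x0+w]
    im=cv2.convertScaleAbs(cv2.resize(im,(w*k,h*k),interpolation=cv2.INTER_CUBIC),alpha=1.5,beta=20)
    for i in range(0,w,10): cv2.putText(im,str(x0+i),(i*k,8),0,.3,(0,255,255),1);cv2.line(im,(i*k,10),(i*k,14),(0,255,255),1)
    for i in range(0,h,10): cv2.putText(im,str(y0+i),(0,i*k+4),0,.3,(0,255,255),1);cv2.line(im,(20,i*k),(24,i*k),(0,255,255),1)
    return im
a=crop(t,195,140,66,120,5);b=crop(t,80,190,80,60,5)
d=crop(s,240,150,80,110,5)[:,:];
im=np.zeros((600,800,3),np.uint8);im[:600,:330]=a;im[:300,330:730]=b
e=crop(s,345,180,78,60,5);im[300:600,330:720]=e
cv2.imwrite('pics/c1.png',im)
im=np.zeros((600,800,3),np.uint8);im[:550,:400]=d
b=crop(t,300,150,80,80,5);im[:400,400:800]=b
cv2.imwrite('pics/c2.png',im)
# blobs
hsv=cv2.cvtColor(t['color'],cv2.COLOR_RGB2HSV)
def blob(x0,y0,x1,y1,lo,hi,z,rect=False):
    m=cv2.inRange(hsv,np.array(lo),np.array(hi));k=np.zeros_like(m);k[y0:y1,x0:x1]=m[y0:y1,x0:x1]
    n,l,st,ce=cv2.connectedComponentsWithStats(k);i=1+np.argmax(st[1:,4]);print(st[i],ce[i],ray(t,*ce[i],z).round(4))
    cn=max(cv2.findContours((l==i).astype(np.uint8),0,2)[0],key=cv2.contourArea)
    r=cv2.minAreaRect(cn)
    if rect: print([ray(t,*p,z)[:2].round(4).tolist() for p in cv2.boxPoints(r)])
blob(335,215,400,275,(0,60,40),(25,255,255),0.001)
blob(305,155,340,230,(0,70,40),(30,255,255),0.06,True)
blob(200,230,225,262,(0,0,0),(180,255,35),0.07,True)
```

```text
[ 344  225   44   43 1466] [365.37175989 245.61527967] [ 0.4698 -0.3612  0.001 ]
[ 313  165   22   59 1131] [323.29442971 194.31299735] [ 0.5964 -0.2433  0.06  ]
[[0.5218, -0.2143], [0.6754, -0.2212], [0.6744, -0.2734], [0.5208, -0.2653]]
[212 245   5   8  21] [214.28571429 248.28571429] [0.4551 0.0346 0.07  ]
[[0.4458, 0.0402], [0.4633, 0.0405], [0.4633, 0.0305], [0.4459, 0.0302]]
```

View pics/c1.png

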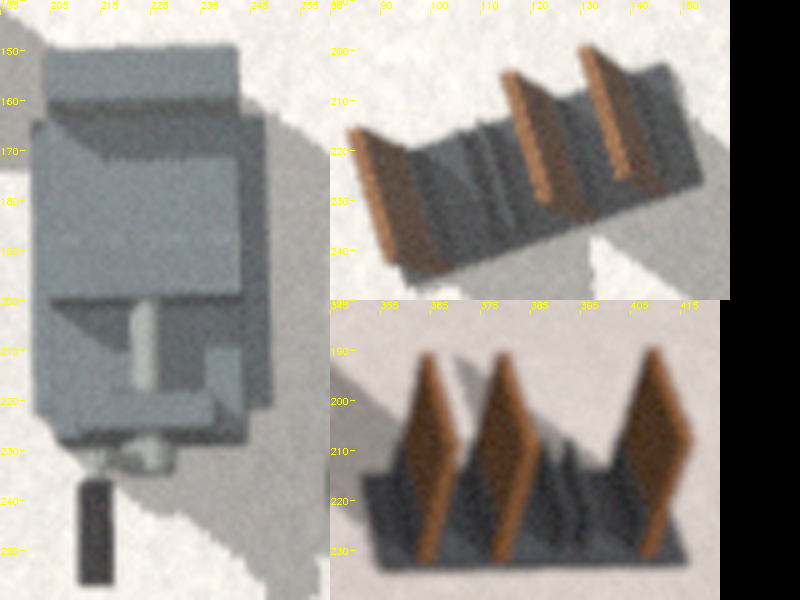

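View pics/c2.png

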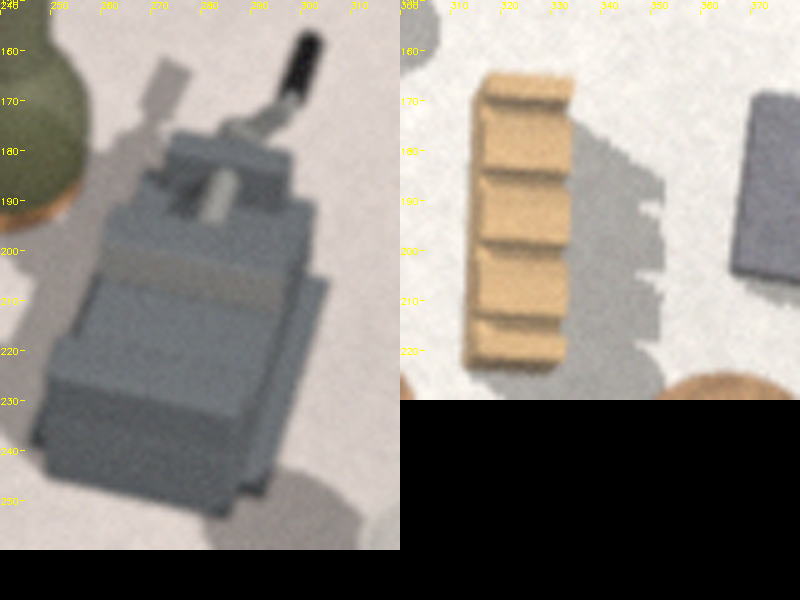

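```bash
cat >> h.py <<'E'
def tri(obs):
    A=[];b=[]
    for c,u,v in obs:
        E=np.array(c['extrinsics']);f=K(c)
        for k,(p,p0) in enumerate(((u,c['cx']),(v,c['cy']))):
            r=f*E[k]+(p0-p)*E[2];A.append(r[:3]);b.append(-r[3])
    x,res,_,_=np.linalg.lstsq(np.array(A),np.array(b),rcond=None);return x.round(4)
E
python3 - <<'E'
from h import *
t=np.load('top0.npy',allow_pickle=True).item();s=np.load('scene0.npy',allow_pickle=True).item()
P=lambda l,z:[ray(t,u,v,z)[:2].round(4).tolist() for u,v in l]
print('fixed jaw',P([(203.6,149),(242.6,149.2),(204.6,160.3),(242.8,160.3)],.082))
print('slide jaw',P([(201.6,171),(242.6,171),(205,199.5),(242.8,199)],.082))
print('screw',P([(223.5,200),(224,218)],.073))
print('block bottom',P([(206.5,228.5),(244.3,228.5)],.0),P([(206.5,228.5),(244.3,228.5)],.05))
print('handle',tri([(t,214.3,246.5),(s,300.2,162.8)]),'ends',tri([(t,214.3,236.2),(s,297.4,168.8)]),tri([(t,214.3,257),(s,303,157)]))
print('panels',P([(88.8,229.2),(119.6,217.4),(135,212.4)],.096))
print('ptop ends',P([(85,215.6),(93,242.7),(115.8,204.3),(123.3,230.5),(131.2,199.2),(138.7,225.8)],.096))
print('rack',P([(94.8,247.4),(154.6,226.6),(147.6,203)],.003))
print('base',P([(317.2,165),(334.8,165),(315,220.8),(332.8,221.8)],.06))
print('carafe',P([(424/1.5,350/1.5)],.16),tri([(t,424/1.5,350/1.5),(s,361.5/1.5,217/1.5)]),'mat',P([(424/1.5,355/1.5)],.001))
print('scene far mat',ray(s,259.5/1.5,246/1.5,.001))
print('mug',P([(242/1.5,190/1.5)],.09),'jar',P([(409/1.5,193/1.5)],.075),'book',P([(556/1.5,254/1.5),(634/1.5,264/1.5),(630/1.5,318/1.5),(551/1.5,308/1.5)],.022))
E
```

```text
fixed jaw [[0.7094, 0.0665], [0.7095, -0.0342], [0.6792, 0.0632], [0.6799, -0.035]]
slide jaw [[0.6509, 0.0701], [0.6516, -0.0347], [0.5769, 0.0597], [0.5787, -0.0358]]
screw [[0.5775, 0.0134], [0.5313, 0.0114]]
block bottom [[0.5131, 0.0616], [0.5137, -0.0395]] [[0.5071, 0.0571], [0.5077, -0.0399]]
handle [0.4568 0.0346 0.0985] ends [0.4824 0.0342 0.0969] [0.4311 0.0351 0.0997]
panels [[0.4981, 0.343], [0.5279, 0.2688], [0.5407, 0.2314]]
ptop ends [[0.5319, 0.3548], [0.465, 0.3303], [0.5608, 0.2802], [0.4954, 0.2578], [0.5739, 0.2426], [0.5073, 0.2205]]
rack [[0.4607, 0.3556], [0.517, 0.1999], [0.5808, 0.2216]]
base [[0.6744, -0.2293], [0.6746, -0.2753], [0.5273, -0.2204], [0.525, -0.2658]]
carafe [[0.4838, -0.1301]] [ 0.4852 -0.1297  0.1421] mat [[0.4923, -0.1419]]
scene far mat [ 0.47026944 -0.35746227  0.001     ]
mug [[0.7663, 0.1765]] jar [[0.7679, -0.1125]] book [[0.6732, -0.3789], [0.6556, -0.5179], [0.5577, -0.5044], [0.5747, -0.3657]]
```

```bash
cat > plan.py <<'E'
# usage: plan.py cur "x,y,z,psi_deg" ... targets "x,y,z,psi,claw,n" ; prints rows (units); cur='m' for measured, 'c' for stored command
import sys; from h import *
src=sys.argv[1]
s=robot.read_state()
try: c=json.load(open('cmd.json'))
except Exception: c=[.224,.584,.232,-20.95]
if src=='m':
    y=rot(s).as_matrix()[:,1]; c=[*s['ee_pos'],np.degrees(np.arctan2(-y[0],y[1]))]
print('cmd',np.round(c,4),'meas',s['ee_pos'].round(4))
prev=np.array(c);rows=[];claw=None;ncall=0
for a in sys.argv[2:]:
    v=[float(k) for k in a.split(',')];n=int(v[5])
    tg=np.array(v[:4]);start=prev.copy()
    for i in range(n): rows.append((start+(tg-start)*(i+1)/n,v[4]))
    prev=tg
while len(rows)%10: rows.append(rows[-1])
base=np.array(c)
for k in range(0,len(rows),10):
    ps=np.radians(base[3]);X=np.array([-np.cos(ps),-np.sin(ps),0]);Y=np.array([-np.sin(ps),np.cos(ps),0])
    out=[]
    for p,cl in rows[k:k+10]:
        d=p[:3]-base[:3]; dp=[round(float(q)/.025,2)+0. for q in (d@X,d@Y,-d[2])]; r=round(-(p[3]-base[3])/5,2)+0.
        out.append({"claw":cl,"dp":dp,"rotation":[0,0,r]})
    base[:3]=base[:3]+.025*(dp[0]*X+dp[1]*Y+np.array([0,0,-dp[2]])); base[3]-=5*r
    print(json.dumps(out))
json.dump(base.tolist(),open('cmd.json','w'))
E
python3 plan.py c .42,.25,.26,0,85,10 .4847,-.1305,.24,0,85,10
```

```text
cmd [  0.224   0.584   0.232 -20.95 ] meas [0.2234 0.5832 0.2313]
[{"claw": 85.0, "dp": [-1.21, -0.97, -0.11], "rotation": [0, 0, -0.42]}, {"claw": 85.0, "dp": [-2.42, -1.93, -0.22], "rotation": [0, 0, -0.84]}, {"claw": 85.0, "dp": [-3.63, -2.9, -0.34], "rotation": [0, 0, -1.26]}, {"claw": 85.0, "dp": [-4.84, -3.87, -0.45], "rotation": [0, 0, -1.68]}, {"claw": 85.0, "dp": [-6.05, -4.84, -0.56], "rotation": [0, 0, -2.09]}, {"claw": 85.0, "dp": [-7.26, -5.8, -0.67], "rotation": [0, 0, -2.51]}, {"claw": 85.0, "dp": [-8.47, -6.77, -0.78], "rotation": [0, 0, -2.93]}, {"claw": 85.0, "dp": [-9.68, -7.74, -0.9], "rotation": [0, 0, -3.35]}, {"claw": 85.0, "dp": [-10.89, -8.71, -1.01], "rotation": [0, 0, -3.77]}, {"claw": 85.0, "dp": [-12.1, -9.67, -1.12], "rotation": [0, 0, -4.19]}]
[{"claw": 85.0, "dp": [-0.26, -1.52, 0.08], "rotation": [0, 0, 0.0]}, {"claw": 85.0, "dp": [-0.52, -3.05, 0.16], "rotation": [0, 0, 0.0]}, {"claw": 85.0, "dp": [-0.77, -4.57, 0.24], "rotation": [0, 0, 0.0]}, {"claw": 85.0, "dp": [-1.03, -6.09, 0.32], "rotation": [0, 0, 0.0]}, {"claw": 85.0, "dp": [-1.29, -7.61, 0.4], "rotation": [0, 0, 0.0]}, {"claw": 85.0, "dp": [-1.55, -9.13, 0.48], "rotation": [0, 0, 0.0]}, {"claw": 85.0, "dp": [-1.81, -10.66, 0.56], "rotation": [0, 0, 0.0]}, {"claw": 85.0, "dp": [-2.07, -12.18, 0.64], "rotation": [0, 0, 0.0]}, {"claw": 85.0, "dp": [-2.33, -13.7, 0.72], "rotation": [0, 0, 0.0]}, {"claw": 85.0, "dp": [-2.59, -15.22, 0.8], "rotation": [0, 0, 0.0]}]
```

Emit:
apply_moves(commands=[{"claw": 85,"dp": [-3.63,-2.9,-0.34],"rotation": [0,0,-1.26]},{"claw": 85,"dp": [-6.05,-4.84,-0.56],"rotation": [0,0,-2.09]},{"claw": 85,"dp": [-8.47,-6.77,-0.78],"rotation": [0,0,-2.93]},{"claw": 85,"dp": [-10.89,-8.71,-1.01],"rotation": [0,0,-3.77]},{"claw": 85,"dp": [-12.1,-9.67,-1.12],"rotation": [0,0,-4.19]},{"claw": 85,"dp": [-12.1,-9.67,-1.12],"rotation": [0,0,-4.19]},{"claw": 85,"dp": [-12.1,-9.67,-1.12],"rotation": [0,0,-4.19]},{"claw": 85,"dp": [-12.1,-9.67,-1.12],"rotation": [0,0,-4.19]},{"claw": 85,"dp": [-12.1,-9.67,-1.12],"rotation": [0,0,-4.19]},{"claw": 85,"dp": [-12.1,-9.67,-1.12],"rotation": [0,0,-4.19]}])

```text
t: 1.15
ee_pos: [0.4199, 0.249, 0.2598]
eef_rot: [-0.0, 0.001, 1.0, 0.0]
force: [-0.9, -0.2, 0.2]
width: 0.0853
finger_force: 0.0
```

Emit:
apply_moves(commands=[{"claw": 85,"dp": [-0.4,-2.0,0],"rotation": [0,0,0]},{"claw": 85,"dp": [-0.7,-4.0,0],"rotation": [0,0,0]},{"claw": 85,"dp": [-1.03,-6.09,0.32],"rotation": [0,0,0]},{"claw": 85,"dp": [-1.4,-8.1,0.4],"rotation": [0,0,0]},{"claw": 85,"dp": [-1.7,-10.1,0.5],"rotation": [0,0,0]},{"claw": 85,"dp": [-2.07,-12.18,0.64],"rotation": [0,0,0]},{"claw": 85,"dp": [-2.4,-14.0,0.8],"rotation": [0,0,0]},{"claw": 85,"dp": [-2.59,-15.22,0.8],"rotation": [0,0,0]},{"claw": 85,"dp": [-2.59,-15.22,0.8],"rotation": [0,0,0]},{"claw": 85,"dp": [-2.59,-15.22,0.8],"rotation": [0,0,0]}])

```text
t: 2.15
ee_pos: [0.4846, -0.1295, 0.2396]
eef_rot: [-0.0, -0.0, 1.0, 0.001]
force: [0.1, 0.8, 0.5]
width: 0.085
finger_force: 0.0
```

```bash
python3 - <<'E'
from h import *
c=cam('wrist','w1.png');t=cam('top','t1.png')
a=cv2.imread('pics/w1.png');b=cv2.imread('pics/t1.png');cv2.imwrite('pics/m1.png',np.hstack([cv2.resize(a,(400,300)),cv2.resize(b,(400,300))]))
np.save('w1.npy',c,allow_pickle=True)
print(robot.read_state()['ee_pos'],proj(c,[.4852,-.1297,.164]),proj(c,[.47,-.36,0]))
E
python3 plan.py c .4852,-.13,.119,0,85,8 .4852,-.13,.119,0,30,12
```

```text
[ 0.48457371 -0.12798798  0.23987875] (np.float64(253.12618467195796), np.float64(203.06963095878658)) (np.float64(78.63714130428613), np.float64(149.0304728464469))
cmd [ 0.4848 -0.1304  0.24    0.    ] meas [ 0.4846 -0.128   0.2399]
[{"claw": 85.0, "dp": [0.0, 0.0, 0.6], "rotation": [0, 0, 0.0]}, {"claw": 85.0, "dp": [0.0, 0.0, 1.21], "rotation": [0, 0, 0.0]}, {"claw": 85.0, "dp": [-0.01, 0.01, 1.81], "rotation": [0, 0, 0.0]}, {"claw": 85.0, "dp": [-0.01, 0.01, 2.42], "rotation": [0, 0, 0.0]}, {"claw": 85.0, "dp": [-0.01, 0.01, 3.02], "rotation": [0, 0, 0.0]}, {"claw": 85.0, "dp": [-0.01, 0.01, 3.63], "rotation": [0, 0, 0.0]}, {"claw": 85.0, "dp": [-0.01, 0.01, 4.23], "rotation": [0, 0, 0.0]}, {"claw": 85.0, "dp": [-0.02, 0.02, 4.84], "rotation": [0, 0, 0.0]}, {"claw": 30.0, "dp": [-0.02, 0.02, 4.84], "rotation": [0, 0, 0.0]}, {"claw": 30.0, "dp": [-0.02, 0.02, 4.84], "rotation": [0, 0, 0.0]}]
[{"claw": 30.0, "dp": [0.0, 0.0, 0.0], "rotation": [0, 0, 0.0]}, {"claw": 30.0, "dp": [0.0, 0.0, 0.0], "rotation": [0, 0, 0.0]}, {"claw": 30.0, "dp": [0.0, 0.0, 0.0], "rotation": [0, 0, 0.0]}, {"claw": 30.0, "dp": [0.0, 0.0, 0.0], "rotation": [0, 0, 0.0]}, {"claw": 30.0, "dp": [0.0, 0.0, 0.0], "rotation": [0, 0, 0.0]}, {"claw": 30.0, "dp": [0.0, 0.0, 0.0], "rotation": [0, 0, 0.0]}, {"claw": 30.0, "dp": [0.0, 0.0, 0.0], "rotation": [0, 0, 0.0]}, {"claw": 30.0, "dp": [0.0, 0.0, 0.0], "rotation": [0, 0, 0.0]}, {"claw": 30.0, "dp": [0.0, 0.0, 0.0], "rotation": [0, 0, 0.0]}, {"claw": 30.0, "dp": [0.0, 0.0, 0.0], "rotation": [0, 0, 0.0]}]
```

View pics/m1.png

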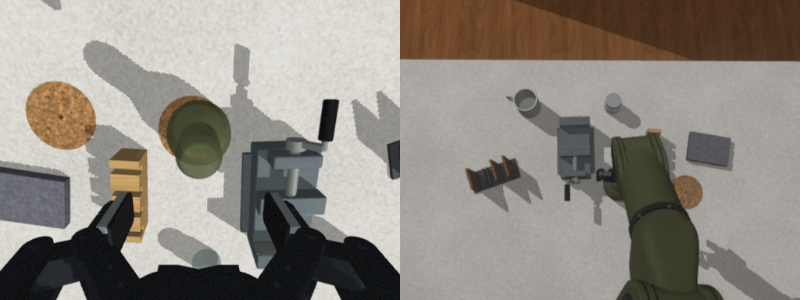

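The wrist view shows the carafe cap at (253,198) against a predicted (253,203), and the far mat's dot at (77,147) against a predicted (79,149). Both match, so I'm descending to pinch.

Emit:
apply_moves(commands=[{"claw": 85,"dp": [0,0,0.6],"rotation": [0,0,0]},{"claw": 85,"dp": [0.05,0,1.2],"rotation": [0,0,0]},{"claw": 85,"dp": [0.05,0,1.8],"rotation": [0,0,0]},{"claw": 85,"dp": [0.05,0,2.4],"rotation": [0,0,0]},{"claw": 85,"dp": [0.05,0,3.0],"rotation": [0,0,0]},{"claw": 85,"dp": [0.05,0,3.6],"rotation": [0,0,0]},{"claw": 85,"dp": [0.05,0,4.2],"rotation": [0,0,0]},{"claw": 85,"dp": [0.05,0,4.84],"rotation": [0,0,0]},{"claw": 85,"dp": [0.05,0,4.84],"rotation": [0,0,0]},{"claw": 60,"dp": [0.05,0,4.84],"rotation": [0,0,0]}], newtons=40)

```text
t: 3.25
ee_pos: [0.4833, -0.129, 0.1192]
eef_rot: [-0.0, -0.001, 1.0, 0.0]
force: [-0.4, -0.6, -0.0]
width: 0.0726
finger_force: 0.0
```

Emit:
apply_moves(commands=[{"claw": 30,"dp": [0,0,0],"rotation": [0,0,0]},{"claw": 30,"dp": [0,0,0],"rotation": [0,0,0]},{"claw": 30,"dp": [0,0,0],"rotation": [0,0,0]},{"claw": 30,"dp": [0,0,0],"rotation": [0,0,0]},{"claw": 30,"dp": [0,0,0],"rotation": [0,0,0]},{"claw": 30,"dp": [0,0,0],"rotation": [0,0,0]},{"claw": 30,"dp": [0,0,0],"rotation": [0,0,0]},{"claw": 30,"dp": [0,0,0],"rotation": [0,0,0]},{"claw": 30,"dp": [0,0,0],"rotation": [0,0,0]},{"claw": 30,"dp": [0,0,0],"rotation": [0,0,0]}])

```text
t: 4.25
ee_pos: [0.4838, -0.1301, 0.12]
eef_rot: [0.001, -0.0, 1.0, 0.0]
force: [-0.9, 3.2, 5.8]
width: 0.0504
finger_force: 41.6
```

```bash
python3 - <<'E'
import json;json.dump([.4836,-.1304,.119,0],open('cmd.json','w'))
E
python3 plan.py c .445,-.2,.119,0,30,10 .443,-.29,.119,0,30,10 .4695,-.361,.119,0,30,10|cut -c1-60000 | python3 -c "
import sys
for l in sys.stdin: print(l[:70],'...',l[-150:].strip())"
```

```text
cmd [ 0.4836 -0.1304  0.119   0.    ] meas [ 0.4838 -0.1301  0.12  ]
 ... cmd [ 0.4836 -0.1304  0.119   0.    ] meas [ 0.4838 -0.1301  0.12  ]
[{"claw": 30.0, "dp": [0.15, -0.28, 0.0], "rotation": [0, 0, 0.0]}, {" ... : [0, 0, 0.0]}, {"claw": 30.0, "dp": [1.39, -2.51, 0.0], "rotation": [0, 0, 0.0]}, {"claw": 30.0, "dp": [1.54, -2.78, 0.0], "rotation": [0, 0, 0.0]}]
[{"claw": 30.0, "dp": [0.01, -0.36, 0.0], "rotation": [0, 0, 0.0]}, {" ... ": [0, 0, 0.0]}, {"claw": 30.0, "dp": [0.08, -3.24, 0.0], "rotation": [0, 0, 0.0]}, {"claw": 30.0, "dp": [0.08, -3.6, 0.0], "rotation": [0, 0, 0.0]}]
[{"claw": 30.0, "dp": [-0.1, -0.29, 0.0], "rotation": [0, 0, 0.0]}, {" ... [0, 0, 0.0]}, {"claw": 30.0, "dp": [-0.95, -2.56, 0.0], "rotation": [0, 0, 0.0]}, {"claw": 30.0, "dp": [-1.06, -2.84, 0.0], "rotation": [0, 0, 0.0]}]
```

Emit:
apply_moves(commands=[{"claw": 30,"dp": [0.15,-0.28,0],"rotation": [0,0,0]},{"claw": 30,"dp": [0.3,-0.56,0],"rotation": [0,0,0]},{"claw": 30,"dp": [0.46,-0.84,0],"rotation": [0,0,0]},{"claw": 30,"dp": [0.62,-1.12,0],"rotation": [0,0,0]},{"claw": 30,"dp": [0.77,-1.4,0],"rotation": [0,0,0]},{"claw": 30,"dp": [0.92,-1.68,0],"rotation": [0,0,0]},{"claw": 30,"dp": [1.08,-1.96,0],"rotation": [0,0,0]},{"claw": 30,"dp": [1.23,-2.24,0],"rotation": [0,0,0]},{"claw": 30,"dp": [1.38,-2.52,0],"rotation": [0,0,0]},{"claw": 30,"dp": [1.54,-2.8,0],"rotation": [0,0,0]}])

```text
t: 5.25
ee_pos: [0.4481, -0.1991, 0.1203]
eef_rot: [0.004, -0.001, 1.0, 0.001]
force: [3.7, 5.1, 6.5]
width: 0.0502
finger_force: 42.5
```

Emit:
apply_moves(commands=[{"claw": 30,"dp": [0,-0.36,0],"rotation": [0,0,0]},{"claw": 30,"dp": [0,-0.72,0],"rotation": [0,0,0]},{"claw": 30,"dp": [0,-1.08,0],"rotation": [0,0,0]},{"claw": 30,"dp": [0,-1.44,0],"rotation": [0,0,0]},{"claw": 30,"dp": [0,-1.8,0],"rotation": [0,0,0]},{"claw": 30,"dp": [0,-2.16,0],"rotation": [0,0,0]},{"claw": 30,"dp": [0,-2.52,0],"rotation": [0,0,0]},{"claw": 30,"dp": [0,-2.88,0],"rotation": [0,0,0]},{"claw": 30,"dp": [0,-3.24,0],"rotation": [0,0,0]},{"claw": 30,"dp": [0,-3.6,0],"rotation": [0,0,0]}])

```text
t: 6.25
ee_pos: [0.4462, -0.2874, 0.1202]
eef_rot: [0.001, -0.001, 1.0, 0.002]
force: [0.5, 7.7, 11.0]
width: 0.0506
finger_force: 43.2
```

Emit:
apply_moves(commands=[{"claw": 30,"dp": [-0.1,-0.28,0],"rotation": [0,0,0]},{"claw": 30,"dp": [-0.2,-0.56,0],"rotation": [0,0,0]},{"claw": 30,"dp": [-0.3,-0.84,0],"rotation": [0,0,0]},{"claw": 30,"dp": [-0.4,-1.12,0],"rotation": [0,0,0]},{"claw": 30,"dp": [-0.5,-1.4,0],"rotation": [0,0,0]},{"claw": 30,"dp": [-0.6,-1.68,0],"rotation": [0,0,0]},{"claw": 30,"dp": [-0.7,-1.96,0],"rotation": [0,0,0]},{"claw": 30,"dp": [-0.8,-2.24,0],"rotation": [0,0,0]},{"claw": 30,"dp": [-0.9,-2.52,0],"rotation": [0,0,0]},{"claw": 30,"dp": [-1.0,-2.82,0],"rotation": [0,0,0]}])

```text
t: 7.25
ee_pos: [0.4686, -0.3553, 0.1206]
eef_rot: [-0.002, -0.002, 1.0, 0.004]
force: [-6.0, 11.4, 18.7]
width: 0.0501
finger_force: 44.4
```

Run:
```python
from h import *
json.dump([.4836-.025*.54,-.1304-.025*9.22,.119,0],open('cmd.json','w'))
s=robot.read_state();print(s['ee_pos'],s['width'],s['finger_force'],s['force'])
c=cam('scene');im=cv2.cvtColor(c['color'],cv2.COLOR_RGB2BGR)[100:260,90:290];cv2.imwrite('pics/s2.png',cv2.resize(im,(600,480)))
```

```text
[ 0.46864975 -0.35526652  0.12062334] 0.05012861721046785 44.40289931721054 [-5.98458894 11.43794425 18.68354166]
```

View pics/s2.png

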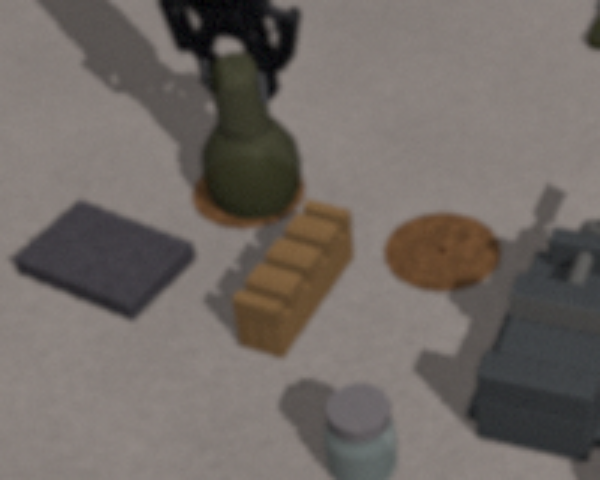

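The carafe is over the far mat but leaning slightly, so I'll release it, let it settle and measure.

Emit:
apply_moves(commands=[{"claw": 30,"dp": [0,0,-0.05],"rotation": [0,0,0]},{"claw": 30,"dp": [0,0,-0.1],"rotation": [0,0,0]},{"claw": 55,"dp": [0,0.1,-0.1],"rotation": [0,0,0]},{"claw": 60,"dp": [0,0.1,-0.1],"rotation": [0,0,0]},{"claw": 70,"dp": [0,0.1,-0.1],"rotation": [0,0,0]},{"claw": 85,"dp": [0,0.1,-0.1],"rotation": [0,0,0]},{"claw": 85,"dp": [0,0.1,-0.1],"rotation": [0,0,0]},{"claw": 85,"dp": [0,0.1,-0.1],"rotation": [0,0,0]},{"claw": 85,"dp": [0,0.1,-1.5],"rotation": [0,0,0]},{"claw": 85,"dp": [0,0.1,-3],"rotation": [0,0,0]}])

```text
t: 8.3
ee_pos: [0.4685, -0.3582, 0.1935]
eef_rot: [-0.001, -0.0, 1.0, 0.001]
force: [1.4, -0.4, 0.1]
width: 0.085
finger_force: 0.0
```

Run:
```python
from h import *
c=json.load(open('cmd.json'));c[1]+=.0025;c[2]+=.075;json.dump(c,open('cmd.json','w'));print(c)
c=cam('scene');w=cam('wrist')
np.save('s3.npy',c,allow_pickle=True);np.save('w3.npy',w,allow_pickle=True)
im=cv2.cvtColor(c['color'],cv2.COLOR_RGB2BGR)[110:190,140:210]
wi=cv2.cvtColor(w['color'],cv2.COLOR_RGB2BGR)[100:300,130:380]
print(robot.read_state()['ee_pos'],'proj wrist mat',proj(w,[.47,-.3605,.001]),'top at goal',proj(w,[.47,-.3605,.164]))
print('scene: mat',proj(c,[.47,-.3605,.001]),'cap',proj(c,[.47,-.3605,.164]))
cv2.imwrite('pics/c3.png',np.hstack([cv2.resize(im,(350,400)),cv2.resize(wi,(450,400))]))
```

```text
[0.47009999999999996, -0.3584, 0.194, 0]
[ 0.47270887 -0.36023718  0.19860593] proj wrist mat (np.float64(254.09047833258686), np.float64(163.79785725177675)) top at goal (np.float64(253.18268744538256), np.float64(218.68264651560975))
scene: mat (np.float64(172.1410455578732), np.float64(163.74678197080135)) cap (np.float64(165.74830982930803), np.float64(119.56830927571461))
```

View pics/c3.png

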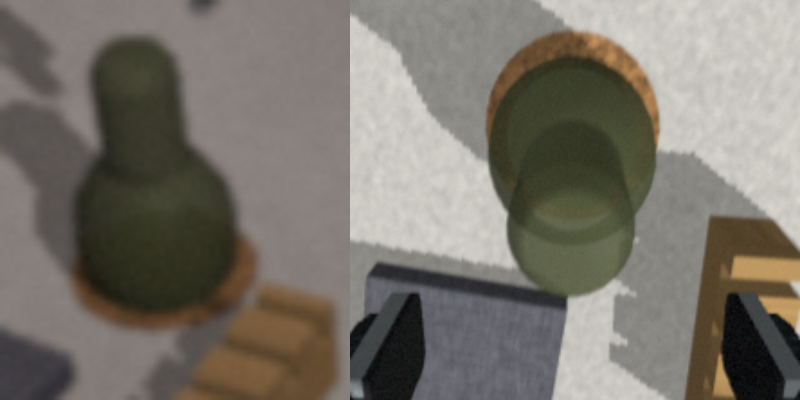

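The carafe is upright, with its cap at wrist pixel (253,215) against (253,219) for the goal and the mat ring even around it. That puts it within about 4 mm. Next I'm moving to look at the vise and base.

Emit:
apply_moves(commands=[{"claw": 85,"dp": [0,0,-2.0],"rotation": [0,0,0]},{"claw": 85,"dp": [0,2,-4.24],"rotation": [0,0,0]},{"claw": 85,"dp": [-0.2,4,-4.24],"rotation": [0,0,0]},{"claw": 85,"dp": [-0.4,6,-4.24],"rotation": [0,0,0]},{"claw": 85,"dp": [-0.6,8,-4.24],"rotation": [0,0,0]},{"claw": 85,"dp": [-0.8,10,-4.24],"rotation": [0,0,0]},{"claw": 85,"dp": [-1,12,-4.24],"rotation": [0,0,0]},{"claw": 85,"dp": [-1.2,14,-4.24],"rotation": [0,0,0]},{"claw": 85,"dp": [-1.2,16.3,-4.24],"rotation": [0,0,0]},{"claw": 85,"dp": [-1.2,16.3,-4.24],"rotation": [0,0,0]}])

```text
t: 9.4
ee_pos: [0.4991, 0.0539, 0.2999]
eef_rot: [0.0, -0.003, 1.0, 0.001]
force: [0.3, -0.5, 1.4]
width: 0.085
finger_force: 0.0
```

Run:
```python
from h import *
json.dump([.5001,.0491,.3,0],open('cmd.json','w'))
w=cam('wrist');t=cam('top');np.save('w4.npy',w,allow_pickle=True);np.save('t4.npy',t,allow_pickle=True)
im=cv2.cvtColor(w['color'],cv2.COLOR_RGB2BGR)
ti=cv2.cvtColor(t['color'],cv2.COLOR_RGB2BGR)[130:280,200:400]
im=cv2.convertScaleAbs(cv2.resize(im[90:384],(700,402)),alpha=1.3)
o=np.zeros((600,700,3),np.uint8);o[:402]=im;o[402:,:264]=cv2.resize(ti,(264,198))
cv2.imwrite('pics/c4.png',o);print(robot.read_state()['ee_pos'])
hsv=cv2.cvtColor(t['color'],cv2.COLOR_RGB2HSV)
m=cv2.inRange(hsv,np.array((0,70,40)),np.array((30,255,255)));k=np.zeros_like(m);k[150:235,290:350]=m[150:235,290:350]
n,l,st,ce=cv2.connectedComponentsWithStats(k);i=1+np.argmax(st[1:,4]);print('base',st[i],ce[i])
```

```text
[0.49920613 0.05457638 0.30004041]
base [ 313  165   22   59 1121] [323.26137377 194.25869759]
```

View pics/c4.png

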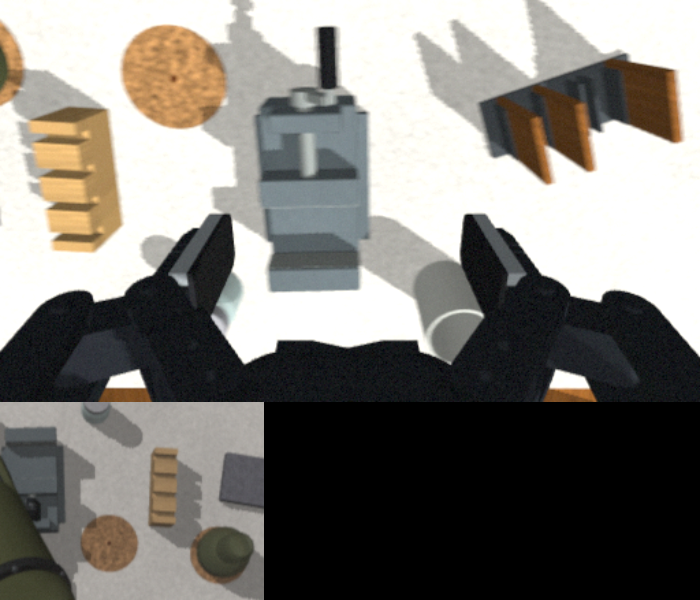

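Run:
```python
from h import *
w=np.load('w4.npy',allow_pickle=True).item();t=np.load('t4.npy',allow_pickle=True).item()
P=lambda l,z:[ray(w,x/1.3672,90+y/1.3672,z)[:2].round(4).tolist() for x,y in l]
print('fixed',P([(269,270),(359,268),(268,291),(360,289)],.082))
print('slide',P([(262,180),(359,178),(262,207),(357,206)],.082))
print('handle',P([(327,88),(328,28)],.0985))
print('base top',P([(31,122),(30,134),(101,110),(47,250),(97,249),(108,110)],.06))
print('mat near',P([(174,77)],.001))
print('panel tops',P([(508,100),(548,182),(546,88),(590,170),(618,65),(680,140)],.096))
print('rack',P([(480,103),(491,156),(627,54)],.003))
```

```text
fixed [[0.684, -0.0275], [0.681, 0.0687], [0.711, -0.03], [0.7079, 0.0702]]
slide [[0.5794, -0.0287], [0.5767, 0.067], [0.6091, -0.0305], [0.6074, 0.0655]]
handle [[0.4842, 0.037], [0.4337, 0.0383]]
base top [[0.5275, -0.2601], [0.5401, -0.2641], [0.5148, -0.1881], [0.6752, -0.2778], [0.6737, -0.222], [0.5148, -0.1812]]
mat near [[0.4914, -0.1374]]
panel tops [[0.4945, 0.1977], [0.5737, 0.2464], [0.4835, 0.2298], [0.5612, 0.284], [0.4631, 0.2889], [0.531, 0.361]]
rack [[0.5183, 0.2053], [0.5821, 0.2254], [0.4629, 0.3595]]
```

```bash
python3 -c "
from h import *
s=robot.read_state();print(s['qpos'].round(2),s['ee_pos'],s['t'])"
python3 plan.py m .6003,-.2477,.17,-3.5,85,1 .6003,-.2477,.17,-3.5,85,9 .6003,-.2477,.057,-3.5,85,5 | python3 -c "
import sys
for l in sys.stdin: print(l[-140:].strip())"
```

```text
[ 0.12  0.47 -0.49  1.83  0.27  0.91  1.09] [0.49920613 0.05457638 0.30004041] 9.5
cmd [0.4992 0.0546 0.3    0.5181] meas [0.4992 0.0546 0.3   ]
, {"claw": 85.0, "dp": [-3.93, -12.13, 5.2], "rotation": [0, 0, 0.8]}, {"claw": 85.0, "dp": [-3.93, -12.13, 5.2], "rotation": [0, 0, 0.8]}]
0, 0.0]}, {"claw": 85.0, "dp": [0.0, 0.0, 4.52], "rotation": [0, 0, 0.0]}, {"claw": 85.0, "dp": [0.0, 0.0, 4.52], "rotation": [0, 0, 0.0]}]
```

Emit:
apply_moves(commands=[{"claw": 85,"dp": [-0.5,-1.5,0],"rotation": [0,0,0]},{"claw": 85,"dp": [-1.2,-3.5,0.5],"rotation": [0,0,0.2]},{"claw": 85,"dp": [-1.8,-5.4,1.2],"rotation": [0,0,0.4]},{"claw": 85,"dp": [-2.4,-7.2,2.2],"rotation": [0,0,0.6]},{"claw": 85,"dp": [-3.0,-9.0,3.2],"rotation": [0,0,0.8]},{"claw": 85,"dp": [-3.5,-10.7,4.2],"rotation": [0,0,0.8]},{"claw": 85,"dp": [-3.93,-12.13,5.2],"rotation": [0,0,0.8]},{"claw": 85,"dp": [-3.93,-12.13,5.2],"rotation": [0,0,0.8]},{"claw": 85,"dp": [-3.93,-12.13,5.2],"rotation": [0,0,0.8]},{"claw": 85,"dp": [-3.93,-12.13,5.2],"rotation": [0,0,0.8]}])

```text
t: 10.5
ee_pos: [0.5976, -0.2534, 0.1701]
eef_rot: [0.0, 0.035, 0.999, 0.001]
force: [0.2, 1.2, 0.7]
width: 0.0851
finger_force: 0.0
```

Run:
```python
from h import *
s=robot.read_state();y=rot(s).as_matrix()[:,1];print(s['ee_pos'],np.degrees(np.arctan2(-y[0],y[1])))
w=cam('wrist');s=robot.read_state();print(s['ee_pos'])
hsv=cv2.cvtColor(w['color'],cv2.COLOR_RGB2HSV)
m=cv2.inRange(hsv,np.array((10,60,60)),np.array((25,255,255)))
im=cv2.cvtColor(w['color'],cv2.COLOR_RGB2BGR)
cx,cy=.6003,-.2477;th=np.radians(-3.5)
for a,b in((-75,-22.5),(75,-22.5),(75,22.5),(-75,22.5)):
    p=proj(w,[cx+(a*np.cos(th)-b*np.sin(th))/1e3,cy+(a*np.sin(th)+b*np.cos(th))/1e3,.06]);cv2.circle(im,(int(p[0]),int(p[1])),3,(0,0,255),-1)
cv2.imwrite('pics/c5.png',im)
```

```text
[ 0.59764506 -0.25343353  0.17011777] -3.966284954123844
[ 0.59814678 -0.25265416  0.17076558]
```

View pics/c5.png

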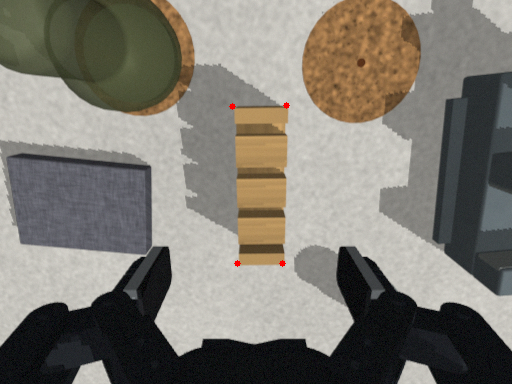

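Overlaid red dots land on the base's top corners, so the base is confirmed at (.600,-.247). Descending to grasp it.

Emit:
apply_moves(commands=[{"claw": 85,"dp": [-0.06,0.29,0.5],"rotation": [0,0,0]},{"claw": 85,"dp": [-0.06,0.29,1.5],"rotation": [0,0,0]},{"claw": 85,"dp": [-0.06,0.29,2.5],"rotation": [0,0,0]},{"claw": 85,"dp": [-0.06,0.29,3.5],"rotation": [0,0,0]},{"claw": 85,"dp": [-0.06,0.29,4.2],"rotation": [0,0,0]},{"claw": 85,"dp": [-0.06,0.29,4.52],"rotation": [0,0,0]},{"claw": 85,"dp": [-0.06,0.29,4.52],"rotation": [0,0,0]},{"claw": 30,"dp": [-0.06,0.29,4.52],"rotation": [0,0,0]},{"claw": 30,"dp": [-0.06,0.29,4.52],"rotation": [0,0,0]},{"claw": 30,"dp": [-0.06,0.29,4.52],"rotation": [0,0,0]}], newtons=40)

```text
t: 11.55
ee_pos: [0.6005, -0.2475, 0.058]
eef_rot: [0.001, 0.035, 0.999, -0.0]
force: [-0.6, 3.0, 9.9]
width: 0.0434
finger_force: 19.7
```

Emit:
apply_moves(commands=[{"claw": 30,"dp": [0,0,0],"rotation": [0,0,0]},{"claw": 30,"dp": [0,0,0],"rotation": [0,0,0]},{"claw": 30,"dp": [0,0,0],"rotation": [0,0,0]},{"claw": 30,"dp": [0,0,0],"rotation": [0,0,0]},{"claw": 30,"dp": [0,0,-1],"rotation": [0,0,0]},{"claw": 30,"dp": [0,0,-2.5],"rotation": [0,0,0]},{"claw": 30,"dp": [0,0,-4],"rotation": [0,0,0]},{"claw": 30,"dp": [0,0,-5.5],"rotation": [0,0,0]},{"claw": 30,"dp": [0,0,-5.5],"rotation": [0,0,0]},{"claw": 30,"dp": [0,0,-5.5],"rotation": [0,0,0]}])

```text
t: 12.55
ee_pos: [0.6003, -0.2477, 0.1958]
eef_rot: [0.001, 0.035, 0.999, -0.0]
force: [-0.5, 0.1, -0.8]
width: 0.0302
finger_force: 0.0
```

```bash
python3 - <<'E'
from h import *
s=robot.read_state();y=rot(s).as_matrix()[:,1];print(s['ee_pos'],np.degrees(np.arctan2(-y[0],y[1])),s['width'],s['qpos'].round(2))
json.dump([.6003,-.247,.1945,-4],open('cmd.json','w'))
E
for p in 87 -89; do python3 plan.py c .650,.017,.18,$p,30,10 |tail -1| cut -c900-; done
```

```text
[ 0.60028171 -0.24772187  0.19582935] -4.022959083392326 0.030236040055764097 [ 0.53  0.78 -0.41  1.52  0.36  0.91  1.51]
```

The base slipped out (width 30, no force). Looking at where it is now.

Run:
```python
from h import *
w=cam('wrist');np.save('w6.npy',w,allow_pickle=True);im=cv2.cvtColor(w['color'],cv2.COLOR_RGB2BGR)
s=cam('scene');si=cv2.cvtColor(s['color'],cv2.COLOR_RGB2BGR)[140:240,140:240]
np.save('s6.npy',s,allow_pickle=True)
cv2.imwrite('pics/c6.png',np.hstack([im,cv2.resize(si,(288,384))[:, :]]))
```

```text
(no output)
```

View pics/c6.png

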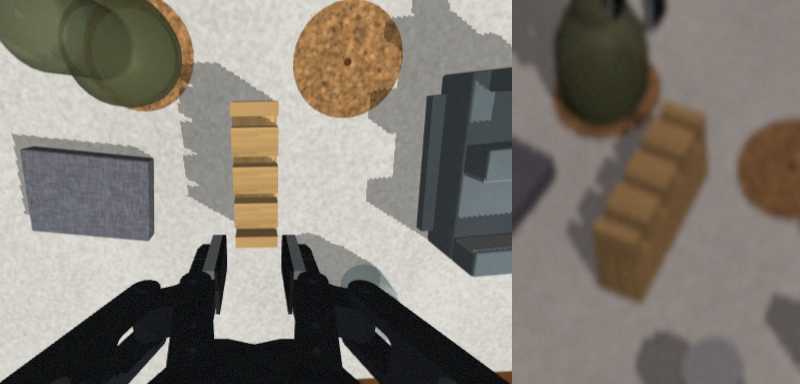

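```bash
python3 - <<'E'
from h import *
w=np.load('w6.npy',allow_pickle=True).item()
q=[ray(w,u,v,.06)[:2].round(4) for u,v in((231,101),(278,102),(236,246),(277,246))];print(q,np.mean(q,0))
json.dump([.6003,-.247,.1945,-4],open('cmd.json','w'))
E
python3 plan.py c .6,-.247,.048,-4,85,10 |tail -1| cut -c550-
```

```text
[array([ 0.5227, -0.2632]), array([ 0.5266, -0.2204]), array([ 0.671 , -0.2717]), array([ 0.674 , -0.2278])] [ 0.598575 -0.245775]
1, 0.0, 5.27], "rotation": [0, 0, 0.0]}, {"claw": 85.0, "dp": [0.01, 0.0, 5.86], "rotation": [0, 0, 0.0]}]
```

Emit:
apply_moves(commands=[{"claw": 85,"dp": [0,0,0],"rotation": [0,0,0]},{"claw": 85,"dp": [0,0,0],"rotation": [0,0,0]},{"claw": 85,"dp": [0.04,0,0],"rotation": [0,0,0]},{"claw": 85,"dp": [0.04,0.03,1],"rotation": [0,0,0]},{"claw": 85,"dp": [0.04,0.03,2.2],"rotation": [0,0,0]},{"claw": 85,"dp": [0.04,0.03,3.4],"rotation": [0,0,0]},{"claw": 85,"dp": [0.04,0.03,4.6],"rotation": [0,0,0]},{"claw": 85,"dp": [0.04,0.03,5.4],"rotation": [0,0,0]},{"claw": 85,"dp": [0.04,0.03,5.86],"rotation": [0,0,0]},{"claw": 50,"dp": [0.04,0.03,5.86],"rotation": [0,0,0]}], newtons=60)

```text
t: 13.65
ee_pos: [0.5977, -0.2462, 0.0462]
eef_rot: [-0.002, 0.035, 0.999, 0.0]
force: [-0.4, 0.2, 0.6]
width: 0.073
finger_force: 0.0
```

Emit:
apply_moves(commands=[{"claw": 20,"dp": [0,0,0],"rotation": [0,0,0]},{"claw": 20,"dp": [0,0,0],"rotation": [0,0,0]},{"claw": 20,"dp": [0,0,0],"rotation": [0,0,0]},{"claw": 20,"dp": [0,0,0],"rotation": [0,0,0]},{"claw": 20,"dp": [0,0,0],"rotation": [0,0,0]},{"claw": 20,"dp": [0,0,0],"rotation": [0,0,0]},{"claw": 20,"dp": [0,0,0],"rotation": [0,0,0]},{"claw": 20,"dp": [0,0,0],"rotation": [0,0,0]},{"claw": 20,"dp": [0,0,0],"rotation": [0,0,0]},{"claw": 20,"dp": [0,0,0],"rotation": [0,0,0]}])

```text
t: 14.65
ee_pos: [0.6002, -0.2465, 0.0496]
eef_rot: [0.002, 0.035, 0.999, -0.0]
force: [0.4, 1.3, 7.0]
width: 0.0429
finger_force: 62.0
```

Emit:
apply_moves(commands=[{"claw": 20,"dp": [0,0,-0.2],"rotation": [0,0,0]},{"claw": 20,"dp": [0,0,-0.4],"rotation": [0,0,0]},{"claw": 20,"dp": [0,0,-0.6],"rotation": [0,0,0]},{"claw": 20,"dp": [0,0,-0.8],"rotation": [0,0,0]},{"claw": 20,"dp": [0,0,-1.0],"rotation": [0,0,0]},{"claw": 20,"dp": [0,0,-1.2],"rotation": [0,0,0]},{"claw": 20,"dp": [0,0,-1.4],"rotation": [0,0,0]},{"claw": 20,"dp": [0,0,-1.6],"rotation": [0,0,0]},{"claw": 20,"dp": [0,0,-1.6],"rotation": [0,0,0]},{"claw": 20,"dp": [0,0,-1.6],"rotation": [0,0,0]}])

```text
t: 15.65
ee_pos: [0.5988, -0.2466, 0.088]
eef_rot: [0.0, 0.035, 0.999, 0.0]
force: [-0.3, 0.1, -2.4]
width: 0.0432
finger_force: 61.3
```

```bash
python3 - <<'E'
import json
json.dump([.5994,-.2462,.088,-4],open('cmd.json','w'))
E
python3 plan.py c .6,-.24,.19,-4,20,2 .65,.017,.19,-89.4,20,18 .65,.017,.125,-89.4,20,10
```

```text
cmd [ 0.5994 -0.2462  0.088  -4.    ] meas [ 0.5988 -0.2466  0.088 ]
[{"claw": 20.0, "dp": [0.0, 0.12, -2.04], "rotation": [0, 0, 0.0]}, {"claw": 20.0, "dp": [-0.01, 0.25, -4.08], "rotation": [0, 0, 0.0]}, {"claw": 20.0, "dp": [-0.08, 0.83, -4.08], "rotation": [0, 0, 0.95]}, {"claw": 20.0, "dp": [-0.15, 1.4, -4.08], "rotation": [0, 0, 1.9]}, {"claw": 20.0, "dp": [-0.22, 1.98, -4.08], "rotation": [0, 0, 2.85]}, {"claw": 20.0, "dp": [-0.29, 2.56, -4.08], "rotation": [0, 0, 3.8]}, {"claw": 20.0, "dp": [-0.36, 3.14, -4.08], "rotation": [0, 0, 4.74]}, {"claw": 20.0, "dp": [-0.43, 3.71, -4.08], "rotation": [0, 0, 5.69]}, {"claw": 20.0, "dp": [-0.5, 4.29, -4.08], "rotation": [0, 0, 6.64]}, {"claw": 20.0, "dp": [-0.57, 4.87, -4.08], "rotation": [0, 0, 7.59]}]
[{"claw": 20.0, "dp": [0.29, 0.5, 0.0], "rotation": [0, 0, 0.95]}, {"claw": 20.0, "dp": [0.59, 1.0, 0.0], "rotation": [0, 0, 1.9]}, {"claw": 20.0, "dp": [0.89, 1.5, 0.0], "rotation": [0, 0, 2.85]}, {"claw": 20.0, "dp": [1.19, 2.0, 0.0], "rotation": [0, 0, 3.8]}, {"claw": 20.0, "dp": [1.49, 2.5, 0.0], "rotation": [0, 0, 4.75]}, {"claw": 
[... 272 characters left out ...]
"dp": [2.99, 4.99, 0.0], "rotation": [0, 0, 9.49]}]
[{"claw": 20.0, "dp": [0.0, 0.0, 0.26], "rotation": [0, 0, 0.0]}, {"claw": 20.0, "dp": [0.0, 0.0, 0.52], "rotation": [0, 0, 0.0]}, {"claw": 20.0, "dp": [0.0, 0.0, 0.78], "rotation": [0, 0, 0.0]}, {"claw": 20.0, "dp": [0.0, 0.0, 1.04], "rotation": [0, 0, 0.0]}, {"claw": 20.0, "dp": [0.0, 0.0, 1.3], "rotation": [0, 0, 0.0]}, {"claw": 20.0, "dp": [0.0, 0.0, 1.56], "rotation": [0, 0, 0.0]}, {"claw": 20.0, "dp": [0.0, 0.0, 1.82], "rotation": [0, 0, 0.0]}, {"claw": 20.0, "dp": [0.0, 0.0, 2.08], "rotation": [0, 0, 0.0]}, {"claw": 20.0, "dp": [0.0, 0.0, 2.34], "rotation": [0, 0, 0.0]}, {"claw": 20.0, "dp": [0.0, 0.0, 2.6], "rotation": [0, 0, 0.0]}]
```

Emit:
apply_moves(commands=[{"claw": 20,"dp": [0,0.12,-2.0],"rotation": [0,0,0]},{"claw": 20,"dp": [0,0.25,-4.08],"rotation": [0,0,0]},{"claw": 20,"dp": [-0.08,0.83,-4.08],"rotation": [0,0,0.95]},{"claw": 20,"dp": [-0.15,1.4,-4.08],"rotation": [0,0,1.9]},{"claw": 20,"dp": [-0.22,2.0,-4.08],"rotation": [0,0,2.85]},{"claw": 20,"dp": [-0.3,2.56,-4.08],"rotation": [0,0,3.8]},{"claw": 20,"dp": [-0.36,3.14,-4.08],"rotation": [0,0,4.74]},{"claw": 20,"dp": [-0.43,3.7,-4.08],"rotation": [0,0,5.7]},{"claw": 20,"dp": [-0.5,4.3,-4.08],"rotation": [0,0,6.64]},{"claw": 20,"dp": [-0.57,4.87,-4.08],"rotation": [0,0,7.59]}])

```text
t: 16.65
ee_pos: [0.6213, -0.1253, 0.1894]
eef_rot: [-0.001, 0.359, 0.933, 0.0]
force: [0.3, 0.5, -2.3]
width: 0.0432
finger_force: 62.7
```

Emit:
apply_moves(commands=[{"claw": 20,"dp": [0.3,0.5,0],"rotation": [0,0,0.95]},{"claw": 20,"dp": [0.6,1.0,0],"rotation": [0,0,1.9]},{"claw": 20,"dp": [0.9,1.5,0],"rotation": [0,0,2.85]},{"claw": 20,"dp": [1.2,2.0,0],"rotation": [0,0,3.8]},{"claw": 20,"dp": [1.5,2.5,0],"rotation": [0,0,4.75]},{"claw": 20,"dp": [1.8,3.0,0],"rotation": [0,0,5.7]},{"claw": 20,"dp": [2.1,3.5,0],"rotation": [0,0,6.64]},{"claw": 20,"dp": [2.4,4.0,0],"rotation": [0,0,7.6]},{"claw": 20,"dp": [2.7,4.5,0],"rotation": [0,0,8.54]},{"claw": 20,"dp": [2.99,4.99,0],"rotation": [0,0,9.49]}])

```text
t: 17.65
ee_pos: [0.649, 0.0177, 0.1894]
eef_rot: [-0.001, 0.704, 0.71, -0.0]
force: [-0.1, 0.3, -3.3]
width: 0.0434
finger_force: 62.7
```

Emit:
apply_moves(commands=[{"claw": 20,"dp": [0,0,0],"rotation": [0,0,0]},{"claw": 20,"dp": [0,0,0],"rotation": [0,0,0]},{"claw": 20,"dp": [0,0,0],"rotation": [0,0,0]},{"claw": 20,"dp": [0,0,0.3],"rotation": [0,0,0]},{"claw": 20,"dp": [0,0,0.6],"rotation": [0,0,0]},{"claw": 20,"dp": [0,0,0.9],"rotation": [0,0,0]},{"claw": 20,"dp": [0,0,1.2],"rotation": [0,0,0]},{"claw": 20,"dp": [0,0,1.4],"rotation": [0,0,0]},{"claw": 20,"dp": [0,0,1.4],"rotation": [0,0,0]},{"claw": 20,"dp": [0,0,1.4],"rotation": [0,0,0]}])

```text
t: 18.65
ee_pos: [0.6495, 0.0166, 0.1548]
eef_rot: [0.0, 0.703, 0.711, 0.0]
force: [0.1, -0.2, -1.7]
width: 0.0432
finger_force: 62.7
```

Run:
```python
from h import *
json.dump([.65,.017,.155,-89.4],open('cmd.json','w'))
s=robot.read_state();y=rot(s).as_matrix()[:,1];print(s['ee_pos'],np.degrees(np.arctan2(-y[0],y[1])),s['width'],s['finger_force'],s['force'],s['qpos'].round(2))
w=cam('wrist');sc=cam('scene');np.save('w7.npy',w,allow_pickle=True);np.save('s7.npy',sc,allow_pickle=True)
im=cv2.cvtColor(w['color'],cv2.COLOR_RGB2BGR);si=cv2.cvtColor(sc['color'],cv2.COLOR_RGB2BGR)[130:270,220:320]
cv2.imwrite('pics/c7.png',np.hstack([im,cv2.resize(si,(274,384))]))
```

```text
[0.64945382 0.01661584 0.15482198] -89.40100128707137 0.04322599387705051 62.65411376953125 [ 0.05911021 -0.20740552 -1.70434021] [-0.12  0.81  0.05  1.56 -0.05  0.77 -0.04]
```

View pics/c7.png

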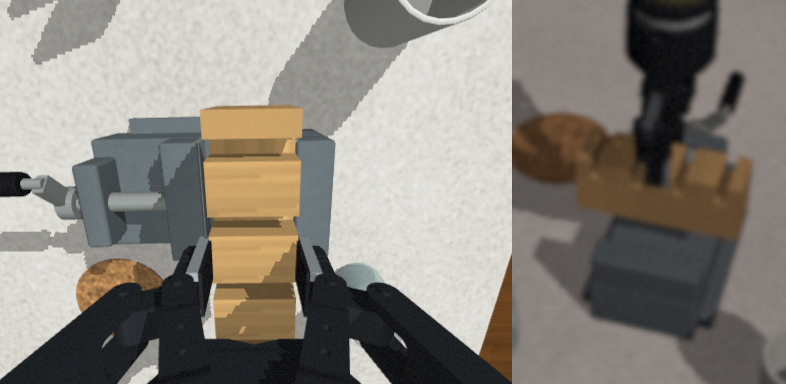

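Run:
```python
from h import *
w=np.load('w7.npy',allow_pickle=True).item()
for n,l,z in(('fix x100',((334,139),),.082),('slide face',((204,145),(207,222)),.082),('slide back',((165,142),(171,255)),.082),('slide back',((165,142),(171,255)),.075),('base far end top',((201,108),(302,106),(202,138),(302,138)),.167)):
    print(n,[ray(w,u,v,z)[:2].round(4).tolist() for u,v in l])
for z in(.160,.165,.170): print(z,[ray(w,u,v,z)[:2].round(4).tolist() for u,v in((202,138),(302,138))])
print(proj(w,[.6795+.03,.067,.082]),proj(w,[.608,.067,.082]))
```

```text
fix x100 [[0.7078, 0.0678]]
slide face [[0.612, 0.0623], [0.6118, 0.0002]]
slide back [[0.5833, 0.0642], [0.5805, -0.0302]]
slide back [[0.5812, 0.0631], [0.5783, -0.0343]]
base far end top [[0.6258, 0.0916], [0.6692, 0.0929], [0.6256, 0.0788], [0.67, 0.0793]]
0.16 [[0.6244, 0.0779], [0.6712, 0.0784]]
0.165 [[0.6253, 0.0785], [0.6704, 0.079]]
0.17 [[0.6261, 0.0792], [0.6695, 0.0797]]
(np.float64(336.2262674099337), np.float64(140.08189334738984)) (np.float64(198.26889248923067), np.float64(138.50703900302224))
```

Base is level and square over the gap (x .626–.670 between faces at about .612 and .679). Lowering it.

Emit:
apply_moves(commands=[{"claw": 20,"dp": [0,-0.08,0.2],"rotation": [0,0,0]},{"claw": 20,"dp": [0,-0.08,0.4],"rotation": [0,0,0]},{"claw": 20,"dp": [0,-0.08,0.7],"rotation": [0,0,0]},{"claw": 20,"dp": [0,-0.08,1.0],"rotation": [0,0,0]},{"claw": 20,"dp": [0,-0.08,1.3],"rotation": [0,0,0]},{"claw": 20,"dp": [0,-0.08,1.6],"rotation": [0,0,0]},{"claw": 20,"dp": [0,-0.08,1.8],"rotation": [0,0,0]},{"claw": 20,"dp": [0,-0.08,2.0],"rotation": [0,0,0]},{"claw": 20,"dp": [0,-0.08,2.0],"rotation": [0,0,0]},{"claw": 20,"dp": [0,-0.08,2.0],"rotation": [0,0,0]}])

```text
t: 19.75
ee_pos: [0.6475, 0.0166, 0.1049]
eef_rot: [0.0, 0.703, 0.711, 0.0]
force: [0.4, -0.0, -2.1]
width: 0.0435
finger_force: 62.7
```

Emit:
apply_moves(commands=[{"claw": 20,"dp": [0,0,0.03],"rotation": [0,0,0]},{"claw": 20,"dp": [0,0,0.06],"rotation": [0,0,0]},{"claw": 20,"dp": [0,0,0.1],"rotation": [0,0,0]},{"claw": 20,"dp": [0,0,0.13],"rotation": [0,0,0]},{"claw": 20,"dp": [0,0,0.16],"rotation": [0,0,0]},{"claw": 20,"dp": [0,0,0.18],"rotation": [0,0,0]},{"claw": 20,"dp": [0,0,0.2],"rotation": [0,0,0]},{"claw": 20,"dp": [0,0,0.2],"rotation": [0,0,0]},{"claw": 20,"dp": [0,0,0.2],"rotation": [0,0,0]},{"claw": 20,"dp": [0,0,0.2],"rotation": [0,0,0]}])

```text
t: 20.75
ee_pos: [0.6474, 0.0166, 0.0999]
eef_rot: [0.0, 0.703, 0.711, 0.0]
force: [0.4, -0.0, -1.6]
width: 0.043
finger_force: 62.7
```

Emit:
apply_moves(commands=[{"claw": 20,"dp": [0,0,0.02],"rotation": [0,0,0]},{"claw": 20,"dp": [0,0,0.04],"rotation": [0,0,0]},{"claw": 20,"dp": [0,0,0.06],"rotation": [0,0,0]},{"claw": 20,"dp": [0,0,0.08],"rotation": [0,0,0]},{"claw": 20,"dp": [0,0,0.08],"rotation": [0,0,0]},{"claw": 20,"dp": [0,0,0.08],"rotation": [0,0,0]},{"claw": 20,"dp": [0,0,0.08],"rotation": [0,0,0]},{"claw": 20,"dp": [0,0,0.08],"rotation": [0,0,0]},{"claw": 20,"dp": [0,0,0.08],"rotation": [0,0,0]},{"claw": 20,"dp": [0,0,0.08],"rotation": [0,0,0]}])

```text
t: 21.75
ee_pos: [0.6476, 0.0167, 0.0996]
eef_rot: [0.0, 0.703, 0.711, 0.0]
force: [-3.1, -0.2, 8.7]
width: 0.0434
finger_force: 64.0
```

Emit:
apply_moves(commands=[{"claw": 46,"dp": [0,0,-0.04],"rotation": [0,0,0]},{"claw": 50,"dp": [0,0,-0.08],"rotation": [0,0,0]},{"claw": 54,"dp": [0,0,-0.08],"rotation": [0,0,0]},{"claw": 56,"dp": [0,0,-0.08],"rotation": [0,0,0]},{"claw": 56,"dp": [0,0,-0.1],"rotation": [0,0,0]},{"claw": 56,"dp": [0,0,-0.2],"rotation": [0,0,0]},{"claw": 56,"dp": [0,0,-0.5],"rotation": [0,0,0]},{"claw": 60,"dp": [0,0,-1.5],"rotation": [0,0,0]},{"claw": 85,"dp": [0,0,-3.5],"rotation": [0,0,0]},{"claw": 85,"dp": [0,0,-5],"rotation": [0,0,0]}])

```text
t: 22.75
ee_pos: [0.6479, 0.0165, 0.2258]
eef_rot: [0.001, 0.704, 0.711, 0.001]
force: [0.4, 0.1, 0.6]
width: 0.0847
finger_force: 0.0
```

```bash
python3 - <<'E'
from h import *
json.dump([.648,.017,.098+.125,-89.4],open('cmd.json','w'))
w=cam('wrist');t=cam('top');np.save('w8.npy',w,allow_pickle=True);s=robot.read_state();print(s['ee_pos'],s['force'])
hsv=cv2.cvtColor(w['color'],cv2.COLOR_RGB2HSV)
m=cv2.inRange(hsv,np.array((10,60,60)),np.array((25,255,255)));m[:, :130]=0
n,l,st,ce=cv2.connectedComponentsWithStats(m)
for i in range(1,n):
  if st[i,4]>150: print(st[i])
for q in((-75,-22.5),(-75,22.5),(75,-22.5),(75,22.5)): print(np.round(proj(w,[.6475+q[1]/1e3,.017+q[0]/1e3,.11])))
E
for p in 1; do python3 plan.py c .6,.03,.26,-40,40,5 .457,.0345,.17,0.6,40,15|tail -2|cut -c600-; done
```

```text
[0.65156178 0.01640129 0.22985238] [ 0.48097161 -0.0451604  -0.91311147]
[ 454   82   58  270 7467]
[ 225  102   54  160 7841]
[ 130  233   55   67 1228]
[230. 258.]
[275. 258.]
[228. 102.]
[281. 103.]
, -0.52], "rotation": [0, 0, -12.05]}, {"claw": 40.0, "dp": [0.62, -3.82, -0.28], "rotation": [0, 0, -12.59]}]
 "rotation": [0, 0, -4.87]}, {"claw": 40.0, "dp": [3.47, -1.59, 2.4], "rotation": [0, 0, -5.41]}]
```

The base sits where predicted on the bed: its blob is columns 225–279, rows 102–262, against a predicted 228–281, 102–258. Moving to the crank.

Emit:
apply_moves(commands=[{"claw": 60,"dp": [0,0,-0.8],"rotation": [0,0,-1.2]},{"claw": 60,"dp": [0.1,-0.5,-1.08],"rotation": [0,0,-2.6]},{"claw": 50,"dp": [0.2,-1,-1.08],"rotation": [0,0,-4]},{"claw": 40,"dp": [0.3,-1.5,-1.08],"rotation": [0,0,-5.4]},{"claw": 40,"dp": [0.4,-2,-1.08],"rotation": [0,0,-6.8]},{"claw": 40,"dp": [0.5,-2.5,-1.08],"rotation": [0,0,-8.2]},{"claw": 40,"dp": [0.55,-3.12,-1.08],"rotation": [0,0,-9.6]},{"claw": 40,"dp": [0.55,-3.12,-1.08],"rotation": [0,0,-11]},{"claw": 40,"dp": [0.55,-3.12,-1.08],"rotation": [0,0,-12]},{"claw": 40,"dp": [0.55,-3.12,-1.08],"rotation": [0,0,-12]}])

```text
t: 23.85
ee_pos: [0.569, 0.0293, 0.2499]
eef_rot: [-0.0, 0.254, 0.967, 0.0]
force: [-0.6, 0.1, -0.6]
width: 0.0399
finger_force: 0.0
```

Emit:
apply_moves(commands=[{"claw": 40,"dp": [0.8,-0.4,0],"rotation": [0,0,-1.2]},{"claw": 40,"dp": [1.6,-0.8,0.2],"rotation": [0,0,-2.4]},{"claw": 40,"dp": [2.4,-1.2,0.8],"rotation": [0,0,-3.6]},{"claw": 40,"dp": [3.2,-1.6,1.6],"rotation": [0,0,-4.8]},{"claw": 40,"dp": [4.03,-2.05,2.4],"rotation": [0,0,-6]},{"claw": 40,"dp": [4.03,-2.05,2.4],"rotation": [0,0,-6]},{"claw": 40,"dp": [4.03,-2.05,2.4],"rotation": [0,0,-6]},{"claw": 40,"dp": [4.03,-2.05,2.4],"rotation": [0,0,-6]},{"claw": 40,"dp": [4.03,-2.05,2.4],"rotation": [0,0,-6]},{"claw": 40,"dp": [4.03,-2.05,2.4],"rotation": [0,0,-6]}])

```text
t: 24.85
ee_pos: [0.4573, 0.0344, 0.1903]
eef_rot: [0.001, -0.005, 1.0, 0.0]
force: [-0.4, -0.2, 0.1]
width: 0.04
finger_force: 0.0
```

Run:
```python
from h import *
json.dump([.457,.035,.19,.6],open('cmd.json','w'))
w=cam('wrist');np.save('w9.npy',w,allow_pickle=True);s=robot.read_state();y=rot(s).as_matrix()[:,1];print(s['ee_pos'],np.degrees(np.arctan2(-y[0],y[1])))
p=[proj(w,[x,y,.0985]) for x in(.431,.483) for y in(.0256,.0436)];print(np.round(p))
g=cv2.cvtColor(w['color'],cv2.COLOR_RGB2GRAY);m=(g<45).astype(np.uint8);m[265:]=0
n,l,st,ce=cv2.connectedComponentsWithStats(m)
for i in range(1,n):
  if st[i,4]>200: print(st[i],ce[i],ray(w,*ce[i],.0985).round(4))
im=cv2.cvtColor(w['color'],cv2.COLOR_RGB2BGR)
for q in p: cv2.circle(im,(int(q[0]),int(q[1])),2,(0,0,255),-1)
cv2.imwrite('pics/c9.png',im)
```

```text
[0.45706095 0.03442985 0.19022041] 0.5419212737111347
[[243. 165.]
 [265. 166.]
 [243. 223.]
 [264. 223.]]
[ 244  166   21   61 1188] [253.87037037 195.97727273] [0.4576 0.0348 0.0985]
[ 389  180  123   85 4207] [460.03137628 228.13192299] [0.4857 0.2172 0.0985]
[204 235  14  30 266] [212.04887218 252.33458647] [ 0.5122 -0.0027  0.0985]
[291 237  13  28 235] [295.64255319 253.22553191] [0.5123 0.0734 0.0985]
```

View pics/c9.png

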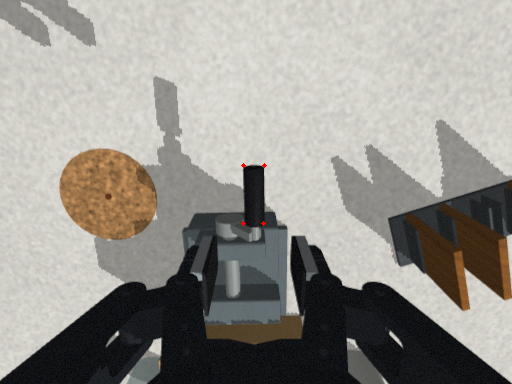

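The handle is at (254,196), inside the predicted box, at (.4576,.0348). Descending to pinch it.

Emit:
apply_moves(commands=[{"claw": 40,"dp": [0,0,0.8],"rotation": [0,0,0]},{"claw": 40,"dp": [0,0,1.6],"rotation": [0,0,0]},{"claw": 40,"dp": [0,0,2.4],"rotation": [0,0,0]},{"claw": 40,"dp": [0,0,3.0],"rotation": [0,0,0]},{"claw": 40,"dp": [0,0,3.54],"rotation": [0,0,0]},{"claw": 40,"dp": [0,0,3.54],"rotation": [0,0,0]},{"claw": 5,"dp": [0,0,3.54],"rotation": [0,0,0]},{"claw": 5,"dp": [0,0,3.54],"rotation": [0,0,0]},{"claw": 5,"dp": [0,0,3.54],"rotation": [0,0,0]},{"claw": 5,"dp": [0,0,3.54],"rotation": [0,0,0]}], newtons=50)

```text
t: 25.9
ee_pos: [0.4569, 0.0348, 0.1023]
eef_rot: [0.001, -0.005, 1.0, 0.0]
force: [0.1, -0.1, 2.0]
width: 0.0048
finger_force: 1.1
```

```bash
cat > crank.py <<'E'
import sys,math,json
t0,st,n=float(sys.argv[1]),float(sys.argv[2]),int(sys.argv[3])
r=.038
for k in range(n):
    o=[]
    for i in range(1,11):
        t=t0+st*i
        o.append('{"claw": 5, "dp": [0, %.2f, %.2f], "rotation": [0, 0, 0]}'%(-(math.sin(t)-math.sin(t0))*r/.025,-(math.cos(t)-math.cos(t0))*r/.025))
    t0+=10*st;print('to',round(t0,3));print('['+', '.join(o)+']')
E
python3 crank.py 5.645 .3 4; python3 -c "
from h import *
s=robot.read_state();print(s['ee_pos'],s['width'],s['finger_force'],s['force'])"
```

```text
to 8.645
[{"claw": 5, "dp": [0, -0.40, -0.21], "rotation": [0, 0, 0]}, {"claw": 5, "dp": [0, -0.85, -0.30], "rotation": [0, 0, 0]}, {"claw": 5, "dp": [0, -1.30, -0.25], "rotation": [0, 0, 0]}, {"claw": 5, "dp": [0, -1.72, -0.07], "rotation": [0, 0, 0]}, {"claw": 5, "dp": [0, -2.06, 0.23], "rotation": [0, 0, 0]}, {"claw": 5, "dp": [0, -2.30, 0.62], "rotation": [0, 0, 0]}, {"claw": 5, "dp": [0, -2.42, 1.06], "rotation": [0, 0, 0]}, {"claw": 5, "dp": [0, -2.40, 1.51], "rotation": [0, 0, 0]}, {"claw": 5, "dp": [0, -2.25, 1.94], "rotation": [0, 0, 0]}, {"claw": 5, "dp": [0, -1.97, 2.30], "rotation": [0, 0, 0]}]
to 11.645
[{"claw": 5, "dp": [0, 0.37, 0.27], "rotation": [0, 0, 0]}, {"claw": 5, "dp": [0, 0.80, 0.41], "rotation": [0, 0, 0]}, {"claw": 5, "dp": [0, 1.25, 0.43], "rotation": [0, 0, 0]}, {"claw": 5, "dp": [0, 1.69, 0.31], "rotation": [0, 0, 0]}, {"claw": 5, "dp": [0, 2.07, 0.06], "rotation": [0, 0, 0]}, {"claw": 5, "dp": [0, 2.36, -0.29], "rotation": [0, 0, 0]}, {"claw": 5, "dp": [0, 2.54, -0.70], "rotation": [0, 0, 0]}, {"claw": 5, "dp": [0, 2.59, -1.16], "rotation": [0, 0, 0]}, 
[... 753 characters left out ...]
w": 5, "dp": [0, 0.28, 0.36], "rotation": [0, 0, 0]}, {"claw": 5, "dp": [0, 0.65, 0.62], "rotation": [0, 0, 0]}, {"claw": 5, "dp": [0, 1.08, 0.76], "rotation": [0, 0, 0]}, {"claw": 5, "dp": [0, 1.54, 0.77], "rotation": [0, 0, 0]}, {"claw": 5, "dp": [0, 1.97, 0.64], "rotation": [0, 0, 0]}, {"claw": 5, "dp": [0, 2.35, 0.39], "rotation": [0, 0, 0]}, {"claw": 5, "dp": [0, 2.64, 0.03], "rotation": [0, 0, 0]}, {"claw": 5, "dp": [0, 2.81, -0.39], "rotation": [0, 0, 0]}, {"claw": 5, "dp": [0, 2.84, -0.84], "rotation": [0, 0, 0]}, {"claw": 5, "dp": [0, 2.75, -1.28], "rotation": [0, 0, 0]}]
[0.45691811 0.03481677 0.10227574] 0.004837185890397085 1.1084569618105888 [ 0.06315152 -0.13532225  2.02995124]
```

The fingers shut without the handle between them. Backing up and re-measuring numerically.

Emit:
apply_moves(commands=[{"claw": 40,"dp": [0,0,0],"rotation": [0,0,0]},{"claw": 40,"dp": [0,0,0],"rotation": [0,0,0]},{"claw": 40,"dp": [0,0,0],"rotation": [0,0,0]},{"claw": 40,"dp": [0,0,-1],"rotation": [0,0,0]},{"claw": 40,"dp": [0,0,-2],"rotation": [0,0,0]},{"claw": 40,"dp": [0,0,-3.54],"rotation": [0,0,0]},{"claw": 40,"dp": [0,0,-3.54],"rotation": [0,0,0]},{"claw": 40,"dp": [0,0,-3.54],"rotation": [0,0,0]},{"claw": 40,"dp": [0,0,-3.54],"rotation": [0,0,0]},{"claw": 40,"dp": [0,0,-3.54],"rotation": [0,0,0]}])

```text
t: 26.9
ee_pos: [0.4555, 0.0341, 0.1888]
eef_rot: [-0.001, -0.005, 1.0, -0.0]
force: [0.6, -0.7, -0.1]
width: 0.04
finger_force: 0.0
```

Run:
```python
from h import *
w=cam('wrist');s=cam('scene');np.save('w10.npy',w,allow_pickle=True);np.save('s10.npy',s,allow_pickle=True);print(robot.read_state()['ee_pos'])
g=cv2.cvtColor(w['color'],cv2.COLOR_RGB2GRAY);m=(g<45).astype(np.uint8);m[265:]=0
n,l,st,ce=cv2.connectedComponentsWithStats(m)
for i in range(1,n):
  if st[i,4]>150: print(st[i],ce[i],ray(w,*ce[i],.0985).round(4))
g=cv2.cvtColor(s['color'],cv2.COLOR_RGB2GRAY);m=(g<35).astype(np.uint8)
k=np.zeros_like(m);k[150:180,285:315]=m[150:180,285:315]
n,l,st,ce=cv2.connectedComponentsWithStats(k);print('scene',st[1:],ce[1:])
s0=np.load('scene0.npy',allow_pickle=True).item();g=cv2.cvtColor(s0['color'],cv2.COLOR_RGB2GRAY);m=(g<35).astype(np.uint8)
k=np.zeros_like(m);k[150:180,285:315]=m[150:180,285:315]
n,l,st,ce=cv2.connectedComponentsWithStats(k);print('scene0',st[1:],ce[1:])
w9=np.load('w9.npy',allow_pickle=True).item()
print(tri([(w9,253.9,196),(s0,*ce[1])]))
```

```text
[0.45569812 0.03428617 0.18900798]
[ 249  167   22   61 1153] [259.03555941 197.69991327] [0.4563 0.0388 0.0985]
[ 390  183  122   82 4155] [460.00409146 230.17761733] [0.4844 0.216  0.0985]
[204 234  14  31 267] [212.05243446 252.29213483] [ 0.509  -0.0028  0.0985]
[291 237  13  28 235] [295.64255319 253.22553191] [0.509  0.0727 0.0985]
[182 244  17  21 200] [190.23 255.13] [ 0.5121 -0.0227  0.0985]
[309 246  18  19 193] [317.29015544 255.57512953] [0.5112 0.0925 0.0985]
scene [[298 159   7  11  41]] [[301.26829268 164.02439024]]
scene0 [[297 157   7  11  43]] [[300.         162.30232558]]
[0.4568 0.0356 0.1004]
```

Run:
```python
from h import *
w=np.load('w10.npy',allow_pickle=True).item();s=np.load('s10.npy',allow_pickle=True).item()
h=tri([(w,259,197.7),(s,301.27,164.0)]);print('handle',h)
E=np.array(w['extrinsics']);R0=E[:3,:3];print('campos',-R0.T@E[:3,3],'axis',R0[2])
p=np.array([.4557,.0343,.189])
for dz in(-.022,-.015,-.01,-.003,.01,.03): print(dz,[np.round(proj(w,p+[dx,dy,dz])).tolist() for dx in(-.011,.011) for dy in(-.02,.02)])
c=cv2.cvtColor(w['color'],cv2.COLOR_RGB2BGR)
c=cv2.convertScaleAbs(cv2.resize(c[140:340,140:380],(720,600),interpolation=cv2.INTER_CUBIC),alpha=1.8,beta=25)
cv2.imwrite('pics/c10.png',c)
```

```text
handle [0.4572 0.0396 0.0957]
campos [0.37613425 0.03354156 0.33127169] axis [ 0.30746415  0.00250918 -0.95155636]
-0.022 [[221.0, 216.0], [287.0, 217.0], [222.0, 248.0], [285.0, 249.0]]
-0.015 [[220.0, 220.0], [288.0, 221.0], [221.0, 254.0], [286.0, 254.0]]
-0.01 [[219.0, 224.0], [289.0, 225.0], [220.0, 258.0], [287.0, 259.0]]
-0.003 [[217.0, 229.0], [290.0, 230.0], [218.0, 264.0], [288.0, 265.0]]
0.01 [[214.0, 240.0], [293.0, 241.0], [216.0, 278.0], [291.0, 278.0]]
0.03 [[208.0, 261.0], [299.0, 262.0], [210.0, 303.0], [296.0, 304.0]]
```

View pics/c10.png

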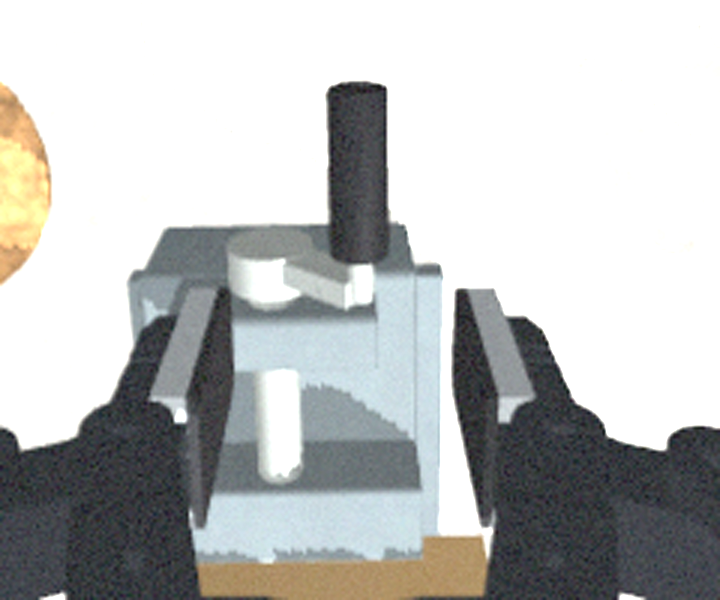

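The view shows the fingertips at about the reported TCP height, roughly 20 mm shorter than I assumed. That explains both slips. The handle is now at (.457,.0395,.095), so I'll grip about 18 mm deeper.

Emit:
apply_moves(commands=[{"claw": 40,"dp": [0.1,0.18,0.8],"rotation": [0,0,0]},{"claw": 40,"dp": [0.1,0.18,1.6],"rotation": [0,0,0]},{"claw": 40,"dp": [0.1,0.18,2.4],"rotation": [0,0,0]},{"claw": 40,"dp": [0.1,0.18,3.2],"rotation": [0,0,0]},{"claw": 40,"dp": [0.1,0.18,4.0],"rotation": [0,0,0]},{"claw": 40,"dp": [0.1,0.18,4.44],"rotation": [0,0,0]},{"claw": 40,"dp": [0.1,0.18,4.44],"rotation": [0,0,0]},{"claw": 5,"dp": [0.1,0.18,4.44],"rotation": [0,0,0]},{"claw": 5,"dp": [0.1,0.18,4.44],"rotation": [0,0,0]},{"claw": 5,"dp": [0.1,0.18,4.44],"rotation": [0,0,0]}], newtons=50)

```text
t: 28.0
ee_pos: [0.4539, 0.0388, 0.0793]
eef_rot: [0.0, -0.005, 1.0, 0.0]
force: [-0.5, 0.1, -1.9]
width: 0.0162
finger_force: 48.8
```

```bash
python3 crank.py 5.49 .25 2; python3 -c "
from h import *
s=robot.read_state();print(s['ee_pos'],s['width'],s['finger_force'],s['force'])"
```

```text
to 7.99
[{"claw": 5, "dp": [0, -0.30, -0.23], "rotation": [0, 0, 0]}, {"claw": 5, "dp": [0, -0.64, -0.39], "rotation": [0, 0, 0]}, {"claw": 5, "dp": [0, -1.02, -0.45], "rotation": [0, 0, 0]}, {"claw": 5, "dp": [0, -1.40, -0.42], "rotation": [0, 0, 0]}, {"claw": 5, "dp": [0, -1.75, -0.30], "rotation": [0, 0, 0]}, {"claw": 5, "dp": [0, -2.07, -0.09], "rotation": [0, 0, 0]}, {"claw": 5, "dp": [0, -2.33, 0.19], "rotation": [0, 0, 0]}, {"claw": 5, "dp": [0, -2.50, 0.53], "rotation": [0, 0, 0]}, {"claw": 5, "dp": [0, -2.59, 0.89], "rotation": [0, 0, 0]}, {"claw": 5, "dp": [0, -2.59, 1.27], "rotation": [0, 0, 0]}]
to 10.49
[{"claw": 5, "dp": [0, 0.10, 0.37], "rotation": [0, 0, 0]}, {"claw": 5, "dp": [0, 0.28, 0.70], "rotation": [0, 0, 0]}, {"claw": 5, "dp": [0, 0.54, 0.97], "rotation": [0, 0, 0]}, {"claw": 5, "dp": [0, 0.87, 1.17], "rotation": [0, 0, 0]}, {"claw": 5, "dp": [0, 1.23, 1.29], "rotation": [0, 0, 0]}, {"claw": 5, "dp": [0, 1.61, 1.31], "rotation": [0, 0, 0]}, {"claw": 5, "dp": [0, 1.98, 1.24], "rotation": [0, 0, 0]}, {"claw": 5, "dp": [0, 2.32, 1.08], "rotation": [0, 0, 0]}, {"claw": 5, "dp": [0, 2.61, 0.84], "rotation": [0, 0, 0]}, {"claw": 5, "dp": [0, 2.84, 0.53], "rotation": [0, 0, 0]}]
[0.45389029 0.0388159  0.07929207] 0.01621629243296827 48.78426253795624 [-0.46516704  0.05951442 -1.93653673]
```

Emit:
apply_moves(commands=[{"claw": 5,"dp": [0,-0.3,-0.23],"rotation": [0,0,0]},{"claw": 5,"dp": [0,-0.64,-0.39],"rotation": [0,0,0]},{"claw": 5,"dp": [0,-1.02,-0.45],"rotation": [0,0,0]},{"claw": 5,"dp": [0,-1.4,-0.42],"rotation": [0,0,0]},{"claw": 5,"dp": [0,-1.75,-0.3],"rotation": [0,0,0]},{"claw": 5,"dp": [0,-2.07,-0.09],"rotation": [0,0,0]},{"claw": 5,"dp": [0,-2.33,0.19],"rotation": [0,0,0]},{"claw": 5,"dp": [0,-2.5,0.53],"rotation": [0,0,0]},{"claw": 5,"dp": [0,-2.59,0.89],"rotation": [0,0,0]},{"claw": 5,"dp": [0,-2.59,1.27],"rotation": [0,0,0]}])

```text
t: 29.0
ee_pos: [0.4558, -0.0276, 0.047]
eef_rot: [0.001, -0.004, 1.0, -0.001]
force: [2.7, -2.4, 1.9]
width: 0.0161
finger_force: 50.2
```

Emit:
apply_moves(commands=[{"claw": 5,"dp": [0,0.08,0.37],"rotation": [0,0,0]},{"claw": 5,"dp": [0,0.25,0.7],"rotation": [0,0,0]},{"claw": 5,"dp": [0,0.5,0.97],"rotation": [0,0,0]},{"claw": 5,"dp": [0,0.85,1.17],"rotation": [0,0,0]},{"claw": 5,"dp": [0,1.2,1.28],"rotation": [0,0,0]},{"claw": 5,"dp": [0,1.58,1.3],"rotation": [0,0,0]},{"claw": 5,"dp": [0,1.95,1.24],"rotation": [0,0,0]},{"claw": 5,"dp": [0,2.29,1.08],"rotation": [0,0,0]},{"claw": 5,"dp": [0,2.57,0.84],"rotation": [0,0,0]},{"claw": 5,"dp": [0,2.8,0.53],"rotation": [0,0,0]}])

```text
t: 30.0
ee_pos: [0.4537, 0.0413, 0.0339]
eef_rot: [-0.0, -0.004, 1.0, -0.003]
force: [5.8, -9.9, 1.1]
width: 0.0163
finger_force: 50.1
```

```bash
python3 crank.py 10.49 .3 4; python3 -c "
from h import *
s=robot.read_state();print(s['ee_pos'],s['width'],s['finger_force'],s['force'])"
```

```text
to 13.49
[{"claw": 5, "dp": [0, 0.16, -0.43], "rotation": [0, 0, 0]}, {"claw": 5, "dp": [0, 0.18, -0.88], "rotation": [0, 0, 0]}, {"claw": 5, "dp": [0, 0.07, -1.32], "rotation": [0, 0, 0]}, {"claw": 5, "dp": [0, -0.16, -1.71], "rotation": [0, 0, 0]}, {"claw": 5, "dp": [0, -0.50, -2.01], "rotation": [0, 0, 0]}, {"claw": 5, "dp": [0, -0.92, -2.20], "rotation": [0, 0, 0]}, {"claw": 5, "dp": [0, -1.37, -2.26], "rotation": [0, 0, 0]}, {"claw": 5, "dp": [0, -1.81, -2.18], "rotation": [0, 0, 0]}, {"claw": 5, "dp": [0, -2.22, -1.97], "rotation": [0, 0, 0]}, {"claw": 5, "dp": [0, -2.54, -1.65], "rotation": [0, 0, 0]}]
to 16.49
[{"claw": 5, "dp": [0, -0.22, 0.40], "rotation": [0, 0, 0]}, {"claw": 5, "dp": [0, -0.31, 0.84], "rotation": [0, 0, 0]}, {"claw": 5, "dp": [0, -0.26, 1.30], "rotation": [0, 0, 0]}, {"claw": 5, "dp": [0, -0.08, 1.71], "rotation": [0, 0, 0]}, {"claw": 5, "dp": [0, 0.21, 2.06], "rotation": [0, 0, 0]}, {"claw": 5, "dp": [0, 0.60, 2.31], "rotation": [0, 0, 0]}, {"claw": 5, "dp": [0, 1.03, 2.43], "rotation": [0, 0, 0]}, {"claw": 5, "dp": [0, 1.49, 2.41], "rotation": [0, 0, 0]
[... 751 characters left out ...]
w": 5, "dp": [0, -0.32, 0.32], "rotation": [0, 0, 0]}, {"claw": 5, "dp": [0, -0.53, 0.73], "rotation": [0, 0, 0]}, {"claw": 5, "dp": [0, -0.61, 1.17], "rotation": [0, 0, 0]}, {"claw": 5, "dp": [0, -0.56, 1.62], "rotation": [0, 0, 0]}, {"claw": 5, "dp": [0, -0.37, 2.04], "rotation": [0, 0, 0]}, {"claw": 5, "dp": [0, -0.07, 2.38], "rotation": [0, 0, 0]}, {"claw": 5, "dp": [0, 0.31, 2.62], "rotation": [0, 0, 0]}, {"claw": 5, "dp": [0, 0.75, 2.73], "rotation": [0, 0, 0]}, {"claw": 5, "dp": [0, 1.21, 2.71], "rotation": [0, 0, 0]}, {"claw": 5, "dp": [0, 1.64, 2.55], "rotation": [0, 0, 0]}]
[0.4537493  0.04127298 0.03393928] 0.0162503895748565 50.13341724872589 [ 5.83363088 -9.90623763  1.14452161]
```

```bash
cat > crank.py <<'E'
import sys,math
t0,st,n,cy,cz=float(sys.argv[1]),float(sys.argv[2]),int(sys.argv[3]),float(sys.argv[4]),float(sys.argv[5])
yc,zc,r=.0098,.0521,.038
for k in range(n):
    o=[]
    for i in range(1,11):
        t=t0+st*i
        a=round((yc-r*math.sin(t)-cy)/.025,2);b=round(-(zc+r*math.cos(t)-cz)/.025,2)
        o.append('{"claw": 5, "dp": [0, %.2f, %.2f], "rotation": [0, 0, 0]}'%(a,b))
    t0+=10*st;cy+=a*.025;cz-=b*.025;print('to',round(t0,3),round(cy,4),round(cz,4));print('['+', '.join(o)+']')
E
python3 crank.py 10.49 .3 3 .0448 .0340
```

```text
to 13.49 -0.0205 0.075
[{"claw": 5, "dp": [0, 0.09, -0.41], "rotation": [0, 0, 0]}, {"claw": 5, "dp": [0, 0.11, -0.87], "rotation": [0, 0, 0]}, {"claw": 5, "dp": [0, 0.00, -1.31], "rotation": [0, 0, 0]}, {"claw": 5, "dp": [0, -0.23, -1.70], "rotation": [0, 0, 0]}, {"claw": 5, "dp": [0, -0.57, -2.00], "rotation": [0, 0, 0]}, {"claw": 5, "dp": [0, -0.99, -2.19], "rotation": [0, 0, 0]}, {"claw": 5, "dp": [0, -1.44, -2.24], "rotation": [0, 0, 0]}, {"claw": 5, "dp": [0, -1.88, -2.17], "rotation": [0, 0, 0]}, {"claw": 5, "dp": [0, -2.29, -1.96], "rotation": [0, 0, 0]}, {"claw": 5, "dp": [0, -2.61, -1.64], "rotation": [0, 0, 0]}]
to 16.49 0.0365 0.0253
[{"claw": 5, "dp": [0, -0.22, 0.40], "rotation": [0, 0, 0]}, {"claw": 5, "dp": [0, -0.31, 0.84], "rotation": [0, 0, 0]}, {"claw": 5, "dp": [0, -0.26, 1.30], "rotation": [0, 0, 0]}, {"claw": 5, "dp": [0, -0.08, 1.71], "rotation": [0, 0, 0]}, {"claw": 5, "dp": [0, 0.21, 2.06], "rotation": [0, 0, 0]}, {"claw": 5, "dp": [0, 0.59, 2.31], "rotation": [0, 0, 0]}, {"claw": 5, "dp": [0, 1.03, 2.43], "rotation": [0, 0, 0]}, {"claw": 5, "dp": [0, 1.49, 2.41], "rotation": [0, 0, 0]}, {"claw": 5, "dp": [0, 1.91, 2.26], "rotation": [0, 0, 0]}, {"claw": 5, "dp": [0, 2.28, 1.99], "rotation": [0, 0, 0]}]
to 19.49 -0.013 0.0825
[{"claw": 5, "dp": [0, 0.27, -0.36], "rotation": [0, 0, 0]}, {"claw": 5, "dp": [0, 0.42, -0.79], "rotation": [0, 0, 0]}, {"claw": 5, "dp": [0, 0.44, -1.24], "rotation": [0, 0, 0]}, {"claw": 5, "dp": [0, 0.32, -1.68], "rotation": [0, 0, 0]}, {"claw": 5, "dp": [0, 0.08, -2.07], "rotation": [0, 0, 0]}, {"claw": 5, "dp": [0, -0.26, -2.36], "rotation": [0, 0, 0]}, {"claw": 5, "dp": [0, -0.68, -2.54], "rotation": [0, 0, 0]}, {"claw": 5, "dp": [0, -1.13, -2.59], "rotation": [0, 0, 0]}, {"claw": 5, "dp": [0, -1.58, -2.51], "rotation": [0, 0, 0]}, {"claw": 5, "dp": [0, -1.98, -2.29], "rotation": [0, 0, 0]}]
```

Emit:
apply_moves(commands=[{"claw": 5,"dp": [0,0.09,-0.41],"rotation": [0,0,0]},{"claw": 5,"dp": [0,0.11,-0.87],"rotation": [0,0,0]},{"claw": 5,"dp": [0,0,-1.31],"rotation": [0,0,0]},{"claw": 5,"dp": [0,-0.23,-1.7],"rotation": [0,0,0]},{"claw": 5,"dp": [0,-0.57,-2.0],"rotation": [0,0,0]},{"claw": 5,"dp": [0,-0.99,-2.19],"rotation": [0,0,0]},{"claw": 5,"dp": [0,-1.44,-2.24],"rotation": [0,0,0]},{"claw": 5,"dp": [0,-1.88,-2.17],"rotation": [0,0,0]},{"claw": 5,"dp": [0,-2.29,-1.96],"rotation": [0,0,0]},{"claw": 5,"dp": [0,-2.61,-1.64],"rotation": [0,0,0]}])

```text
t: 31.0
ee_pos: [0.4555, -0.0222, 0.0757]
eef_rot: [0.001, -0.005, 1.0, -0.001]
force: [3.6, -1.3, 3.4]
width: 0.0163
finger_force: 50.2
```

Emit:
apply_moves(commands=[{"claw": 5,"dp": [0,-0.22,0.4],"rotation": [0,0,0]},{"claw": 5,"dp": [0,-0.31,0.84],"rotation": [0,0,0]},{"claw": 5,"dp": [0,-0.26,1.3],"rotation": [0,0,0]},{"claw": 5,"dp": [0,-0.08,1.71],"rotation": [0,0,0]},{"claw": 5,"dp": [0,0.21,2.06],"rotation": [0,0,0]},{"claw": 5,"dp": [0,0.59,2.31],"rotation": [0,0,0]},{"claw": 5,"dp": [0,1.03,2.43],"rotation": [0,0,0]},{"claw": 5,"dp": [0,1.49,2.41],"rotation": [0,0,0]},{"claw": 5,"dp": [0,1.91,2.26],"rotation": [0,0,0]},{"claw": 5,"dp": [0,2.28,1.99],"rotation": [0,0,0]}])

```text
t: 32.0
ee_pos: [0.454, 0.0337, 0.0255]
eef_rot: [0.0, -0.005, 1.0, -0.003]
force: [6.1, -7.4, 4.4]
width: 0.0159
finger_force: 50.3
```

```bash
python3 crank.py 16.49 .3 1 .0365 .0253;python3 crank.py 19.49 .2 3 -.013 .0825
```

```text
to 19.49 -0.013 0.0825
[{"claw": 5, "dp": [0, 0.27, -0.36], "rotation": [0, 0, 0]}, {"claw": 5, "dp": [0, 0.43, -0.79], "rotation": [0, 0, 0]}, {"claw": 5, "dp": [0, 0.44, -1.24], "rotation": [0, 0, 0]}, {"claw": 5, "dp": [0, 0.33, -1.68], "rotation": [0, 0, 0]}, {"claw": 5, "dp": [0, 0.08, -2.06], "rotation": [0, 0, 0]}, {"claw": 5, "dp": [0, -0.26, -2.36], "rotation": [0, 0, 0]}, {"claw": 5, "dp": [0, -0.68, -2.54], "rotation": [0, 0, 0]}, {"claw": 5, "dp": [0, -1.13, -2.59], "rotation": [0, 0, 0]}, {"claw": 5, "dp": [0, -1.58, -2.50], "rotation": [0, 0, 0]}, {"claw": 5, "dp": [0, -1.98, -2.29], "rotation": [0, 0, 0]}]
to 21.49 -0.0085 0.0188
[{"claw": 5, "dp": [0, -0.22, 0.20], "rotation": [0, 0, 0]}, {"claw": 5, "dp": [0, -0.40, 0.45], "rotation": [0, 0, 0]}, {"claw": 5, "dp": [0, -0.53, 0.72], "rotation": [0, 0, 0]}, {"claw": 5, "dp": [0, -0.60, 1.02], "rotation": [0, 0, 0]}, {"claw": 5, "dp": [0, -0.60, 1.32], "rotation": [0, 0, 0]}, {"claw": 5, "dp": [0, -0.55, 1.62], "rotation": [0, 0, 0]}, {"claw": 5, "dp": [0, -0.44, 1.90], "rotation": [0, 0, 0]}, {"claw": 5, "dp": [0, -0.2
[... 706 characters left out ...]
 0]}, {"claw": 5, "dp": [0, 2.25, -1.22], "rotation": [0, 0, 0]}]
to 25.49 -0.0035 0.0878
[{"claw": 5, "dp": [0, -0.01, -0.31], "rotation": [0, 0, 0]}, {"claw": 5, "dp": [0, -0.08, -0.60], "rotation": [0, 0, 0]}, {"claw": 5, "dp": [0, -0.21, -0.88], "rotation": [0, 0, 0]}, {"claw": 5, "dp": [0, -0.38, -1.13], "rotation": [0, 0, 0]}, {"claw": 5, "dp": [0, -0.61, -1.33], "rotation": [0, 0, 0]}, {"claw": 5, "dp": [0, -0.87, -1.49], "rotation": [0, 0, 0]}, {"claw": 5, "dp": [0, -1.15, -1.59], "rotation": [0, 0, 0]}, {"claw": 5, "dp": [0, -1.45, -1.63], "rotation": [0, 0, 0]}, {"claw": 5, "dp": [0, -1.76, -1.62], "rotation": [0, 0, 0]}, {"claw": 5, "dp": [0, -2.05, -1.54], "rotation": [0, 0, 0]}]
```

Emit:
apply_moves(commands=[{"claw": 5,"dp": [0,0.25,-0.36],"rotation": [0,0,0]},{"claw": 5,"dp": [0,0.4,-0.79],"rotation": [0,0,0]},{"claw": 5,"dp": [0,0.41,-1.24],"rotation": [0,0,0]},{"claw": 5,"dp": [0,0.3,-1.68],"rotation": [0,0,0]},{"claw": 5,"dp": [0,0.08,-2.06],"rotation": [0,0,0]},{"claw": 5,"dp": [0,-0.26,-2.36],"rotation": [0,0,0]},{"claw": 5,"dp": [0,-0.68,-2.54],"rotation": [0,0,0]},{"claw": 5,"dp": [0,-1.13,-2.59],"rotation": [0,0,0]},{"claw": 5,"dp": [0,-1.58,-2.5],"rotation": [0,0,0]},{"claw": 5,"dp": [0,-1.98,-2.29],"rotation": [0,0,0]}])

```text
t: 33.0
ee_pos: [0.4553, -0.0143, 0.0843]
eef_rot: [0.002, -0.006, 1.0, -0.001]
force: [4.0, -2.3, 6.1]
width: 0.0157
finger_force: 50.5
```

Emit:
apply_moves(commands=[{"claw": 5,"dp": [0,-0.22,0.2],"rotation": [0,0,0]},{"claw": 5,"dp": [0,-0.4,0.45],"rotation": [0,0,0]},{"claw": 5,"dp": [0,-0.53,0.72],"rotation": [0,0,0]},{"claw": 5,"dp": [0,-0.6,1.02],"rotation": [0,0,0]},{"claw": 5,"dp": [0,-0.6,1.32],"rotation": [0,0,0]},{"claw": 5,"dp": [0,-0.55,1.62],"rotation": [0,0,0]},{"claw": 5,"dp": [0,-0.44,1.9],"rotation": [0,0,0]},{"claw": 5,"dp": [0,-0.28,2.16],"rotation": [0,0,0]},{"claw": 5,"dp": [0,-0.07,2.38],"rotation": [0,0,0]},{"claw": 5,"dp": [0,0.18,2.55],"rotation": [0,0,0]}])

```text
t: 34.0
ee_pos: [0.4555, -0.0042, 0.0188]
eef_rot: [0.001, -0.007, 1.0, 0.004]
force: [2.4, 6.3, 21.9]
width: 0.0164
finger_force: 52.1
```

```bash
sed -i 's/yc,zc,r=.*/yc,zc,r=.0095,.0535,.038/' crank.py; python3 crank.py 21.49 .1 2 -.0085 .0188; python3 -c "
from h import *
s=robot.read_state();print(s['ee_pos'],s['width'],s['finger_force'],s['force'])"
```

```text
to 22.49 0.0277 0.0201
[{"claw": 5, "dp": [0, 0.13, 0.01], "rotation": [0, 0, 0]}, {"claw": 5, "dp": [0, 0.27, 0.06], "rotation": [0, 0, 0]}, {"claw": 5, "dp": [0, 0.42, 0.10], "rotation": [0, 0, 0]}, {"claw": 5, "dp": [0, 0.57, 0.12], "rotation": [0, 0, 0]}, {"claw": 5, "dp": [0, 0.72, 0.13], "rotation": [0, 0, 0]}, {"claw": 5, "dp": [0, 0.87, 0.12], "rotation": [0, 0, 0]}, {"claw": 5, "dp": [0, 1.02, 0.10], "rotation": [0, 0, 0]}, {"claw": 5, "dp": [0, 1.17, 0.06], "rotation": [0, 0, 0]}, {"claw": 5, "dp": [0, 1.31, 0.01], "rotation": [0, 0, 0]}, {"claw": 5, "dp": [0, 1.45, -0.05], "rotation": [0, 0, 0]}]
to 23.49 0.0475 0.0508
[{"claw": 5, "dp": [0, 0.13, -0.08], "rotation": [0, 0, 0]}, {"claw": 5, "dp": [0, 0.25, -0.17], "rotation": [0, 0, 0]}, {"claw": 5, "dp": [0, 0.36, -0.28], "rotation": [0, 0, 0]}, {"claw": 5, "dp": [0, 0.46, -0.39], "rotation": [0, 0, 0]}, {"claw": 5, "dp": [0, 0.55, -0.52], "rotation": [0, 0, 0]}, {"claw": 5, "dp": [0, 0.62, -0.65], "rotation": [0, 0, 0]}, {"claw": 5, "dp": [0, 0.69, -0.79], "rotation": [0, 0, 0]}, {"claw": 5, "dp": [0, 0.73, -0.93], "rotation": [0, 0, 0]}, {"claw": 5, "dp": [0, 0.77, -1.08], "rotation": [0, 0, 0]}, {"claw": 5, "dp": [0, 0.79, -1.23], "rotation": [0, 0, 0]}]
[ 0.45545426 -0.0041828   0.01884627] 0.016357206799529928 52.0633989572525 [ 2.37454823  6.3276985  21.87770992]
```

Emit:
apply_moves(commands=[{"claw": 5,"dp": [0,0.13,0.01],"rotation": [0,0,0]},{"claw": 5,"dp": [0,0.27,0.06],"rotation": [0,0,0]},{"claw": 5,"dp": [0,0.42,0.1],"rotation": [0,0,0]},{"claw": 5,"dp": [0,0.57,0.12],"rotation": [0,0,0]},{"claw": 5,"dp": [0,0.72,0.13],"rotation": [0,0,0]},{"claw": 5,"dp": [0,0.87,0.12],"rotation": [0,0,0]},{"claw": 5,"dp": [0,1.02,0.1],"rotation": [0,0,0]},{"claw": 5,"dp": [0,1.17,0.06],"rotation": [0,0,0]},{"claw": 5,"dp": [0,1.31,0.01],"rotation": [0,0,0]},{"claw": 5,"dp": [0,1.45,-0.05],"rotation": [0,0,0]}])

```text
t: 35.0
ee_pos: [0.4543, 0.0251, 0.0202]
eef_rot: [0.0, -0.005, 1.0, -0.003]
force: [3.3, -6.2, 7.4]
width: 0.0163
finger_force: 50.6
```

Emit:
apply_moves(commands=[{"claw": 5,"dp": [0,0.13,-0.08],"rotation": [0,0,0]},{"claw": 5,"dp": [0,0.25,-0.17],"rotation": [0,0,0]},{"claw": 5,"dp": [0,0.36,-0.28],"rotation": [0,0,0]},{"claw": 5,"dp": [0,0.46,-0.39],"rotation": [0,0,0]},{"claw": 5,"dp": [0,0.55,-0.52],"rotation": [0,0,0]},{"claw": 5,"dp": [0,0.62,-0.65],"rotation": [0,0,0]},{"claw": 5,"dp": [0,0.69,-0.79],"rotation": [0,0,0]},{"claw": 5,"dp": [0,0.73,-0.93],"rotation": [0,0,0]},{"claw": 5,"dp": [0,0.77,-1.08],"rotation": [0,0,0]},{"claw": 5,"dp": [0,0.79,-1.23],"rotation": [0,0,0]}])

```text
t: 36.0
ee_pos: [0.4534, 0.0467, 0.0485]
eef_rot: [-0.002, -0.005, 1.0, -0.001]
force: [6.9, -1.2, -25.7]
width: 0.0161
finger_force: 49.1
```

```bash
python3 crank.py 23.49 .1 2 .0475 .0508
```

```text
to 24.49 0.0323 0.0838
[{"claw": 5, "dp": [0, -0.00, -0.15], "rotation": [0, 0, 0]}, {"claw": 5, "dp": [0, -0.01, -0.30], "rotation": [0, 0, 0]}, {"claw": 5, "dp": [0, -0.04, -0.45], "rotation": [0, 0, 0]}, {"claw": 5, "dp": [0, -0.08, -0.60], "rotation": [0, 0, 0]}, {"claw": 5, "dp": [0, -0.14, -0.74], "rotation": [0, 0, 0]}, {"claw": 5, "dp": [0, -0.21, -0.87], "rotation": [0, 0, 0]}, {"claw": 5, "dp": [0, -0.29, -1.00], "rotation": [0, 0, 0]}, {"claw": 5, "dp": [0, -0.39, -1.12], "rotation": [0, 0, 0]}, {"claw": 5, "dp": [0, -0.49, -1.23], "rotation": [0, 0, 0]}, {"claw": 5, "dp": [0, -0.61, -1.32], "rotation": [0, 0, 0]}]
to 25.49 -0.0037 0.0891
[{"claw": 5, "dp": [0, -0.12, -0.09], "rotation": [0, 0, 0]}, {"claw": 5, "dp": [0, -0.26, -0.16], "rotation": [0, 0, 0]}, {"claw": 5, "dp": [0, -0.40, -0.22], "rotation": [0, 0, 0]}, {"claw": 5, "dp": [0, -0.54, -0.26], "rotation": [0, 0, 0]}, {"claw": 5, "dp": [0, -0.69, -0.29], "rotation": [0, 0, 0]}, {"claw": 5, "dp": [0, -0.85, -0.31], "rotation": [0, 0, 0]}, {"claw": 5, "dp": [0, -1.00, -0.31], "rotation": [0, 0, 0]}, {"claw": 5, "dp": [0, -1.15, -0.29], "rotation": [0, 0, 0]}, {"claw": 5, "dp": [0, -1.30, -0.26], "rotation": [0, 0, 0]}, {"claw": 5, "dp": [0, -1.44, -0.21], "rotation": [0, 0, 0]}]
```

Resistance of about 25 N at crank angle ~23.4 means the base is clamped. Releasing and rising to check.

Emit:
apply_moves(commands=[{"claw": 20,"dp": [0,0,0.05],"rotation": [0,0,0]},{"claw": 40,"dp": [0,0,0.05],"rotation": [0,0,0]},{"claw": 40,"dp": [0,0,0.05],"rotation": [0,0,0]},{"claw": 40,"dp": [0,0,0.05],"rotation": [0,0,0]},{"claw": 40,"dp": [0,0,-1],"rotation": [0,0,0]},{"claw": 40,"dp": [0,0,-2.5],"rotation": [0,0,0]},{"claw": 40,"dp": [0,0,-4],"rotation": [0,0,0]},{"claw": 40,"dp": [0,0,-5.5],"rotation": [0,0,0]},{"claw": 40,"dp": [0,0,-7.2],"rotation": [0,0,0]},{"claw": 40,"dp": [0,0,-7.2],"rotation": [0,0,0]}])

```text
t: 37.0
ee_pos: [0.4558, 0.0488, 0.2349]
eef_rot: [0.004, -0.006, 1.0, 0.001]
force: [0.4, 0.5, -0.0]
width: 0.0398
finger_force: 0.0
```

Run:
```python
from h import *
json.dump([.4545,.0475,.2308,.6],open('cmd.json','w'))
s=robot.read_state();print(s['ee_pos'],s['force'])
w=cam('wrist');np.save('w11.npy',w,allow_pickle=True)
hsv=cv2.cvtColor(w['color'],cv2.COLOR_RGB2HSV)
m=cv2.inRange(hsv,np.array((10,60,60)),np.array((25,255,255)))
n,l,st,ce=cv2.connectedComponentsWithStats(m)
for i in range(1,n):
  if st[i,4]>150: print(st[i],ce[i].round(1))
# panels (browner)
g=cv2.cvtColor(w['color'],cv2.COLOR_RGB2GRAY);m=(g<45).astype(np.uint8);m[265:]=0
n,l,st,ce=cv2.connectedComponentsWithStats(m)
for i in range(1,n):
  if st[i,4]>300: print('dark',st[i],ce[i].round(1),ray(w,*ce[i],.068).round(4))
for y in(-.058,.092):
  for x in(.6335,.6785): print(np.round(proj(w,[x,y,.11])))
cv2.imwrite('pics/c11.png',cv2.cvtColor(w['color'],cv2.COLOR_RGB2BGR))
```

```text
[0.45578596 0.04877953 0.23491288] [ 0.44415779  0.49799059 -0.03054726]
[  69  142   87   82 5517] [112.3 182.6]
[ 470  172   42   68 1182] [497.6 205. ]
[ 408  192   55   81 1662] [441.  234.2]
[ 378  201   50   82 1386] [407.  243.9]
[ 204  297   99   48 3104] [258.4 323.3]
dark [233 146  15  44 573] [239.9 167.4] [0.4502 0.0342 0.068 ]
dark [ 459  171   53   54 1060] [480.5 194.2] [0.4779 0.3048 0.068 ]
dark [ 364  184   99   67 1940] [420.1 211.6] [0.4998 0.2408 0.068 ]
dark [485 198  27  40 383] [499.7 217.3] [0.5058 0.3343 0.068 ]
[159. 330.]
[162. 360.]
[289. 332.]
[287. 361.]
```

Run:
```python
from h import *
w=np.load('w11.npy',allow_pickle=True).item()
for z in(.083,.11):
  for x in(.6335,.6785): print(z,x,np.round(proj(w,[x,.02,z])))
for th in(22.4,22.6,22.8,23.4,24.5):
  print(th,[np.round(proj(w,[x,.0115-.038*np.sin(th),.068+.038*np.cos(th)])).tolist() for x in(.431,.457,.483)])
im=w['color']
for r in(285,292,300,310,320,326,330,335,340,350): print(r,im[r,[230,258,285]].tolist())
```

```text
0.083 0.6335 [228. 314.]
0.083 0.6785 [229. 343.]
0.11 0.6335 [227. 331.]
0.11 0.6785 [227. 361.]
22.4 [[235.0, 145.0], [235.0, 166.0], [235.0, 186.0]]
22.6 [[240.0, 145.0], [240.0, 167.0], [240.0, 187.0]]
22.8 [[245.0, 146.0], [245.0, 168.0], [245.0, 189.0]]
23.4 [[254.0, 149.0], [253.0, 172.0], [253.0, 194.0]]
24.5 [[238.0, 156.0], [238.0, 181.0], [239.0, 206.0]]
285 [[48, 52, 53], [48, 54, 52], [206, 204, 196]]
292 [[47, 51, 51], [51, 58, 59], [183, 182, 175]]
300 [[87, 98, 101], [75, 79, 83], [89, 72, 47]]
310 [[73, 80, 83], [69, 77, 78], [89, 74, 47]]
320 [[90, 73, 49], [129, 101, 68], [132, 106, 69]]
326 [[83, 66, 43], [121, 97, 63], [121, 96, 64]]
330 [[82, 65, 44], [129, 102, 67], [126, 101, 66]]
335 [[175, 141, 89], [133, 109, 70], [157, 126, 80]]
340 [[23, 22, 25], [136, 108, 71], [15, 17, 20]]
350 [[7, 11, 13], [21, 13, 23], [13, 12, 17]]
```

The base's near face (rows ~316–333) fits x≈.6335, upright against the fixed jaw. The handle reads θ≈22.6, so it relaxed a little. I'll re-grip, tighten to a moderate force and check that it holds.

Emit:
apply_moves(commands=[{"claw": 36,"dp": [0,-0.58,1.8],"rotation": [0,0,0]},{"claw": 36,"dp": [0,-0.58,3.6],"rotation": [0,0,0]},{"claw": 36,"dp": [0,-0.58,5.2],"rotation": [0,0,0]},{"claw": 36,"dp": [0,-0.58,6.6],"rotation": [0,0,0]},{"claw": 36,"dp": [0,-0.58,7.6],"rotation": [0,0,0]},{"claw": 36,"dp": [0,-0.58,8.35],"rotation": [0,0,0]},{"claw": 36,"dp": [0,-0.58,8.35],"rotation": [0,0,0]},{"claw": 5,"dp": [0,-0.58,8.35],"rotation": [0,0,0]},{"claw": 5,"dp": [0,-0.58,8.35],"rotation": [0,0,0]},{"claw": 5,"dp": [0,-0.58,8.35],"rotation": [0,0,0]}], newtons=60)

```text
t: 38.05
ee_pos: [0.453, 0.0328, 0.0222]
eef_rot: [-0.0, -0.005, 1.0, 0.001]
force: [-3.2, 1.7, -7.4]
width: 0.016
finger_force: 58.6
```

```bash
python3 crank.py 22.6 .06 1 .033 .0221; python3 -c "
from h import *
s=robot.read_state();print(s['ee_pos'],s['width'],s['finger_force'],s['force'])"
```

```text
to 23.2 0.045 0.0401
[{"claw": 5, "dp": [0, 0.00, -0.06], "rotation": [0, 0, 0]}, {"claw": 5, "dp": [0, 0.07, -0.12], "rotation": [0, 0, 0]}, {"claw": 5, "dp": [0, 0.14, -0.18], "rotation": [0, 0, 0]}, {"claw": 5, "dp": [0, 0.20, -0.25], "rotation": [0, 0, 0]}, {"claw": 5, "dp": [0, 0.26, -0.32], "rotation": [0, 0, 0]}, {"claw": 5, "dp": [0, 0.31, -0.40], "rotation": [0, 0, 0]}, {"claw": 5, "dp": [0, 0.36, -0.47], "rotation": [0, 0, 0]}, {"claw": 5, "dp": [0, 0.41, -0.55], "rotation": [0, 0, 0]}, {"claw": 5, "dp": [0, 0.45, -0.63], "rotation": [0, 0, 0]}, {"claw": 5, "dp": [0, 0.48, -0.72], "rotation": [0, 0, 0]}]
[0.45299703 0.03284892 0.02219989] 0.01596836310897871 58.55612933635712 [-3.22272276  1.69595022 -7.43411698]
```

Emit:
apply_moves(commands=[{"claw": 5,"dp": [0,0.03,-0.03],"rotation": [0,0,0]},{"claw": 5,"dp": [0,0.07,-0.06],"rotation": [0,0,0]},{"claw": 5,"dp": [0,0.11,-0.09],"rotation": [0,0,0]},{"claw": 5,"dp": [0,0.15,-0.12],"rotation": [0,0,0]},{"claw": 5,"dp": [0,0.18,-0.15],"rotation": [0,0,0]},{"claw": 5,"dp": [0,0.2,-0.18],"rotation": [0,0,0]},{"claw": 5,"dp": [0,0.2,-0.18],"rotation": [0,0,0]},{"claw": 5,"dp": [0,0.2,-0.18],"rotation": [0,0,0]},{"claw": 5,"dp": [0,0.2,-0.18],"rotation": [0,0,0]},{"claw": 5,"dp": [0,0.2,-0.18],"rotation": [0,0,0]}])

```text
t: 39.05
ee_pos: [0.4529, 0.0372, 0.0262]
eef_rot: [-0.001, -0.005, 1.0, -0.0]
force: [-6.0, 0.7, -10.8]
width: 0.0159
finger_force: 58.7
```

Emit:
apply_moves(commands=[{"claw": 5,"dp": [0,0.03,-0.03],"rotation": [0,0,0]},{"claw": 5,"dp": [0,0.06,-0.06],"rotation": [0,0,0]},{"claw": 5,"dp": [0,0.09,-0.1],"rotation": [0,0,0]},{"claw": 5,"dp": [0,0.12,-0.14],"rotation": [0,0,0]},{"claw": 5,"dp": [0,0.15,-0.18],"rotation": [0,0,0]},{"claw": 5,"dp": [0,0.18,-0.22],"rotation": [0,0,0]},{"claw": 5,"dp": [0,0.18,-0.22],"rotation": [0,0,0]},{"claw": 5,"dp": [0,0.18,-0.22],"rotation": [0,0,0]},{"claw": 5,"dp": [0,0.18,-0.22],"rotation": [0,0,0]},{"claw": 5,"dp": [0,0.18,-0.22],"rotation": [0,0,0]}])

```text
t: 40.05
ee_pos: [0.4528, 0.0413, 0.0316]
eef_rot: [-0.001, -0.005, 1.0, -0.0]
force: [-5.1, -0.1, -14.8]
width: 0.0161
finger_force: 58.8
```

Emit:
apply_moves(commands=[{"claw": 18,"dp": [0,0,0],"rotation": [0,0,0]},{"claw": 24,"dp": [0,0,0],"rotation": [0,0,0]},{"claw": 30,"dp": [0,0,0],"rotation": [0,0,0]},{"claw": 40,"dp": [0,0,0],"rotation": [0,0,0]},{"claw": 40,"dp": [0,0,0],"rotation": [0,0,0]},{"claw": 40,"dp": [0,0,-1.5],"rotation": [0,0,0]},{"claw": 40,"dp": [0,0,-3],"rotation": [0,0,0]},{"claw": 40,"dp": [0,0,-5],"rotation": [0,0,0]},{"claw": 40,"dp": [0,0,-7.95],"rotation": [0,0,0]},{"claw": 40,"dp": [0,0,-7.95],"rotation": [0,0,0]}])

```text
t: 41.05
ee_pos: [0.4559, 0.0434, 0.235]
eef_rot: [0.004, -0.005, 1.0, 0.001]
force: [0.4, -0.2, -0.4]
width: 0.04
finger_force: 0.0
```

```bash
python3 - <<'E'
from h import *
json.dump([.4545,.0425,.2308,.6],open('cmd.json','w'))
w=cam('wrist');np.save('w12.npy',w,allow_pickle=True);print(robot.read_state()['ee_pos'])
g=cv2.cvtColor(w['color'],cv2.COLOR_RGB2GRAY);m=(g<45).astype(np.uint8);m[265:]=0
n,l,st,ce=cv2.connectedComponentsWithStats(m)
for i in range(1,n):
  if st[i,4]>300: print('dark',st[i],ce[i].round(1))
for th in(22.4,22.6,22.8,23.,23.4): print(th,[np.round(proj(w,[x,.0115-.038*np.sin(th),.068+.038*np.cos(th)])).tolist() for x in(.431,.457,.483)])
E
python3 plan.py c .5279,.2688,.26,20.9,20,10|tail -1|cut -c800-
```

```text
[0.457265   0.04374184 0.23681202]
dark [238 147  15  44 574] [244.8 167.9]
dark [ 469  172   43   54 1014] [484.8 195.9]
dark [ 376  185   93   80 2566] [425.9 220.7]
dark [492 198  20  37 313] [502.5 216.8]
22.4 [[239.0, 145.0], [239.0, 166.0], [239.0, 187.0]]
22.6 [[245.0, 145.0], [245.0, 167.0], [245.0, 188.0]]
22.8 [[250.0, 146.0], [249.0, 168.0], [249.0, 189.0]]
23.0 [[254.0, 147.0], [253.0, 169.0], [253.0, 190.0]]
23.4 [[259.0, 149.0], [258.0, 172.0], [258.0, 194.0]]
```

The handle settles at the same θ≈22.6 again, where the screw's own friction holds the clamp load. The base is gripped, so on to the panels, starting with the one nearest the vise.

Emit:
apply_moves(commands=[{"claw": 24,"dp": [-0.8,1.6,0],"rotation": [0,0,-0.8]},{"claw": 24,"dp": [-1.6,3.2,0],"rotation": [0,0,-1.6]},{"claw": 24,"dp": [-2.4,4.8,0],"rotation": [0,0,-2.6]},{"claw": 24,"dp": [-3.0,6.4,0.5],"rotation": [0,0,-3.4]},{"claw": 24,"dp": [-3.53,7.52,1.23],"rotation": [0,0,-3.84]},{"claw": 24,"dp": [-3.53,7.52,1.23],"rotation": [0,0,-3.84]},{"claw": 24,"dp": [-3.53,7.52,1.23],"rotation": [0,0,-3.84]},{"claw": 24,"dp": [-3.53,7.52,1.23],"rotation": [0,0,-3.84]},{"claw": 24,"dp": [-3.53,7.52,1.23],"rotation": [0,0,-3.84]},{"claw": 24,"dp": [-3.53,7.52,1.23],"rotation": [0,0,-3.84]}])

```text
t: 42.1
ee_pos: [0.5403, 0.2297, 0.2005]
eef_rot: [0.0, -0.171, 0.985, -0.0]
force: [-0.2, -0.6, -0.4]
width: 0.0241
finger_force: 0.0
```

Run:
```python
from h import *
json.dump([.5407,.2314,.2,19.8],open('cmd.json','w'))
w=cam('wrist');t=cam('top');np.save('w13.npy',w,allow_pickle=True);s=robot.read_state();print(s['ee_pos'])
im=cv2.cvtColor(w['color'],cv2.COLOR_RGB2BGR)
th=np.radians(19.8);tx=np.array([np.sin(th),-np.cos(th)]);ty=np.array([np.cos(th),np.sin(th)])
for c in((.4981,.343),(.5279,.2688),(.5407,.2314)):
  P=[proj(w,[*(np.array(c)+a*tx+b*ty),.096]) for a,b in((-.004,-.035),(.004,-.035),(.004,.035),(-.004,.035))]
  cv2.polylines(im,[np.int32(np.array(P)*8)],True,(0,255,0),1,0,3)
b=cv2.cvtColor(t['color'],cv2.COLOR_RGB2BGR)[150:230,190:260]
cv2.imwrite('pics/c13.png',np.hstack([cv2.convertScaleAbs(im[:,:],alpha=1.4),cv2.resize(b,(288,384))]))
```

```text
[0.54023337 0.23003803 0.20036274]
```

View pics/c13.png

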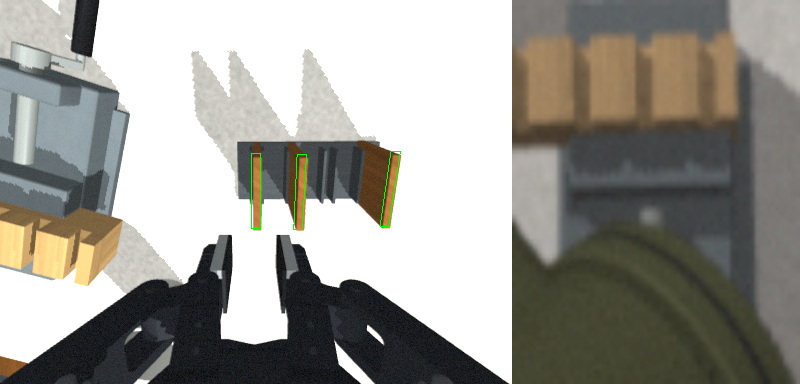

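The green outlines match all three panel tops. Before picking one up, I'll measure the grooves from close above the base.

Emit:
apply_moves(commands=[{"claw": 80,"dp": [0.1,-1.4,-2],"rotation": [0,0,0.6]},{"claw": 80,"dp": [0.2,-3,-2],"rotation": [0,0,1.4]},{"claw": 80,"dp": [0.4,-5,-2],"rotation": [0,0,2.2]},{"claw": 80,"dp": [0.5,-6.8,-2],"rotation": [0,0,3]},{"claw": 80,"dp": [0.67,-8.87,-2],"rotation": [0,0,3.84]},{"claw": 80,"dp": [0.67,-8.87,-2],"rotation": [0,0,3.84]},{"claw": 80,"dp": [0.67,-8.87,-2],"rotation": [0,0,3.84]},{"claw": 80,"dp": [0.67,-8.87,-2],"rotation": [0,0,3.84]},{"claw": 80,"dp": [0.67,-8.87,-2],"rotation": [0,0,3.84]},{"claw": 80,"dp": [0.67,-8.87,-2],"rotation": [0,0,3.84]}])

```text
t: 43.2
ee_pos: [0.599, 0.0181, 0.2501]
eef_rot: [0.0, -0.007, 1.0, 0.0]
force: [0.1, -1.1, -0.0]
width: 0.08
finger_force: 0.0
```

Run:
```python
from h import *
json.dump([.6,.017,.25,.6],open('cmd.json','w'))
w=cam('wrist');np.save('w14.npy',w,allow_pickle=True);s=robot.read_state();print(s['ee_pos'])
hsv=cv2.cvtColor(w['color'],cv2.COLOR_RGB2HSV)
m=cv2.inRange(hsv,np.array((10,60,60)),np.array((25,255,255)))
n,l,st,ce=cv2.connectedComponentsWithStats(m)
for i in range(1,n):
  if st[i,4]>150: print(st[i],ce[i].round(1))
for x in(.6335,.6785):
  for y in(-.058,-.04,-.002,.036,.074,.092): print(np.round(proj(w,[x,y,.11]),1),end=' ')
  print()
V=hsv[:,:,2].astype(int)
r0=int(proj(w,[.645,.017,.11])[1]);r1=int(proj(w,[.668,.017,.11])[1])
for r in(r0,r1): print(r,[(c,int(V[r-1:r+2,c].mean())) for c in range(140,370,2)])
```

```text
[0.59911689 0.01775732 0.25002964]
[  81   21   94  100 7283] [127.3  70.6]
[ 428   75   84   84 2605] [475.5 116.7]
[ 199  195  143   59 6684] [271.3 225.9]
[ 79 355  41  29 805] [100.4 371.9]
[388 357  41  27 799] [407.  372.1]
[180.2 211.2] [197.5 211.4] [233.8 211.9] [270.1 212.4] [306.4 212.9] [323.6 213.1] 
[182.9 249.5] [199.4 249.7] [234.1 250.1] [268.8 250.6] [303.5 251. ] [319.9 251.2] 
222 [(140, 201), (142, 198), (144, 200), (146, 204), (148, 207), (150, 200), (152, 203), (154, 210), (156, 211), (158, 203), (160, 201), (162, 197), (164, 204), (166, 203), (168, 204), (170, 203), (172, 205), (174, 208), (176, 200), (178, 202), (180, 198), (182, 199), (184, 208), (186, 206), (188, 203), (190, 205), (192, 206), (194, 206), (196, 210), (198, 216), (200, 190), (202, 189), (204, 185), (206, 187), (208, 188), (210, 186), (212, 134), (214, 104), (216, 131), (218, 131), (220, 129), (222, 180), (224, 171), (226, 177), (228, 180), (230, 184), (232, 191), (234, 187), (236, 186), (238, 193), (240, 181), (242, 187), (244, 190), (246, 200), (248, 127), (250, 124), (252, 121), (254, 123),
[... 1363 characters left out ...]
 206), (254, 153), (256, 166), (258, 181), (260, 184), (262, 178), (264, 176), (266, 181), (268, 190), (270, 185), (272, 184), (274, 196), (276, 196), (278, 184), (280, 192), (282, 201), (284, 186), (286, 186), (288, 165), (290, 122), (292, 105), (294, 184), (296, 184), (298, 179), (300, 178), (302, 187), (304, 188), (306, 185), (308, 188), (310, 197), (312, 193), (314, 187), (316, 198), (318, 193), (320, 179), (322, 161), (324, 86), (326, 88), (328, 177), (330, 189), (332, 188), (334, 187), (336, 188), (338, 187), (340, 141), (342, 136), (344, 139), (346, 138), (348, 136), (350, 139), (352, 141), (354, 136), (356, 137), (358, 137), (360, 139), (362, 136), (364, 166), (366, 167), (368, 202)]
```

The base spans columns 199–341 at row 222 instead of the predicted 181–323, so it now sits about 19 mm toward +y and was knocked. I'll loosen the crank about 1.6 rad, slide the base back and retighten.

Emit:
apply_moves(commands=[{"claw": 36,"dp": [1.8,0.2,0],"rotation": [0,0,0]},{"claw": 36,"dp": [3.6,0.4,0],"rotation": [0,0,0]},{"claw": 36,"dp": [5.3,0.6,0.4],"rotation": [0,0,0]},{"claw": 36,"dp": [5.81,0.7,0.8],"rotation": [0,0,0]},{"claw": 36,"dp": [5.81,0.7,0.8],"rotation": [0,0,0]},{"claw": 36,"dp": [5.81,0.7,0.8],"rotation": [0,0,0]},{"claw": 36,"dp": [5.81,0.7,2.0],"rotation": [0,0,0]},{"claw": 36,"dp": [5.81,0.7,3.5],"rotation": [0,0,0]},{"claw": 36,"dp": [5.81,0.7,5.0],"rotation": [0,0,0]},{"claw": 36,"dp": [5.81,0.7,5.0],"rotation": [0,0,0]}])

```text
t: 44.25
ee_pos: [0.4536, 0.032, 0.1219]
eef_rot: [-0.003, -0.005, 1.0, -0.001]
force: [0.2, -0.4, -0.1]
width: 0.0362
finger_force: 0.0
```

Emit:
apply_moves(commands=[{"claw": 36,"dp": [0,0,1],"rotation": [0,0,0]},{"claw": 36,"dp": [0,0,2],"rotation": [0,0,0]},{"claw": 36,"dp": [0,0,3],"rotation": [0,0,0]},{"claw": 36,"dp": [0,0,4.12],"rotation": [0,0,0]},{"claw": 36,"dp": [0,0,4.12],"rotation": [0,0,0]},{"claw": 5,"dp": [0,0,4.12],"rotation": [0,0,0]},{"claw": 5,"dp": [0,0,4.12],"rotation": [0,0,0]},{"claw": 5,"dp": [0,0,4.12],"rotation": [0,0,0]},{"claw": 5,"dp": [0,0,4.12],"rotation": [0,0,0]},{"claw": 5,"dp": [0,0,4.12],"rotation": [0,0,0]}])

```text
t: 45.25
ee_pos: [0.4557, 0.0326, 0.0227]
eef_rot: [0.002, -0.005, 1.0, 0.001]
force: [4.2, 0.8, 1.2]
width: 0.0163
finger_force: 58.9
```

```bash
python3 crank.py 22.6 -.18 1 .0345 .0220
python3 - <<'E'
from h import *
s=robot.read_state();print(s['ee_pos'],s['width'],s['finger_force'],s['force'])
w=np.load('w14.npy',allow_pickle=True).item()
# fixed jaw edges and slide jaw edges, z=.082
V=w['color'].astype(int)
for x in(.69,.70,.615):
  r=int(round(proj(w,[x,.017,.082])[1]));print(x,r,[np.round(proj(w,[x,y,.082])[0]) for y in(-.033,.067)],[(c,V[r,c].tolist()) for c in list(range(192,216,2))+list(range(290,320,2))])
E
```

```text
to 20.8 -0.0258 0.0395
[{"claw": 5, "dp": [0, -0.37, 0.12], "rotation": [0, 0, 0]}, {"claw": 5, "dp": [0, -0.63, 0.21], "rotation": [0, 0, 0]}, {"claw": 5, "dp": [0, -0.90, 0.26], "rotation": [0, 0, 0]}, {"claw": 5, "dp": [0, -1.17, 0.25], "rotation": [0, 0, 0]}, {"claw": 5, "dp": [0, -1.44, 0.20], "rotation": [0, 0, 0]}, {"claw": 5, "dp": [0, -1.69, 0.09], "rotation": [0, 0, 0]}, {"claw": 5, "dp": [0, -1.92, -0.05], "rotation": [0, 0, 0]}, {"claw": 5, "dp": [0, -2.12, -0.24], "rotation": [0, 0, 0]}, {"claw": 5, "dp": [0, -2.29, -0.45], "rotation": [0, 0, 0]}, {"claw": 5, "dp": [0, -2.41, -0.70], "rotation": [0, 0, 0]}]
[0.45574623 0.03261827 0.02271435] 0.01634595187580221 58.94362270832062 [4.22273253 0.80051949 1.19025676]
0.69 247 [np.float64(210.0), np.float64(293.0)] [(192, [208, 207, 200]), (194, [203, 201, 196]), (196, [205, 201, 197]), (198, [206, 203, 197]), (200, [203, 200, 192]), (202, [186, 155, 108]), (204, [183, 147, 94]), (206, [186, 150, 96]), (208, [185, 148, 97]), (210, [185, 147, 94]), (212, [187, 149, 96]), (214, [133, 108, 67]), (290, [101, 113, 116]), (292, [12
[... 989 characters left out ...]
 [138, 137, 132])]
0.615 187 [np.float64(208.0), np.float64(297.0)] [(192, [139, 140, 134]), (194, [140, 137, 133]), (196, [141, 138, 135]), (198, [138, 137, 132]), (200, [131, 131, 126]), (202, [139, 138, 135]), (204, [110, 110, 108]), (206, [65, 71, 75]), (208, [96, 106, 112]), (210, [88, 99, 102]), (212, [96, 108, 111]), (214, [73, 82, 83]), (290, [66, 73, 77]), (292, [97, 107, 108]), (294, [97, 106, 110]), (296, [96, 106, 109]), (298, [189, 188, 182]), (300, [201, 199, 193]), (302, [199, 196, 189]), (304, [202, 201, 193]), (306, [206, 203, 197]), (308, [199, 198, 190]), (310, [203, 199, 193]), (312, [205, 201, 196]), (314, [207, 206, 198]), (316, [210, 208, 200]), (318, [198, 197, 189])]
```

Emit:
apply_moves(commands=[{"claw": 5,"dp": [0,-0.3,0.12],"rotation": [0,0,0]},{"claw": 5,"dp": [0,-0.56,0.2],"rotation": [0,0,0]},{"claw": 5,"dp": [0,-0.83,0.24],"rotation": [0,0,0]},{"claw": 5,"dp": [0,-1.1,0.24],"rotation": [0,0,0]},{"claw": 5,"dp": [0,-1.37,0.19],"rotation": [0,0,0]},{"claw": 5,"dp": [0,-1.62,0.09],"rotation": [0,0,0]},{"claw": 5,"dp": [0,-1.86,-0.05],"rotation": [0,0,0]},{"claw": 5,"dp": [0,-2.06,-0.24],"rotation": [0,0,0]},{"claw": 5,"dp": [0,-2.23,-0.45],"rotation": [0,0,0]},{"claw": 5,"dp": [0,-2.35,-0.7],"rotation": [0,0,0]}])

```text
t: 46.25
ee_pos: [0.4574, -0.0259, 0.0396]
eef_rot: [0.002, -0.005, 1.0, 0.001]
force: [7.6, 2.3, -2.8]
width: 0.016
finger_force: 59.1
```

Emit:
apply_moves(commands=[{"claw": 30,"dp": [0,0,0],"rotation": [0,0,0]},{"claw": 40,"dp": [0,0,0],"rotation": [0,0,0]},{"claw": 40,"dp": [0,0,0],"rotation": [0,0,0]},{"claw": 40,"dp": [0,0,-1.5],"rotation": [0,0,0]},{"claw": 40,"dp": [0,0,-3],"rotation": [0,0,0]},{"claw": 60,"dp": [0,0,-5],"rotation": [0,0,0]},{"claw": 80,"dp": [0,0,-7],"rotation": [0,0,0]},{"claw": 80,"dp": [0,0,-7],"rotation": [0,0,0]},{"claw": 80,"dp": [0,0,-7],"rotation": [0,0,0]},{"claw": 80,"dp": [0,0,-7],"rotation": [0,0,0]}])

```text
t: 47.25
ee_pos: [0.4531, -0.027, 0.2131]
eef_rot: [-0.002, -0.005, 1.0, -0.0]
force: [-0.5, 0.1, -0.3]
width: 0.0798
finger_force: 0.0
```

```bash
python3 - <<'E'
from h import *
# cmd at w14 (.6,.017,.25) -> +5.81,.7(tool) ; recompute
c=np.array([.6,.017,.25]);ps=np.radians(.6);X=np.array([-np.cos(ps),-np.sin(ps),0]);Y=np.array([-np.sin(ps),np.cos(ps),0])
for d in((5.81,.7,5.0),(0,0,4.12),(0,-2.35,-.7),(0,0,-7)): c=c+.025*(d[0]*X+d[1]*Y-np.array([0,0,d[2]]))
print(c,robot.read_state()['ee_pos']);json.dump([*c,.6],open('cmd.json','w'))
E
python3 plan.py c .56,.03,.24,-50,80,10 .655,.036,.22,-88.4,80,10
```

```text
[ 0.45518993 -0.02576876  0.2145    ] [ 0.45309355 -0.02698213  0.21313733]
cmd [ 0.4552 -0.0258  0.2145  0.6   ] meas [ 0.4531 -0.027   0.2131]
[{"claw": 80.0, "dp": [-0.42, 0.22, -0.1], "rotation": [0, 0, 1.01]}, {"claw": 80.0, "dp": [-0.84, 0.44, -0.2], "rotation": [0, 0, 2.02]}, {"claw": 80.0, "dp": [-1.26, 0.66, -0.31], "rotation": [0, 0, 3.04]}, {"claw": 80.0, "dp": [-1.69, 0.87, -0.41], "rotation": [0, 0, 4.05]}, {"claw": 80.0, "dp": [-2.11, 1.09, -0.51], "rotation": [0, 0, 5.06]}, {"claw": 80.0, "dp": [-2.53, 1.31, -0.61], "rotation": [0, 0, 6.07]}, {"claw": 80.0, "dp": [-2.95, 1.53, -0.71], "rotation": [0, 0, 7.08]}, {"claw": 80.0, "dp": [-3.37, 1.75, -0.82], "rotation": [0, 0, 8.1]}, {"claw": 80.0, "dp": [-3.79, 1.97, -0.92], "rotation": [0, 0, 9.11]}, {"claw": 80.0, "dp": [-4.22, 2.19, -1.02], "rotation": [0, 0, 10.12]}]
[{"claw": 80.0, "dp": [-0.23, 0.3, 0.08], "rotation": [0, 0, 0.77]}, {"claw": 80.0, "dp": [-0.45, 0.61, 0.16], "rotation": [0, 0, 1.54]}, {"claw": 80.0, "dp": [-0.68, 0.91, 0.24], "rotation": [0, 0, 2.3]}, {"claw": 80.0, "dp": [-0.9, 1.22, 0.32], "rotation": [0, 0, 3.07]}, {"claw": 80.0, "dp": [-1.13, 1.53, 0.4], "rotation": [0, 0, 3.84]}, {"claw": 80.0, "dp": [-1.35, 1.83, 0.48], "rotation": [0, 0, 4.61]}, {"claw": 80.0, "dp": [-1.58, 2.14, 0.56], "rotation": [0, 0, 5.38]}, {"claw": 80.0, "dp": [-1.81, 2.45, 0.64], "rotation": [0, 0, 6.14]}, {"claw": 80.0, "dp": [-2.03, 2.75, 0.72], "rotation": [0, 0, 6.91]}, {"claw": 80.0, "dp": [-2.26, 3.06, 0.8], "rotation": [0, 0, 7.68]}]
```

Emit:
apply_moves(commands=[{"claw": 80,"dp": [-0.42,0.22,-0.1],"rotation": [0,0,1.01]},{"claw": 80,"dp": [-0.84,0.44,-0.2],"rotation": [0,0,2.02]},{"claw": 80,"dp": [-1.26,0.66,-0.31],"rotation": [0,0,3.04]},{"claw": 80,"dp": [-1.69,0.87,-0.41],"rotation": [0,0,4.05]},{"claw": 80,"dp": [-2.11,1.09,-0.51],"rotation": [0,0,5.06]},{"claw": 80,"dp": [-2.53,1.31,-0.61],"rotation": [0,0,6.07]},{"claw": 80,"dp": [-2.95,1.53,-0.71],"rotation": [0,0,7.08]},{"claw": 80,"dp": [-3.37,1.75,-0.82],"rotation": [0,0,8.1]},{"claw": 80,"dp": [-3.79,1.97,-0.92],"rotation": [0,0,9.11]},{"claw": 80,"dp": [-4.22,2.19,-1.02],"rotation": [0,0,10.12]}])

```text
t: 48.25
ee_pos: [0.5585, 0.0295, 0.2376]
eef_rot: [-0.002, 0.424, 0.906, -0.002]
force: [0.0, 0.6, 0.8]
width: 0.08
finger_force: 0.0
```

Emit:
apply_moves(commands=[{"claw": 80,"dp": [-0.38,0.5,0.1],"rotation": [0,0,1.3]},{"claw": 80,"dp": [-0.75,1.0,0.2],"rotation": [0,0,2.6]},{"claw": 80,"dp": [-1.13,1.53,0.4],"rotation": [0,0,3.84]},{"claw": 80,"dp": [-1.5,2.0,0.5],"rotation": [0,0,5.1]},{"claw": 80,"dp": [-1.9,2.5,0.7],"rotation": [0,0,6.4]},{"claw": 80,"dp": [-2.26,3.06,0.8],"rotation": [0,0,7.68]},{"claw": 80,"dp": [-2.26,3.06,0.8],"rotation": [0,0,7.68]},{"claw": 80,"dp": [-2.26,3.06,0.8],"rotation": [0,0,7.68]},{"claw": 80,"dp": [-2.26,3.06,0.8],"rotation": [0,0,7.68]},{"claw": 80,"dp": [-2.26,3.06,0.8],"rotation": [0,0,7.68]}])

```text
t: 49.25
ee_pos: [0.6535, 0.0352, 0.2196]
eef_rot: [-0.0, 0.697, 0.717, -0.001]
force: [0.3, -0.1, 1.0]
width: 0.0802
finger_force: 0.0
```

Run:
```python
from h import *
s=robot.read_state();y=rot(s).as_matrix()[:,1];print(s['ee_pos'],np.degrees(np.arctan2(-y[0],y[1])))
w=cam('wrist');np.save('w15.npy',w,allow_pickle=True)
hsv=cv2.cvtColor(w['color'],cv2.COLOR_RGB2HSV)
m=cv2.inRange(hsv,np.array((10,60,60)),np.array((25,255,255)))
n,l,st,ce=cv2.connectedComponentsWithStats(m)
for i in range(1,n):
  if st[i,4]>150: print(st[i],ce[i].round(1))
for c in((.6555,.036),(.65,.036)): print([np.round(proj(w,[c[0]+a,c[1]+b,.11])).tolist() for a in(-.0225,.0225) for b in(-.075,.075)])
r=int(proj(w,[.6555,.036+.066,.11])[1]);print(r,[(c,hsv[r,c].tolist()) for c in range(205,300,3)])
r=int(proj(w,[.6555,.036,.11])[1]);print(r,[(c,hsv[r,c].tolist()) for c in range(205,300,3)])
```

```text
[0.65352245 0.03516103 0.21963168] -88.34800021401578
[ 448   75   64  283 8807] [490.7 241. ]
[ 232  101   55  161 7934] [258.5 178.7]
[  99  244   57   50 1512] [121.4 264.7]
[[231.0, 260.0], [232.0, 101.0], [276.0, 261.0], [286.0, 103.0]]
[[225.0, 260.0], [225.0, 101.0], [271.0, 261.0], [280.0, 103.0]]
113 [(205, [26, 9, 191]), (208, [17, 12, 191]), (211, [34, 11, 185]), (214, [26, 11, 188]), (217, [30, 11, 187]), (220, [30, 11, 190]), (223, [27, 14, 196]), (226, [26, 11, 192]), (229, [26, 11, 189]), (232, [17, 72, 183]), (235, [18, 123, 182]), (238, [17, 124, 181]), (241, [18, 118, 183]), (244, [18, 121, 183]), (247, [18, 125, 182]), (250, [18, 123, 180]), (253, [18, 122, 182]), (256, [17, 124, 181]), (259, [18, 123, 183]), (262, [18, 128, 180]), (265, [18, 125, 181]), (268, [19, 130, 179]), (271, [18, 125, 180]), (274, [18, 121, 181]), (277, [17, 125, 183]), (280, [18, 120, 179]), (283, [18, 121, 181]), (286, [16, 40, 140]), (289, [10, 12, 131]), (292, [15, 12, 130]), (295, [26, 13, 133]), (298, [25, 11, 135])]
188 [(205, [90, 31, 99]), (208, [98, 38, 108]), (211, [99, 32, 110]), (214, [101, 32, 111]), (217, [104, 34, 113]), (220, [98, 27, 76]), (223, [101, 27, 76]), (226, [98, 27, 76]), (229, [97, 29, 78]), (232, [97, 32, 71]), (235, [17, 122, 177]), (238, [18, 123, 180]), (241, [18, 125, 182]), (244, [18, 125, 180]), (247, [18, 125, 183]), (250, [18, 122, 184]), (253, [17, 126, 180]), (256, [18, 125, 182]), (259, [18, 123, 184]), (262, [17, 121, 183]), (265, [17, 122, 184]), (268, [17, 127, 181]), (271, [18, 122, 180]), (274, [18, 128, 179]), (277, [18, 127, 179]), (280, [18, 123, 180]), (283, [18, 107, 162]), (286, [100, 34, 114]), (289, [95, 28, 111]), (292, [101, 31, 114]), (295, [100, 28, 110]), (298, [97, 30, 111])]
```

Base confirmed at (.656,.036). Gripping it above the jaws and sliding it back 18.5 mm toward -y.

Emit:
apply_moves(commands=[{"claw": 80,"dp": [0,0.04,1.2],"rotation": [0,0,0]},{"claw": 80,"dp": [0,0.04,2.4],"rotation": [0,0,0]},{"claw": 80,"dp": [0,0.04,3.6],"rotation": [0,0,0]},{"claw": 80,"dp": [0,0.04,4.6],"rotation": [0,0,0]},{"claw": 70,"dp": [0,0.04,5.2],"rotation": [0,0,0]},{"claw": 60,"dp": [0,0.04,5.32],"rotation": [0,0,0]},{"claw": 20,"dp": [0,0.04,5.32],"rotation": [0,0,0]},{"claw": 20,"dp": [0,0.04,5.32],"rotation": [0,0,0]},{"claw": 20,"dp": [0,0.04,5.32],"rotation": [0,0,0]},{"claw": 20,"dp": [0,0.04,5.32],"rotation": [0,0,0]}])

```text
t: 50.3
ee_pos: [0.6559, 0.0354, 0.0879]
eef_rot: [0.0, 0.697, 0.717, 0.001]
force: [-1.3, -0.3, 2.2]
width: 0.044
finger_force: 62.3
```

Emit:
apply_moves(commands=[{"claw": 20,"dp": [0,0,0],"rotation": [0,0,0]},{"claw": 20,"dp": [0,0,-0.05],"rotation": [0,0,0]},{"claw": 20,"dp": [-0.12,0,-0.08],"rotation": [0,0,0]},{"claw": 20,"dp": [-0.26,0,-0.08],"rotation": [0,0,0]},{"claw": 20,"dp": [-0.4,0,-0.08],"rotation": [0,0,0]},{"claw": 20,"dp": [-0.55,0,-0.08],"rotation": [0,0,0]},{"claw": 20,"dp": [-0.68,0,-0.08],"rotation": [0,0,0]},{"claw": 20,"dp": [-0.75,0,-0.08],"rotation": [0,0,0]},{"claw": 20,"dp": [-0.75,0,-0.04],"rotation": [0,0,0]},{"claw": 20,"dp": [-0.75,0,0],"rotation": [0,0,0]}])

```text
t: 51.3
ee_pos: [0.656, 0.0161, 0.0879]
eef_rot: [0.0, 0.697, 0.717, -0.0]
force: [-4.4, -2.4, 11.8]
width: 0.0439
finger_force: 63.3
```

Good. Pressing it down slightly, releasing, rising and checking.

Emit:
apply_moves(commands=[{"claw": 20,"dp": [0,0,0],"rotation": [0,0,0]},{"claw": 46,"dp": [0,0,0],"rotation": [0,0,0]},{"claw": 50,"dp": [0,0,0],"rotation": [0,0,0]},{"claw": 54,"dp": [0,0,0],"rotation": [0,0,0]},{"claw": 54,"dp": [0,0,-0.1],"rotation": [0,0,0]},{"claw": 56,"dp": [0,0,-0.6],"rotation": [0,0,0]},{"claw": 60,"dp": [0,0,-2],"rotation": [0,0,0]},{"claw": 80,"dp": [0,0,-4],"rotation": [0,0,0]},{"claw": 80,"dp": [0,0,-5.4],"rotation": [0,0,0]},{"claw": 80,"dp": [0,0,-5.4],"rotation": [0,0,0]}])

```text
t: 52.3
ee_pos: [0.6599, 0.0175, 0.2292]
eef_rot: [0.004, 0.697, 0.717, 0.005]
force: [0.2, 0.4, -0.7]
width: 0.0802
finger_force: 0.0
```

```bash
cat >> h.py <<'E'
def basecheck(w,cx,cy,th=0.02):
    hsv=cv2.cvtColor(w['color'],cv2.COLOR_RGB2HSV)
    m=cv2.inRange(hsv,np.array((10,60,60)),np.array((25,255,255)))
    n,l,st,ce=cv2.connectedComponentsWithStats(m)
    for i in range(1,n):
        if st[i,4]>1500: print(st[i],ce[i].round(1))
    print('exp',[np.round(proj(w,[cx+a,cy+b,.11])).tolist() for a in(-.0225,.0225) for b in(-.075,.075)])
E
python3 - <<'E'
from h import *
w=cam('wrist');np.save('w16.npy',w,allow_pickle=True);print(robot.read_state()['ee_pos'])
basecheck(w,.656,.0172)
c=[.656,.0168,.2220,-88.4];json.dump(c,open('cmd.json','w'))
E
python3 plan.py c .56,.02,.24,-50,40,10 .4552,-.0258,.2145,.6,40,10|sed 's/"rotation"/r/g'
```

```text
[0.65802795 0.01710557 0.22608951]
[  435     5    77   353 13039] [486.7 214.5]
[ 221  103   52  155 7401] [247.2 177.6]
[  93  230   69   62 2496] [121.3 256. ]
exp [[224.0, 257.0], [224.0, 103.0], [268.0, 257.0], [276.0, 104.0]]
cmd [ 6.56e-01  1.68e-02  2.22e-01 -8.84e+01] meas [0.658  0.0171 0.2261]
[{"claw": 40.0, "dp": [0.02, -0.38, -0.07], r: [0, 0, -0.77]}, {"claw": 40.0, "dp": [0.05, -0.77, -0.14], r: [0, 0, -1.54]}, {"claw": 40.0, "dp": [0.07, -1.15, -0.22], r: [0, 0, -2.3]}, {"claw": 40.0, "dp": [0.09, -1.53, -0.29], r: [0, 0, -3.07]}, {"claw": 40.0, "dp": [0.12, -1.92, -0.36], r: [0, 0, -3.84]}, {"claw": 40.0, "dp": [0.14, -2.3, -0.43], r: [0, 0, -4.61]}, {"claw": 40.0, "dp": [0.16, -2.68, -0.5], r: [0, 0, -5.38]}, {"claw": 40.0, "dp": [0.19, -3.07, -0.58], r: [0, 0, -6.14]}, {"claw": 40.0, "dp": [0.21, -3.45, -0.65], r: [0, 0, -6.91]}, {"claw": 40.0, "dp": [0.24, -3.83, -0.72], r: [0, 0, -7.68]}]
[{"claw": 40.0, "dp": [0.13, -0.45, 0.1], r: [0, 0, -1.01]}, {"claw": 40.0, "dp": [0.26, -0.88, 0.2], r: [0, 0, -2.02]}, {"claw": 40.0, "dp": [0.39, -1.32, 0.31], r: [0, 0, -3.04]}, {"claw": 40.0, "dp": [0.52, -1.76, 0.41], r: [0, 0, -4.05]}, {"claw": 40.0, "dp": [0.64, -2.2, 0.51], r: [0, 0, -5.06]}, {"claw": 40.0, "dp": [0.77, -2.64, 0.61], r: [0, 0, -6.07]}, {"claw": 40.0, "dp": [0.9, -3.08, 0.71], r: [0, 0, -7.08]}, {"claw": 40.0, "dp": [1.03, -3.52, 0.82], r: [0, 0, -8.1]}, {"claw": 40.0, "dp": [1.16, -3.96, 0.92], r: [0, 0, -9.11]}, {"claw": 40.0, "dp": [1.29, -4.4, 1.02], r: [0, 0, -10.12]}]
```

Base is centred again: rows 103–258 match those expected for y=.017. Returning to the crank to retighten.

Emit:
apply_moves(commands=[{"claw": 60,"dp": [0.05,-0.6,-0.1],"rotation": [0,0,-1.2]},{"claw": 50,"dp": [0.08,-1.2,-0.2],"rotation": [0,0,-2.4]},{"claw": 40,"dp": [0.1,-1.8,-0.3],"rotation": [0,0,-3.6]},{"claw": 40,"dp": [0.14,-2.4,-0.43],"rotation": [0,0,-4.8]},{"claw": 40,"dp": [0.18,-3.0,-0.5],"rotation": [0,0,-6]},{"claw": 40,"dp": [0.21,-3.45,-0.65],"rotation": [0,0,-6.9]},{"claw": 40,"dp": [0.24,-3.83,-0.72],"rotation": [0,0,-7.68]},{"claw": 40,"dp": [0.24,-3.83,-0.72],"rotation": [0,0,-7.68]},{"claw": 40,"dp": [0.24,-3.83,-0.72],"rotation": [0,0,-7.68]},{"claw": 40,"dp": [0.24,-3.83,-0.72],"rotation": [0,0,-7.68]}])

```text
t: 53.35
ee_pos: [0.5604, 0.0198, 0.2395]
eef_rot: [-0.0, 0.423, 0.906, -0.0]
force: [0.7, 0.3, 0.2]
width: 0.0401
finger_force: 0.0
```

Emit:
apply_moves(commands=[{"claw": 40,"dp": [0.2,-0.6,0.1],"rotation": [0,0,-1.4]},{"claw": 40,"dp": [0.4,-1.2,0.3],"rotation": [0,0,-2.8]},{"claw": 40,"dp": [0.55,-1.9,0.4],"rotation": [0,0,-4.3]},{"claw": 40,"dp": [0.7,-2.5,0.5],"rotation": [0,0,-5.8]},{"claw": 40,"dp": [0.9,-3.1,0.7],"rotation": [0,0,-7.3]},{"claw": 40,"dp": [1.1,-3.8,0.9],"rotation": [0,0,-8.8]},{"claw": 40,"dp": [1.29,-4.4,1.02],"rotation": [0,0,-10.12]},{"claw": 40,"dp": [1.29,-4.4,1.02],"rotation": [0,0,-10.12]},{"claw": 40,"dp": [1.29,-4.4,1.02],"rotation": [0,0,-10.12]},{"claw": 40,"dp": [1.29,-4.4,1.02],"rotation": [0,0,-10.12]}])

```text
t: 54.35
ee_pos: [0.4566, -0.0253, 0.2147]
eef_rot: [0.001, -0.004, 1.0, 0.0]
force: [-0.2, 0.8, 2.1]
width: 0.0402
finger_force: 0.0
```

Emit:
apply_moves(commands=[{"claw": 40,"dp": [0,0,1.5],"rotation": [0,0,0]},{"claw": 40,"dp": [0,0,3],"rotation": [0,0,0]},{"claw": 40,"dp": [0,0,4.5],"rotation": [0,0,0]},{"claw": 40,"dp": [0,0,6],"rotation": [0,0,0]},{"claw": 40,"dp": [0,0,7],"rotation": [0,0,0]},{"claw": 40,"dp": [0,0,7],"rotation": [0,0,0]},{"claw": 5,"dp": [0,0,7],"rotation": [0,0,0]},{"claw": 5,"dp": [0,0,7],"rotation": [0,0,0]},{"claw": 5,"dp": [0,0,7],"rotation": [0,0,0]},{"claw": 5,"dp": [0,0,7],"rotation": [0,0,0]}])

```text
t: 55.35
ee_pos: [0.4561, -0.0261, 0.0404]
eef_rot: [0.001, -0.005, 1.0, 0.0]
force: [0.9, -1.0, 0.8]
width: 0.0165
finger_force: 58.8
```

```bash
python3 crank.py 20.8 .18 1 -.0258 .0395;python3 crank.py 22.6 .07 1 .0323 .0219; python3 -c "
from h import *
s=robot.read_state();y=rot(s).as_matrix()[:,1];print(s['ee_pos'],s['width'],s['finger_force'],s['force'],np.degrees(np.arctan2(-y[0],y[1])))"
```

```text
to 22.6 0.0312 0.0223
[{"claw": 5, "dp": [0, 0.12, 0.25], "rotation": [0, 0, 0]}, {"claw": 5, "dp": [0, 0.29, 0.46], "rotation": [0, 0, 0]}, {"claw": 5, "dp": [0, 0.49, 0.65], "rotation": [0, 0, 0]}, {"claw": 5, "dp": [0, 0.72, 0.79], "rotation": [0, 0, 0]}, {"claw": 5, "dp": [0, 0.98, 0.90], "rotation": [0, 0, 0]}, {"claw": 5, "dp": [0, 1.24, 0.95], "rotation": [0, 0, 0]}, {"claw": 5, "dp": [0, 1.52, 0.96], "rotation": [0, 0, 0]}, {"claw": 5, "dp": [0, 1.79, 0.91], "rotation": [0, 0, 0]}, {"claw": 5, "dp": [0, 2.04, 0.82], "rotation": [0, 0, 0]}, {"claw": 5, "dp": [0, 2.28, 0.69], "rotation": [0, 0, 0]}]
to 23.3 0.0463 0.0437
[{"claw": 5, "dp": [0, 0.04, -0.08], "rotation": [0, 0, 0]}, {"claw": 5, "dp": [0, 0.12, -0.15], "rotation": [0, 0, 0]}, {"claw": 5, "dp": [0, 0.20, -0.23], "rotation": [0, 0, 0]}, {"claw": 5, "dp": [0, 0.27, -0.31], "rotation": [0, 0, 0]}, {"claw": 5, "dp": [0, 0.33, -0.39], "rotation": [0, 0, 0]}, {"claw": 5, "dp": [0, 0.39, -0.48], "rotation": [0, 0, 0]}, {"claw": 5, "dp": [0, 0.44, -0.57], "rotation": [0, 0, 0]}, {"claw": 5, "dp": [0, 0.49, -0.67], "rotation": [0, 0, 0]}, {"claw": 5, "dp": [0, 0.53, -0.77], "rotation": [0, 0, 0]}, {"claw": 5, "dp": [0, 0.56, -0.87], "rotation": [0, 0, 0]}]
[ 0.45610345 -0.02614492  0.04037897] 0.016505060878756035 58.78199279308319 [ 0.8852458  -0.99754614  0.79034326] 0.5604913584581149
```

Emit:
apply_moves(commands=[{"claw": 5,"dp": [0,0.12,0.25],"rotation": [0,0,0]},{"claw": 5,"dp": [0,0.29,0.46],"rotation": [0,0,0]},{"claw": 5,"dp": [0,0.49,0.65],"rotation": [0,0,0]},{"claw": 5,"dp": [0,0.72,0.79],"rotation": [0,0,0]},{"claw": 5,"dp": [0,0.98,0.9],"rotation": [0,0,0]},{"claw": 5,"dp": [0,1.24,0.95],"rotation": [0,0,0]},{"claw": 5,"dp": [0,1.52,0.96],"rotation": [0,0,0]},{"claw": 5,"dp": [0,1.79,0.91],"rotation": [0,0,0]},{"claw": 5,"dp": [0,2.04,0.82],"rotation": [0,0,0]},{"claw": 5,"dp": [0,2.28,0.69],"rotation": [0,0,0]}])

```text
t: 56.35
ee_pos: [0.4544, 0.0316, 0.0224]
eef_rot: [-0.0, -0.005, 1.0, 0.0]
force: [0.7, -2.8, -1.0]
width: 0.0161
finger_force: 58.7
```

Emit:
apply_moves(commands=[{"claw": 5,"dp": [0,0.07,-0.07],"rotation": [0,0,0]},{"claw": 5,"dp": [0,0.13,-0.13],"rotation": [0,0,0]},{"claw": 5,"dp": [0,0.2,-0.2],"rotation": [0,0,0]},{"claw": 5,"dp": [0,0.26,-0.27],"rotation": [0,0,0]},{"claw": 5,"dp": [0,0.32,-0.34],"rotation": [0,0,0]},{"claw": 5,"dp": [0,0.36,-0.41],"rotation": [0,0,0]},{"claw": 5,"dp": [0,0.4,-0.48],"rotation": [0,0,0]},{"claw": 5,"dp": [0,0.44,-0.54],"rotation": [0,0,0]},{"claw": 5,"dp": [0,0.44,-0.54],"rotation": [0,0,0]},{"claw": 5,"dp": [0,0.44,-0.54],"rotation": [0,0,0]}])

```text
t: 57.35
ee_pos: [0.4539, 0.0426, 0.0355]
eef_rot: [-0.0, -0.006, 1.0, 0.001]
force: [-1.1, 2.2, -17.0]
width: 0.0162
finger_force: 58.8
```

Emit:
apply_moves(commands=[{"claw": 18,"dp": [0,0,0],"rotation": [0,0,0]},{"claw": 24,"dp": [0,0,0],"rotation": [0,0,0]},{"claw": 40,"dp": [0,0,0],"rotation": [0,0,0]},{"claw": 40,"dp": [0,0,0],"rotation": [0,0,0]},{"claw": 40,"dp": [0,0,-1.5],"rotation": [0,0,0]},{"claw": 40,"dp": [0,0,-3],"rotation": [0,0,0]},{"claw": 40,"dp": [0,0,-5],"rotation": [0,0,0]},{"claw": 40,"dp": [0,0,-7],"rotation": [0,0,0]},{"claw": 60,"dp": [0,0,-8.57],"rotation": [0,0,0]},{"claw": 80,"dp": [0,0,-8.57],"rotation": [0,0,0]}])

```text
t: 58.35
ee_pos: [0.4576, 0.0441, 0.2552]
eef_rot: [0.006, -0.005, 1.0, 0.001]
force: [-0.0, 0.8, 0.4]
width: 0.0679
finger_force: 0.0
```

Emit:
apply_moves(commands=[{"claw": 80,"dp": [-1.5,-0.3,0],"rotation": [0,0,0]},{"claw": 80,"dp": [-3,-0.6,0],"rotation": [0,0,0]},{"claw": 80,"dp": [-4.6,-0.8,0],"rotation": [0,0,0]},{"claw": 80,"dp": [-5.8,-1.07,0],"rotation": [0,0,0]},{"claw": 80,"dp": [-5.8,-1.07,0],"rotation": [0,0,0]},{"claw": 80,"dp": [-5.8,-1.07,0],"rotation": [0,0,0]},{"claw": 80,"dp": [-5.8,-1.07,0],"rotation": [0,0,0]},{"claw": 80,"dp": [-5.8,-1.07,0],"rotation": [0,0,0]},{"claw": 80,"dp": [-5.8,-1.07,0],"rotation": [0,0,0]},{"claw": 80,"dp": [-5.8,-1.07,0],"rotation": [0,0,0]}])

```text
t: 59.35
ee_pos: [0.5992, 0.0168, 0.2501]
eef_rot: [0.0, -0.005, 1.0, -0.0]
force: [0.2, -0.2, -0.2]
width: 0.08
finger_force: 0.0
```

Run:
```python
from h import *
json.dump([.6,.017,.25,.6],open('cmd.json','w'))
w=cam('wrist');np.save('w17.npy',w,allow_pickle=True);print(robot.read_state()['ee_pos'])
basecheck(w,.656,.0172)
V=cv2.cvtColor(w['color'],cv2.COLOR_RGB2HSV)[:,:,2].astype(int)
# dark transitions along rows
for x in(.64,.645):
  r=int(round(proj(w,[x,.017,.11])[1]));v=V[r-1:r+2].mean(0);d=np.diff(v)
  print(r,[(c,int(d[c])) for c in range(150,360) if abs(d[c])>25])
  print([round(proj(w,[x,.0172+q,.11])[0],1) for q in(-.075,-.06225,-.05175,-.02425,-.01375,.01375,.02425,.05175,.06225,.075)])
g=cv2.cvtColor(w['color'],cv2.COLOR_RGB2GRAY);m=(g<45).astype(np.uint8)[:160]
n,l,st,ce=cv2.connectedComponentsWithStats(m)
for i in range(1,n):
  if st[i,4]>200: print('dark',st[i],ce[i].round(1))
for th in(22.4,22.6,22.8,23.1): print(th,[np.round(proj(w,[x,.0115-.038*np.sin(th),.068+.038*np.cos(th)])).tolist() for x in(.431,.457,.483)])
```

```text
[0.59931883 0.01675485 0.25005737]
[  82   21   94  100 7268] [128.4  70.8]
[ 429   75   83   83 2720] [474.4 116.3]
[ 182  195  143   59 6730] [253.6 226.2]
exp [[182.0, 211.0], [325.0, 213.0], [185.0, 249.0], [322.0, 251.0]]
218 [(193, -32), (196, -45), (203, 33), (229, -36), (230, -71), (239, 34), (265, -31), (266, -45), (274, -30), (275, 36), (276, 39), (301, -30), (302, -41), (311, 47), (312, 49), (324, -26)]
[np.float64(182.3), np.float64(194.4), np.float64(204.4), np.float64(230.5), np.float64(240.5), np.float64(266.6), np.float64(276.6), np.float64(302.7), np.float64(312.6), np.float64(324.7)]
222 [(194, -32), (196, -45), (198, 37), (204, 25), (230, -32), (231, -28), (239, 28), (240, 29), (265, -30), (266, -37), (274, -32), (275, 36), (276, 48), (301, -35), (302, -34), (311, 62), (312, 35), (323, -25), (340, 41)]
[np.float64(182.6), np.float64(194.7), np.float64(204.6), np.float64(230.6), np.float64(240.5), np.float64(266.5), np.float64(276.4), np.float64(302.3), np.float64(312.3), np.float64(324.3)]
dark [263  11  16  54 748] [270.4  37. ]
dark [ 412   68   99   89 4522] [463.1 111.6]
22.4 [[265.0, 11.0], [264.0, 38.0], [263.0, 64.0]]
22.6 [[271.0, 11.0], [270.0, 38.0], [269.0, 63.0]]
22.8 [[277.0, 9.0], [276.0, 37.0], [275.0, 63.0]]
23.1 [[284.0, 7.0], [283.0, 35.0], [282.0, 62.0]]
```

The base is centred (groove edges within 0.5 px of predictions for y=.017) and clamped. Now panel C.

```bash
python3 - <<'E'
from h import *
w=np.load('w17.npy',allow_pickle=True).item()
S=cv2.cvtColor(w['color'],cv2.COLOR_RGB2HSV)[:,:,1].astype(int)
for x in(.638,.645,.652,.660,.667,.674):
  r=int(round(proj(w,[x,.017,.11])[1]));v=S[r-1:r+2].mean(0)
  L=[c for c in range(170,200) if v[c]>65][0];Rr=[c for c in range(310,335) if v[c]>65][-1]
  print(x,r,L,Rr,ray(w,L,r,.11)[:2].round(4),ray(w,Rr+1,r,.11)[:2].round(4))
E
python3 plan.py c .5407,.2314,.2,19.8,24,10 .5407,.2314,.077,19.8,24,6 .5407,.2314,.077,19.8,2,4| awk '{print substr($0,length($0)-140)}'
```

```text
0.638 216 182 324 [ 0.6389 -0.058 ] [0.6371 0.0923]
0.645 222 183 324 [ 0.6458 -0.0574] [0.644  0.0929]
0.652 228 183 323 [ 0.6528 -0.0579] [0.6509 0.0924]
0.66 235 184 323 [ 0.661  -0.0573] [0.6592 0.0931]
0.667 241 185 322 [ 0.6682 -0.0567] [0.6664 0.0927]
0.674 247 185 334 [ 0.6755 -0.0571] [0.6735 0.1064]
cmd [0.6   0.017 0.25  0.6  ] meas [0.5993 0.0168 0.2501]
.07]}, {"claw": 24.0, "dp": [2.05, 7.74, 1.8], "rotation": [0, 0, -3.46]}, {"claw": 24.0, "dp": [2.28, 8.6, 2.0], "rotation": [0, 0, -3.84]}]
[0, 0, 0.0]}, {"claw": 2.0, "dp": [0.0, 0.0, 4.92], "rotation": [0, 0, 0.0]}, {"claw": 2.0, "dp": [0.0, 0.0, 4.92], "rotation": [0, 0, 0.0]}]
```

Emit:
apply_moves(commands=[{"claw": 24,"dp": [0.4,1.6,0],"rotation": [0,0,-0.8]},{"claw": 24,"dp": [0.8,3.2,0],"rotation": [0,0,-1.6]},{"claw": 24,"dp": [1.3,5.0,0],"rotation": [0,0,-2.4]},{"claw": 24,"dp": [1.8,6.8,1],"rotation": [0,0,-3.2]},{"claw": 24,"dp": [2.28,8.6,2],"rotation": [0,0,-3.84]},{"claw": 24,"dp": [2.28,8.6,2],"rotation": [0,0,-3.84]},{"claw": 24,"dp": [2.28,8.6,2],"rotation": [0,0,-3.84]},{"claw": 24,"dp": [2.28,8.6,2],"rotation": [0,0,-3.84]},{"claw": 24,"dp": [2.28,8.6,2],"rotation": [0,0,-3.84]},{"claw": 24,"dp": [2.28,8.6,2],"rotation": [0,0,-3.84]}])

```text
t: 60.4
ee_pos: [0.5414, 0.2296, 0.2004]
eef_rot: [0.001, -0.17, 0.985, -0.0]
force: [0.1, -0.3, 0.5]
width: 0.0245
finger_force: 0.0
```

Emit:
apply_moves(commands=[{"claw": 24,"dp": [0,0,1],"rotation": [0,0,0]},{"claw": 24,"dp": [0,0,2],"rotation": [0,0,0]},{"claw": 24,"dp": [0,0,3],"rotation": [0,0,0]},{"claw": 24,"dp": [0,0,4],"rotation": [0,0,0]},{"claw": 24,"dp": [0,0,4.92],"rotation": [0,0,0]},{"claw": 24,"dp": [0,0,4.92],"rotation": [0,0,0]},{"claw": 2,"dp": [0,0,4.92],"rotation": [0,0,0]},{"claw": 2,"dp": [0,0,4.92],"rotation": [0,0,0]},{"claw": 2,"dp": [0,0,4.92],"rotation": [0,0,0]},{"claw": 2,"dp": [0,0,4.92],"rotation": [0,0,0]}], newtons=40)

```text
t: 61.4
ee_pos: [0.5409, 0.2315, 0.0779]
eef_rot: [0.001, -0.172, 0.985, 0.0]
force: [0.4, 0.5, 0.2]
width: 0.0073
finger_force: 42.3
```

```bash
python3 - <<'E'
import json
json.dump([.5407,.2314,.077,19.8],open('cmd.json','w'))
E
python3 plan.py c .5407,.2314,.28,19.8,2,10 .656,-.0397,.28,1.3,2,10 .656,-.0397,.187,1.3,2,10| awk '{print substr($0,length($0)-140)}'
```

```text
cmd [ 0.5407  0.2314  0.077  19.8   ] meas [0.5409 0.2315 0.0779]
, 0, 0.0]}, {"claw": 2.0, "dp": [0.0, 0.0, -7.31], "rotation": [0, 0, 0.0]}, {"claw": 2.0, "dp": [0.0, 0.0, -8.12], "rotation": [0, 0, 0.0]}]
96]}, {"claw": 2.0, "dp": [-0.6, -10.59, 0.0], "rotation": [0, 0, 3.33]}, {"claw": 2.0, "dp": [-0.67, -11.77, 0.0], "rotation": [0, 0, 3.7]}]
, 0, 0.0]}, {"claw": 2.0, "dp": [0.01, 0.0, 3.35], "rotation": [0, 0, 0.0]}, {"claw": 2.0, "dp": [0.01, 0.0, 3.72], "rotation": [0, 0, 0.0]}]
```

Emit:
apply_moves(commands=[{"claw": 2,"dp": [0,0,-0.6],"rotation": [0,0,0]},{"claw": 2,"dp": [0,0,-1.6],"rotation": [0,0,0]},{"claw": 2,"dp": [0,0,-2.8],"rotation": [0,0,0]},{"claw": 2,"dp": [0,0,-4],"rotation": [0,0,0]},{"claw": 2,"dp": [0,0,-5.2],"rotation": [0,0,0]},{"claw": 2,"dp": [0,0,-6.4],"rotation": [0,0,0]},{"claw": 2,"dp": [0,0,-7.4],"rotation": [0,0,0]},{"claw": 2,"dp": [0,0,-8.12],"rotation": [0,0,0]},{"claw": 2,"dp": [0,0,-8.12],"rotation": [0,0,0]},{"claw": 2,"dp": [0,0,-8.12],"rotation": [0,0,0]}])

```text
t: 62.4
ee_pos: [0.5401, 0.2308, 0.2804]
eef_rot: [0.0, -0.172, 0.985, -0.0]
force: [-0.0, 0.6, -1.1]
width: 0.0067
finger_force: 42.3
```

Emit:
apply_moves(commands=[{"claw": 2,"dp": [-0.05,-1,0],"rotation": [0,0,0.3]},{"claw": 2,"dp": [-0.15,-2.6,0],"rotation": [0,0,0.8]},{"claw": 2,"dp": [-0.25,-4.4,0],"rotation": [0,0,1.4]},{"claw": 2,"dp": [-0.35,-6.2,0],"rotation": [0,0,2]},{"claw": 2,"dp": [-0.45,-8,0],"rotation": [0,0,2.6]},{"claw": 2,"dp": [-0.55,-9.6,0],"rotation": [0,0,3.1]},{"claw": 2,"dp": [-0.62,-11,0],"rotation": [0,0,3.5]},{"claw": 2,"dp": [-0.67,-11.77,0],"rotation": [0,0,3.7]},{"claw": 2,"dp": [-0.67,-11.77,0],"rotation": [0,0,3.7]},{"claw": 2,"dp": [-0.67,-11.77,0],"rotation": [0,0,3.7]}])

```text
t: 63.4
ee_pos: [0.6549, -0.0383, 0.2792]
eef_rot: [-0.001, -0.012, 1.0, 0.001]
force: [-0.6, 0.3, 0.0]
width: 0.007
finger_force: 42.3
```

Emit:
apply_moves(commands=[{"claw": 2,"dp": [0,0,0.5],"rotation": [0,0,0]},{"claw": 2,"dp": [0,0,1.2],"rotation": [0,0,0]},{"claw": 2,"dp": [0,0,2],"rotation": [0,0,0]},{"claw": 2,"dp": [0,0,2.8],"rotation": [0,0,0]},{"claw": 2,"dp": [0,0,3.4],"rotation": [0,0,0]},{"claw": 2,"dp": [0,0,3.72],"rotation": [0,0,0]},{"claw": 2,"dp": [0,0,3.72],"rotation": [0,0,0]},{"claw": 2,"dp": [0,0,3.72],"rotation": [0,0,0]},{"claw": 2,"dp": [0,0,3.72],"rotation": [0,0,0]},{"claw": 2,"dp": [0,0,3.72],"rotation": [0,0,0]}])

```text
t: 64.4
ee_pos: [0.6563, -0.0399, 0.1878]
eef_rot: [0.001, -0.011, 1.0, 0.0]
force: [0.7, -0.1, 0.6]
width: 0.0067
finger_force: 42.3
```

```bash
cat >> h.py <<'E'
def groove(w,cyg,tag=''):
    # saturation/brightness transitions of base top near row x=.642 and panel
    r=int(round(proj(w,[.640,.017,.11])[1]));V=cv2.cvtColor(w['color'],cv2.COLOR_RGB2HSV)[:,:,2].astype(int)
    v=V[r-1:r+2].mean(0);d=np.diff(v);print(r,'exp',[round(proj(w,[.640,cyg+q,.11])[0],1) for q in(-.00525,.00525)])
    c0=int(proj(w,[.64,cyg,.11])[0]);print([(c,int(v[c])) for c in range(c0-22,c0+22)])
E
python3 - <<'E'
from h import *
json.dump([.656,-.0397,.187,1.3],open('cmd.json','w'))
s=robot.read_state();y=rot(s).as_matrix()[:,1];print(s['ee_pos'],s['width'],np.degrees(np.arctan2(-y[0],y[1])),s['force'])
w=cam('wrist');np.save('w18.npy',w,allow_pickle=True);print(robot.read_state()['ee_pos'])
groove(w,-.0397)
V=cv2.cvtColor(w['color'],cv2.COLOR_RGB2HSV)
# panel front vertical edge (x=.621) bottom/top
for z in(.12,.13,.15,.17):
  u,r=proj(w,[.621,-.0397,z]);r=int(round(r))
  if r<384: print('z',z,round(u,1),r,[(c,V[r,c].tolist()) for c in range(int(u)-14,int(u)+14,2)])
E
```

```text
[ 0.65626517 -0.03991832  0.18780395] 0.0066505513714627705 1.2842366903697724 [ 0.67625239 -0.14055132  0.57745908]
[ 0.65614708 -0.04000842  0.18763638]
184 exp [np.float64(247.6), np.float64(260.9)]
[(232, 146), (233, 145), (234, 146), (235, 145), (236, 147), (237, 147), (238, 145), (239, 146), (240, 145), (241, 145), (242, 147), (243, 144), (244, 145), (245, 147), (246, 145), (247, 98), (248, 69), (249, 64), (250, 66), (251, 65), (252, 66), (253, 65), (254, 65), (255, 67), (256, 66), (257, 63), (258, 66), (259, 64), (260, 65), (261, 168), (262, 187), (263, 191), (264, 193), (265, 195), (266, 201), (267, 203), (268, 204), (269, 204), (270, 205), (271, 205), (272, 209), (273, 211), (274, 215), (275, 215)]
z 0.12 254.9 161 [(240, [23, 12, 168]), (242, [19, 12, 169]), (244, [26, 12, 166]), (246, [80, 6, 125]), (248, [98, 24, 86]), (250, [95, 32, 88]), (252, [104, 32, 89]), (254, [103, 27, 86]), (256, [95, 32, 89]), (258, [99, 30, 85]), (260, [94, 26, 69]), (262, [93, 27, 86]), (264, [93, 29, 88]), (266, [98, 32, 89])]
z 0.13 255.0 164 [(240, [19, 127, 92]), (242, [19, 125, 90]), (244
[... 215 characters left out ...]
264, [99, 29, 88]), (266, [98, 30, 92])]
z 0.15 255.1 171 [(241, [17, 126, 95]), (243, [17, 117, 94]), (245, [17, 117, 94]), (247, [16, 121, 95]), (249, [15, 157, 70]), (251, [13, 158, 63]), (253, [14, 173, 62]), (255, [13, 171, 61]), (257, [14, 157, 65]), (259, [15, 169, 65]), (261, [17, 125, 88]), (263, [17, 122, 90]), (265, [19, 116, 88]), (267, [17, 123, 89])]
z 0.17 255.2 179 [(241, [16, 114, 123]), (243, [17, 129, 123]), (245, [17, 123, 120]), (247, [17, 123, 102]), (249, [13, 161, 65]), (251, [15, 174, 63]), (253, [14, 180, 65]), (255, [14, 162, 66]), (257, [16, 178, 63]), (259, [14, 166, 63]), (261, [17, 124, 138]), (263, [18, 121, 154]), (265, [18, 125, 157]), (267, [17, 124, 167])]
```

The panel (columns 249–260) is centred in the groove (247.6–260.9). Inserting.

Emit:
apply_moves(commands=[{"claw": 2,"dp": [0,0,0.15],"rotation": [0,0,0]},{"claw": 2,"dp": [0,0,0.3],"rotation": [0,0,0]},{"claw": 2,"dp": [0,0,0.45],"rotation": [0,0,0]},{"claw": 2,"dp": [0,0,0.6],"rotation": [0,0,0]},{"claw": 2,"dp": [0,0,0.75],"rotation": [0,0,0]},{"claw": 2,"dp": [0,0,0.9],"rotation": [0,0,0]},{"claw": 2,"dp": [0,0,1.0],"rotation": [0,0,0]},{"claw": 2,"dp": [0,0,1.05],"rotation": [0,0,0]},{"claw": 2,"dp": [0,0,1.05],"rotation": [0,0,0]},{"claw": 2,"dp": [0,0,1.05],"rotation": [0,0,0]}])

```text
t: 65.45
ee_pos: [0.6557, -0.0399, 0.1618]
eef_rot: [0.0, -0.011, 1.0, -0.0]
force: [-2.6, -0.8, 5.3]
width: 0.0069
finger_force: 43.2
```

Emit:
apply_moves(commands=[{"claw": 10,"dp": [0,0,0],"rotation": [0,0,0]},{"claw": 16,"dp": [0,0,0],"rotation": [0,0,0]},{"claw": 24,"dp": [0,0,0],"rotation": [0,0,0]},{"claw": 24,"dp": [0,0,0],"rotation": [0,0,0]},{"claw": 24,"dp": [0,0,-0.6],"rotation": [0,0,0]},{"claw": 24,"dp": [0,0,-1.6],"rotation": [0,0,0]},{"claw": 24,"dp": [0,0,-3],"rotation": [0,0,0]},{"claw": 24,"dp": [0,0,-4.77],"rotation": [0,0,0]},{"claw": 24,"dp": [0,0,-4.77],"rotation": [0,0,0]},{"claw": 24,"dp": [0,0,-4.77],"rotation": [0,0,0]}])

```text
t: 66.45
ee_pos: [0.6565, -0.0396, 0.2822]
eef_rot: [0.002, -0.011, 1.0, 0.0]
force: [-0.4, 0.8, -1.1]
width: 0.024
finger_force: 0.0
```

```bash
python3 - <<'E'
import json
json.dump([.656,-.0397,.28,1.3],open('cmd.json','w'))
E
python3 plan.py c .5279,.2688,.2,19.8,24,10 .5279,.2688,.077,19.8,24,10 .5279,.2688,.28,19.8,24,10 .656,-.0017,.28,1.3,2,10 .656,-.0017,.187,1.3,2,10| awk '{print substr($0,length($0)-70)}'
```

```text
cmd [ 0.656  -0.0397  0.28    1.3   ] meas [ 0.6565 -0.0396  0.2822]
]}, {"claw": 24.0, "dp": [4.84, 12.45, 3.2], "rotation": [0, 0, -3.7]}]
0.0]}, {"claw": 24.0, "dp": [0.0, 0.0, 4.92], "rotation": [0, 0, 0.0]}]
.0]}, {"claw": 24.0, "dp": [0.0, 0.0, -8.12], "rotation": [0, 0, 0.0]}]
]}, {"claw": 2.0, "dp": [-1.15, -11.91, 0.0], "rotation": [0, 0, 3.7]}]
 0.0]}, {"claw": 2.0, "dp": [0.0, 0.0, 3.72], "rotation": [0, 0, 0.0]}]
```

Emit:
apply_moves(commands=[{"claw": 24,"dp": [0.6,1.6,0],"rotation": [0,0,-0.5]},{"claw": 24,"dp": [1.3,3.4,0],"rotation": [0,0,-1]},{"claw": 24,"dp": [2,5.2,0],"rotation": [0,0,-1.6]},{"claw": 24,"dp": [2.7,7,0.5],"rotation": [0,0,-2.2]},{"claw": 24,"dp": [3.4,8.8,1.2],"rotation": [0,0,-2.8]},{"claw": 24,"dp": [4.1,10.6,2],"rotation": [0,0,-3.3]},{"claw": 24,"dp": [4.84,12.45,3.2],"rotation": [0,0,-3.7]},{"claw": 24,"dp": [4.84,12.45,3.2],"rotation": [0,0,-3.7]},{"claw": 24,"dp": [4.84,12.45,3.2],"rotation": [0,0,-3.7]},{"claw": 24,"dp": [4.84,12.45,3.2],"rotation": [0,0,-3.7]}])

```text
t: 67.45
ee_pos: [0.5286, 0.2667, 0.1996]
eef_rot: [-0.0, -0.171, 0.985, -0.001]
force: [0.8, -0.3, -0.2]
width: 0.0239
finger_force: 0.0
```

Emit:
apply_moves(commands=[{"claw": 24,"dp": [0,0,0.6],"rotation": [0,0,0]},{"claw": 24,"dp": [0,0,1.6],"rotation": [0,0,0]},{"claw": 24,"dp": [0,0,2.8],"rotation": [0,0,0]},{"claw": 24,"dp": [0,0,4],"rotation": [0,0,0]},{"claw": 24,"dp": [0,0,4.92],"rotation": [0,0,0]},{"claw": 24,"dp": [0,0,4.92],"rotation": [0,0,0]},{"claw": 2,"dp": [0,0,4.92],"rotation": [0,0,0]},{"claw": 2,"dp": [0,0,4.92],"rotation": [0,0,0]},{"claw": 2,"dp": [0,0,4.92],"rotation": [0,0,0]},{"claw": 2,"dp": [0,0,4.92],"rotation": [0,0,0]}])

```text
t: 68.45
ee_pos: [0.5284, 0.269, 0.078]
eef_rot: [0.001, -0.172, 0.985, 0.001]
force: [-0.1, 1.2, -0.8]
width: 0.0068
finger_force: 40.0
```

Emit:
apply_moves(commands=[{"claw": 2,"dp": [0,0,-0.6],"rotation": [0,0,0]},{"claw": 2,"dp": [0,0,-1.6],"rotation": [0,0,0]},{"claw": 2,"dp": [0,0,-2.8],"rotation": [0,0,0]},{"claw": 2,"dp": [0,0,-4],"rotation": [0,0,0]},{"claw": 2,"dp": [0,0,-5.2],"rotation": [0,0,0]},{"claw": 2,"dp": [0,0,-6.4],"rotation": [0,0,0]},{"claw": 2,"dp": [0,0,-7.4],"rotation": [0,0,0]},{"claw": 2,"dp": [0,0,-8.12],"rotation": [0,0,0]},{"claw": 2,"dp": [0,0,-8.12],"rotation": [0,0,0]},{"claw": 2,"dp": [0,0,-8.12],"rotation": [0,0,0]}])

```text
t: 69.45
ee_pos: [0.5276, 0.2678, 0.2802]
eef_rot: [0.0, -0.172, 0.985, -0.0]
force: [-0.1, -0.7, -0.7]
width: 0.0073
finger_force: 40.0
```

Emit:
apply_moves(commands=[{"claw": 2,"dp": [-0.1,-1,0],"rotation": [0,0,0.3]},{"claw": 2,"dp": [-0.25,-2.6,0],"rotation": [0,0,0.8]},{"claw": 2,"dp": [-0.4,-4.4,0],"rotation": [0,0,1.4]},{"claw": 2,"dp": [-0.6,-6.2,0],"rotation": [0,0,2]},{"claw": 2,"dp": [-0.78,-8,0],"rotation": [0,0,2.6]},{"claw": 2,"dp": [-0.95,-9.7,0],"rotation": [0,0,3.1]},{"claw": 2,"dp": [-1.08,-11.1,0],"rotation": [0,0,3.5]},{"claw": 2,"dp": [-1.15,-11.91,0],"rotation": [0,0,3.7]},{"claw": 2,"dp": [-1.15,-11.91,0],"rotation": [0,0,3.7]},{"claw": 2,"dp": [-1.15,-11.91,0],"rotation": [0,0,3.7]}])

```text
t: 70.45
ee_pos: [0.6547, -0.0004, 0.2792]
eef_rot: [-0.001, -0.012, 1.0, 0.001]
force: [-0.2, 0.7, -0.4]
width: 0.0074
finger_force: 40.0
```

Emit:
apply_moves(commands=[{"claw": 2,"dp": [0,0,0.5],"rotation": [0,0,0]},{"claw": 2,"dp": [0,0,1.2],"rotation": [0,0,0]},{"claw": 2,"dp": [0,0,2],"rotation": [0,0,0]},{"claw": 2,"dp": [0,0,2.8],"rotation": [0,0,0]},{"claw": 2,"dp": [0,0,3.4],"rotation": [0,0,0]},{"claw": 2,"dp": [0,0,3.72],"rotation": [0,0,0]},{"claw": 2,"dp": [0,0,3.72],"rotation": [0,0,0]},{"claw": 2,"dp": [0,0,3.72],"rotation": [0,0,0]},{"claw": 2,"dp": [0,0,3.72],"rotation": [0,0,0]},{"claw": 2,"dp": [0,0,3.72],"rotation": [0,0,0]}])

```text
t: 71.45
ee_pos: [0.6562, -0.0019, 0.1878]
eef_rot: [0.001, -0.011, 1.0, 0.0]
force: [-0.7, 0.2, 0.3]
width: 0.0068
finger_force: 40.0
```

```bash
cat > chk.py <<'E'
import sys;from h import *
yg=float(sys.argv[1])
json.dump([.656,yg,.187,1.3],open('cmd.json','w'))
s=robot.read_state();y=rot(s).as_matrix()[:,1];print(s['ee_pos'],s['width'],np.degrees(np.arctan2(-y[0],y[1])),s['force'])
w=cam('wrist');groove(w,yg)
H=cv2.cvtColor(w['color'],cv2.COLOR_RGB2HSV)
for z in(.15,.17):
  u,r=proj(w,[.621,yg,z]);r=int(round(r));print('z',z,round(u,1),[(c,int(H[r-1:r+2,c,1].mean())) for c in range(int(u)-12,int(u)+12)])
E
python3 chk.py -.0017
```

```text
[ 0.65615889 -0.0018581   0.18779907] 0.006817197423116882 1.282009096332019 [-0.69585957  0.21225153  0.27813285]
183 exp [np.float64(247.5), np.float64(260.9)]
[(232, 154), (233, 154), (234, 154), (235, 158), (236, 157), (237, 150), (238, 148), (239, 151), (240, 153), (241, 155), (242, 153), (243, 156), (244, 163), (245, 164), (246, 167), (247, 118), (248, 82), (249, 71), (250, 70), (251, 69), (252, 72), (253, 70), (254, 68), (255, 70), (256, 68), (257, 67), (258, 68), (259, 68), (260, 70), (261, 145), (262, 193), (263, 203), (264, 207), (265, 205), (266, 212), (267, 214), (268, 216), (269, 216), (270, 215), (271, 217), (272, 219), (273, 221), (274, 224), (275, 224)]
z 0.15 255.0 [(242, 119), (243, 120), (244, 114), (245, 123), (246, 119), (247, 120), (248, 121), (249, 142), (250, 154), (251, 173), (252, 161), (253, 153), (254, 168), (255, 164), (256, 177), (257, 160), (258, 179), (259, 177), (260, 160), (261, 127), (262, 119), (263, 117), (264, 125), (265, 117)]
z 0.17 255.1 [(243, 120), (244, 123), (245, 122), (246, 123), (247, 120), (248, 136), (249, 165), (250, 163), (251, 170), (252, 164), (253, 168), (254, 180), (255, 180), (256, 174), (257, 193), (258, 169), (259, 175), (260, 165), (261, 136), (262, 123), (263, 122), (264, 123), (265, 123), (266, 121)]
```

Same alignment as before, so I'm inserting panel B.

Emit:
apply_moves(commands=[{"claw": 2,"dp": [0,0,0.15],"rotation": [0,0,0]},{"claw": 2,"dp": [0,0,0.3],"rotation": [0,0,0]},{"claw": 2,"dp": [0,0,0.45],"rotation": [0,0,0]},{"claw": 2,"dp": [0,0,0.6],"rotation": [0,0,0]},{"claw": 2,"dp": [0,0,0.75],"rotation": [0,0,0]},{"claw": 2,"dp": [0,0,0.9],"rotation": [0,0,0]},{"claw": 2,"dp": [0,0,1.0],"rotation": [0,0,0]},{"claw": 2,"dp": [0,0,1.05],"rotation": [0,0,0]},{"claw": 2,"dp": [0,0,1.05],"rotation": [0,0,0]},{"claw": 2,"dp": [0,0,1.05],"rotation": [0,0,0]}])

```text
t: 72.5
ee_pos: [0.6557, -0.0019, 0.1612]
eef_rot: [0.0, -0.011, 1.0, 0.0]
force: [-1.3, -0.3, 5.0]
width: 0.0071
finger_force: 40.5
```

```bash
python3 - <<'E'
import json
from h import *
s=robot.read_state();print(s['ee_pos'],s['force'])
json.dump([.656,-.0017,.28,1.3],open('cmd.json','w'))
E
python3 plan.py c .4981,.343,.2,19.8,24,10 .4981,.343,.077,19.8,24,10 .4981,.343,.28,19.8,24,10 .656,.0743,.28,1.3,2,10 .656,.0743,.187,1.3,2,10| awk '{print substr($0,length($0)-70)}'
```

```text
[ 0.65567396 -0.0019298   0.1612163 ] [-1.33843634 -0.33000424  5.00024082]
cmd [ 0.656  -0.0017  0.28    1.3   ] meas [ 0.6557 -0.0019  0.1612]
3]}, {"claw": 24.0, "dp": [6.0, 13.93, 3.2], "rotation": [0, 0, -3.7]}]
0.0]}, {"claw": 24.0, "dp": [0.0, 0.0, 4.92], "rotation": [0, 0, 0.0]}]
.0]}, {"claw": 24.0, "dp": [0.0, 0.0, -8.12], "rotation": [0, 0, 0.0]}]
3]}, {"claw": 2.0, "dp": [-2.3, -12.25, 0.0], "rotation": [0, 0, 3.7]}]
 0.0]}, {"claw": 2.0, "dp": [0.0, 0.0, 3.72], "rotation": [0, 0, 0.0]}]
```

Emit:
apply_moves(commands=[{"claw": 10,"dp": [0,0,0],"rotation": [0,0,0]},{"claw": 16,"dp": [0,0,0],"rotation": [0,0,0]},{"claw": 20,"dp": [0,0,0],"rotation": [0,0,0]},{"claw": 20,"dp": [0,0,0],"rotation": [0,0,0]},{"claw": 20,"dp": [0,0,-0.6],"rotation": [0,0,0]},{"claw": 20,"dp": [0,0,-1.6],"rotation": [0,0,0]},{"claw": 24,"dp": [0,0,-3],"rotation": [0,0,0]},{"claw": 24,"dp": [0,0,-4.77],"rotation": [0,0,0]},{"claw": 24,"dp": [0,0,-4.77],"rotation": [0,0,0]},{"claw": 24,"dp": [0,0,-4.77],"rotation": [0,0,0]}])

```text
t: 73.5
ee_pos: [0.6564, -0.0016, 0.2822]
eef_rot: [0.002, -0.011, 1.0, 0.0]
force: [0.7, -0.6, -0.0]
width: 0.024
finger_force: 0.0
```

Emit:
apply_moves(commands=[{"claw": 24,"dp": [0.7,1.6,0],"rotation": [0,0,-0.4]},{"claw": 24,"dp": [1.4,3.3,0],"rotation": [0,0,-0.9]},{"claw": 24,"dp": [2.1,5,0],"rotation": [0,0,-1.3]},{"claw": 24,"dp": [2.9,6.8,0.4],"rotation": [0,0,-1.8]},{"claw": 24,"dp": [3.7,8.6,1],"rotation": [0,0,-2.3]},{"claw": 24,"dp": [4.5,10.4,1.7],"rotation": [0,0,-2.8]},{"claw": 24,"dp": [5.3,12.2,2.5],"rotation": [0,0,-3.3]},{"claw": 24,"dp": [6,13.93,3.2],"rotation": [0,0,-3.7]},{"claw": 24,"dp": [6,13.93,3.2],"rotation": [0,0,-3.7]},{"claw": 24,"dp": [6,13.93,3.2],"rotation": [0,0,-3.7]}])

```text
t: 74.5
ee_pos: [0.4956, 0.344, 0.1986]
eef_rot: [-0.002, -0.174, 0.985, -0.0]
force: [0.6, -0.6, 0.0]
width: 0.0237
finger_force: 0.0
```

Emit:
apply_moves(commands=[{"claw": 24,"dp": [0,0,0.6],"rotation": [0,0,0]},{"claw": 24,"dp": [0,0,1.6],"rotation": [0,0,0]},{"claw": 24,"dp": [0,0,2.8],"rotation": [0,0,0]},{"claw": 24,"dp": [0,0,4],"rotation": [0,0,0]},{"claw": 24,"dp": [0,0,4.92],"rotation": [0,0,0]},{"claw": 24,"dp": [0,0,4.92],"rotation": [0,0,0]},{"claw": 2,"dp": [0,0,4.92],"rotation": [0,0,0]},{"claw": 2,"dp": [0,0,4.92],"rotation": [0,0,0]},{"claw": 2,"dp": [0,0,4.92],"rotation": [0,0,0]},{"claw": 2,"dp": [0,0,4.92],"rotation": [0,0,0]}])

```text
t: 75.5
ee_pos: [0.4985, 0.3432, 0.078]
eef_rot: [0.001, -0.172, 0.985, 0.001]
force: [-0.1, 0.8, 0.1]
width: 0.007
finger_force: 39.0
```

Emit:
apply_moves(commands=[{"claw": 2,"dp": [0,0,-0.6],"rotation": [0,0,0]},{"claw": 2,"dp": [0,0,-1.6],"rotation": [0,0,0]},{"claw": 2,"dp": [0,0,-2.8],"rotation": [0,0,0]},{"claw": 2,"dp": [0,0,-4],"rotation": [0,0,0]},{"claw": 2,"dp": [0,0,-5.2],"rotation": [0,0,0]},{"claw": 2,"dp": [0,0,-6.4],"rotation": [0,0,0]},{"claw": 2,"dp": [0,0,-7.4],"rotation": [0,0,0]},{"claw": 2,"dp": [0,0,-8.12],"rotation": [0,0,0]},{"claw": 2,"dp": [0,0,-8.12],"rotation": [0,0,0]},{"claw": 2,"dp": [0,0,-8.12],"rotation": [0,0,0]}])

```text
t: 76.5
ee_pos: [0.4977, 0.3422, 0.2803]
eef_rot: [0.0, -0.172, 0.985, -0.0]
force: [0.6, 0.2, -1.1]
width: 0.007
finger_force: 39.0
```

Emit:
apply_moves(commands=[{"claw": 2,"dp": [-0.2,-1,0],"rotation": [0,0,0.3]},{"claw": 2,"dp": [-0.5,-2.6,0],"rotation": [0,0,0.8]},{"claw": 2,"dp": [-0.85,-4.4,0],"rotation": [0,0,1.4]},{"claw": 2,"dp": [-1.2,-6.2,0],"rotation": [0,0,2]},{"claw": 2,"dp": [-1.5,-8,0],"rotation": [0,0,2.6]},{"claw": 2,"dp": [-1.85,-9.8,0],"rotation": [0,0,3.1]},{"claw": 2,"dp": [-2.15,-11.4,0],"rotation": [0,0,3.5]},{"claw": 2,"dp": [-2.3,-12.25,0],"rotation": [0,0,3.7]},{"claw": 2,"dp": [-2.3,-12.25,0],"rotation": [0,0,3.7]},{"claw": 2,"dp": [-2.3,-12.25,0],"rotation": [0,0,3.7]}])

```text
t: 77.5
ee_pos: [0.6545, 0.0755, 0.2791]
eef_rot: [-0.001, -0.012, 1.0, 0.001]
force: [-0.2, 1.4, -0.4]
width: 0.0067
finger_force: 39.0
```

Emit:
apply_moves(commands=[{"claw": 2,"dp": [0,0,0.5],"rotation": [0,0,0]},{"claw": 2,"dp": [0,0,1.2],"rotation": [0,0,0]},{"claw": 2,"dp": [0,0,2],"rotation": [0,0,0]},{"claw": 2,"dp": [0,0,2.8],"rotation": [0,0,0]},{"claw": 2,"dp": [0,0,3.4],"rotation": [0,0,0]},{"claw": 2,"dp": [0,0,3.72],"rotation": [0,0,0]},{"claw": 2,"dp": [0,0,3.72],"rotation": [0,0,0]},{"claw": 2,"dp": [0,0,3.72],"rotation": [0,0,0]},{"claw": 2,"dp": [0,0,3.72],"rotation": [0,0,0]},{"claw": 2,"dp": [0,0,3.72],"rotation": [0,0,0]}])

```text
t: 78.5
ee_pos: [0.6561, 0.0742, 0.1878]
eef_rot: [0.001, -0.011, 1.0, 0.0]
force: [0.3, -0.5, -0.8]
width: 0.0069
finger_force: 39.0
```

```bash
python3 chk.py .0743
```

```text
[0.65612966 0.07423792 0.18782791] 0.006891560605577738 1.279456452791628 [ 0.2834379  -0.47384373 -0.765178  ]
180 exp [np.float64(247.3), np.float64(260.6)]
[(231, 157), (232, 157), (233, 159), (234, 161), (235, 162), (236, 159), (237, 152), (238, 153), (239, 155), (240, 158), (241, 158), (242, 156), (243, 160), (244, 168), (245, 170), (246, 156), (247, 127), (248, 115), (249, 83), (250, 70), (251, 72), (252, 71), (253, 71), (254, 70), (255, 71), (256, 71), (257, 69), (258, 68), (259, 71), (260, 75), (261, 167), (262, 222), (263, 227), (264, 227), (265, 227), (266, 226), (267, 227), (268, 226), (269, 227), (270, 226), (271, 226), (272, 227), (273, 226), (274, 226)]
z 0.15 254.7 [(242, 120), (243, 119), (244, 121), (245, 121), (246, 124), (247, 121), (248, 121), (249, 131), (250, 152), (251, 156), (252, 163), (253, 163), (254, 167), (255, 155), (256, 168), (257, 158), (258, 156), (259, 170), (260, 172), (261, 124), (262, 116), (263, 116), (264, 122), (265, 121)]
z 0.17 254.9 [(242, 123), (243, 123), (244, 121), (245, 122), (246, 119), (247, 123), (248, 126), (249, 145), (250, 177), (251, 165), (252, 178), (253, 176), (254, 156), (255, 166), (256, 166), (257, 167), (258, 186), (259, 157), (260, 151), (261, 134), (262, 120), (263, 118), (264, 117), (265, 117)]
```

Emit:
apply_moves(commands=[{"claw": 2,"dp": [0,0,0.15],"rotation": [0,0,0]},{"claw": 2,"dp": [0,0,0.3],"rotation": [0,0,0]},{"claw": 2,"dp": [0,0,0.45],"rotation": [0,0,0]},{"claw": 2,"dp": [0,0,0.6],"rotation": [0,0,0]},{"claw": 2,"dp": [0,0,0.75],"rotation": [0,0,0]},{"claw": 2,"dp": [0,0,0.9],"rotation": [0,0,0]},{"claw": 2,"dp": [0,0,1.0],"rotation": [0,0,0]},{"claw": 2,"dp": [0,0,1.05],"rotation": [0,0,0]},{"claw": 2,"dp": [0,0,1.05],"rotation": [0,0,0]},{"claw": 2,"dp": [0,0,1.05],"rotation": [0,0,0]}])

```text
t: 79.55
ee_pos: [0.6556, 0.0743, 0.1609]
eef_rot: [0.0, -0.011, 1.0, 0.0]
force: [-0.6, -0.7, 2.4]
width: 0.0076
finger_force: 39.3
```

Emit:
apply_moves(commands=[{"claw": 10,"dp": [0,0,0],"rotation": [0,0,0]},{"claw": 16,"dp": [0,0,0],"rotation": [0,0,0]},{"claw": 20,"dp": [0,0,0],"rotation": [0,0,0]},{"claw": 20,"dp": [0,0,0],"rotation": [0,0,0]},{"claw": 20,"dp": [0,0,-0.6],"rotation": [0,0,0]},{"claw": 20,"dp": [0,0,-1.6],"rotation": [0,0,0]},{"claw": 24,"dp": [0,0,-3],"rotation": [0,0,0]},{"claw": 24,"dp": [0,0,-5],"rotation": [0,0,0]},{"claw": 24,"dp": [1.0,1,-5.5],"rotation": [0,0,0]},{"claw": 24,"dp": [2,2,-5.5],"rotation": [0,0,0]}])

```text
t: 80.55
ee_pos: [0.6059, 0.1242, 0.3025]
eef_rot: [0.004, -0.01, 1.0, 0.002]
force: [0.4, 1.5, -0.0]
width: 0.0244
finger_force: 0.0
```

Emit:
apply_moves(commands=[{"claw": 60,"dp": [2,1,0],"rotation": [0,0,0]},{"claw": 60,"dp": [3,3,0],"rotation": [0,0,0]},{"claw": 60,"dp": [4,5,0],"rotation": [0,0,0]},{"claw": 60,"dp": [4.5,7,0],"rotation": [0,0,0]},{"claw": 60,"dp": [5,9,0],"rotation": [0,0,0]},{"claw": 60,"dp": [5,11,0],"rotation": [0,0,0]},{"claw": 60,"dp": [5,13,0],"rotation": [0,0,0]},{"claw": 60,"dp": [5,14,0],"rotation": [0,0,0]},{"claw": 60,"dp": [5,14,0],"rotation": [0,0,0]},{"claw": 60,"dp": [5,14,0],"rotation": [0,0,0]}])

```text
t: 81.55
ee_pos: [0.4707, 0.4711, 0.2988]
eef_rot: [-0.0, -0.012, 1.0, 0.0]
force: [-0.2, 0.1, 0.0]
width: 0.0599
finger_force: 0.0
```

Run:
```python
from h import *
t=cam('top');sc=cam('scene');np.save('t20.npy',t,allow_pickle=True);np.save('s20.npy',sc,allow_pickle=True);print(robot.read_state()['ee_pos'])
def cmp(c,name,zt,boxes):
    hsv=cv2.cvtColor(c['color'],cv2.COLOR_RGB2HSV)
    pm=cv2.inRange(hsv,np.array((0,135,40)),np.array((18,255,255)))
    n,l,st,ce=cv2.connectedComponentsWithStats(pm)
    print(name);[print(' ',st[i],ce[i].round(1)) for i in range(1,n) if 25<st[i,4]<900 and 130<st[i,1]<320]
for c,nm in((t,'top'),(sc,'scene')):
    cmp(c,nm,0,0)
    for yg in(-.0397,-.0017,.0743):
        print(nm,yg,'top corners',[np.round(proj(c,[.656+a,yg,z]),1).tolist() for a in(-.035,.035) for z in(.18,.115)])
# carafe check in top
print('carafe exp cap',np.round(proj(t,[.4698,-.3605,.164]),1),np.round(proj(sc,[.4698,-.3605,.164]),1))
for nm,c,z0 in(('top',t,np.load('top0.npy',allow_pickle=True).item()),):
    d=cv2.absdiff(c['color'],z0['color']).max(2)
    for b,(x,y) in dict(mug=(161,127),jar=(273,131),book=(394,190)).items(): print(b,'diff',int((d[y-22:y+22,x-24:x+24]>40).sum()))
g=t['color'].astype(int);m=((g[:,:,1]-g[:,:,2]>8)&(g.max(2)<90)).astype(np.uint8)[200:290,330:420]
n,l,st,ce=cv2.connectedComponentsWithStats(m);i=1+np.argmax(st[1:,4]);print('carafe blob',st[i]+np.array([330,200,0,0,0]),ce[i]+[330,200])
```

```text
[0.47247536 0.46855769 0.29865953]
top
top -0.0397 top corners [[244.2, 173.6], [244.4, 179.8], [244.4, 144.9], [244.6, 152.5]]
top -0.0017 top corners [[227.9, 173.6], [229.0, 179.7], [228.3, 144.8], [229.4, 152.5]]
top 0.0743 top corners [[195.4, 173.4], [198.3, 179.5], [196.2, 144.6], [199.1, 152.3]]
scene
  [  0 158  20  24 265] [  7.1 167.2]
  [156 158  34  17  98] [174.6 168.9]
  [286 182  16  51 270] [295.2 208.3]
scene -0.0397 top corners [[256.4, 171.1], [256.1, 190.5], [247.3, 189.3], [247.3, 208.8]]
scene -0.0017 top corners [[271.1, 174.3], [270.3, 193.7], [262.6, 192.8], [262.1, 212.3]]
scene 0.0743 top corners [[301.3, 180.9], [299.3, 200.3], [294.0, 199.9], [292.2, 219.4]]
carafe exp cap [382.5 239.8] [165.8 119.5]
mug diff 0
jar diff 0
book diff 0
carafe blob [ 349  225   43   43 1250] [369.0952 243.6248]
```

Run:
```python
from h import *
t=np.load('t20.npy',allow_pickle=True).item();t4=np.load('t4.npy',allow_pickle=True).item()
d=cv2.absdiff(t['color'],t4['color']).max(2)[205:290,325:410];print('carafe diff t4->t20',int((d>30).sum()),int((d>15).sum()))
hsv=cv2.cvtColor(t['color'],cv2.COLOR_RGB2HSV)
for r in(146,150,160,170): print(r,[(c,*hsv[r,c].tolist()) for c in range(188,252,1) if hsv[r,c,1]>90])
for c in(196,197,228,244): print('col',c,[(r,*hsv[r,c].tolist()) for r in range(138,186,2)])
```

```text
carafe diff t4->t20 722 4680
146 [(195, 11, 94, 100), (196, 13, 131, 97), (197, 14, 131, 97), (228, 13, 130, 96), (229, 13, 119, 105), (244, 12, 128, 98), (245, 12, 104, 108)]
150 [(195, 10, 110, 95), (196, 12, 131, 99), (197, 14, 131, 99), (198, 13, 117, 59), (227, 12, 96, 98), (228, 11, 119, 101), (229, 12, 133, 102), (243, 11, 114, 94), (244, 13, 129, 95), (245, 13, 121, 101)]
160 [(193, 16, 98, 133), (194, 15, 102, 112), (195, 13, 121, 99), (196, 13, 134, 97), (197, 12, 130, 96), (198, 11, 114, 56), (199, 12, 94, 46), (201, 16, 103, 74), (202, 17, 103, 94), (203, 17, 100, 92), (204, 16, 98, 99), (205, 15, 101, 96), (206, 15, 98, 96), (207, 17, 100, 92), (208, 16, 104, 91), (209, 17, 97, 89), (210, 16, 99, 93), (211, 15, 98, 96), (212, 17, 95, 91), (213, 17, 95, 105), (214, 17, 96, 125), (215, 16, 97, 137), (216, 16, 97, 139), (217, 16, 103, 136), (218, 17, 100, 135), (219, 17, 103, 143), (220, 17, 103, 139), (221, 17, 103, 134), (222, 17, 103, 134), (223, 16, 103, 131), (224, 17, 106, 130), (225, 16, 107, 126), (226, 16, 106, 130), (227, 13, 126, 111), (228, 13, 148, 93), (229, 1
[... 2758 characters left out ...]
 (164, 14, 148, 98), (166, 12, 130, 102), (168, 13, 137, 93), (170, 12, 134, 93), (172, 12, 134, 82), (174, 13, 101, 48), (176, 18, 90, 48), (178, 8, 56, 50), (180, 12, 28, 46), (182, 105, 18, 58), (184, 105, 32, 63)]
col 244 [(138, 13, 12, 151), (140, 21, 12, 154), (142, 17, 12, 152), (144, 12, 38, 133), (146, 12, 128, 98), (148, 12, 126, 95), (150, 13, 129, 95), (152, 13, 138, 96), (154, 13, 129, 93), (156, 12, 130, 94), (158, 14, 131, 97), (160, 11, 126, 95), (162, 12, 133, 102), (164, 13, 131, 99), (166, 14, 138, 98), (168, 14, 146, 89), (170, 13, 129, 89), (172, 13, 121, 80), (174, 11, 70, 51), (176, 9, 78, 46), (178, 11, 89, 46), (180, 9, 85, 42), (182, 75, 10, 53), (184, 100, 15, 51)]
```

Run:
```python
from h import *
for f,p in(('t4.npy',1),('t20.npy',1)):
    t=np.load(f,allow_pickle=True).item();hsv=cv2.cvtColor(t['color'],cv2.COLOR_RGB2HSV)
    cork=cv2.inRange(hsv,np.array((5,70,40)),np.array((20,255,255)));car=cv2.inRange(hsv,np.array((24,50,10)),np.array((60,255,110)))
    for n,m in(('cork',cork),('car',car)):
        k=np.zeros_like(m);k[205:290,325:415]=m[205:290,325:415]
        a,l,st,ce=cv2.connectedComponentsWithStats(k);i=1+np.argmax(st[1:,4]);print(f,n,st[i],ce[i].round(1))
for f in('s3.npy','s10.npy','s20.npy'):
    t=np.load(f,allow_pickle=True).item();hsv=cv2.cvtColor(t['color'],cv2.COLOR_RGB2HSV)
    m=cv2.inRange(hsv,np.array((24,50,10)),np.array((60,255,110)));k=np.zeros_like(m);k[100:190,130:220]=m[100:190,130:220]
    a,l,st,ce=cv2.connectedComponentsWithStats(k);i=1+np.argmax(st[1:,4]);print(f,st[i],ce[i].round(1))
print(np.round([proj(t,[.4698,-.3605,z]) for z in(0,.036,.164)],1))
```

```text
t4.npy cork [344 225  40  42 327] [356.4 251.1]
t4.npy car [350 225  41  37 890] [368.8 241.7]
t20.npy cork [344 225  40  42 323] [356.2 251.5]
t20.npy car [350 225  41  38 865] [369.1 241.5]
s3.npy [ 155  118   32   54 1112] [169.6 148.2]
s10.npy [ 155  118   31   54 1110] [169.5 148.1]
s20.npy [ 155  118   31   54 1102] [169.6 148.1]
[[172.2 164. ]
 [170.9 154.8]
 [165.8 119.5]]
```

```bash
python3 -c "
from station import robot
print(robot.close_job())"
```

```text
the job is handed in; nothing more can be done
None
```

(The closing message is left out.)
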